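Clear the printer bench: rods into the narrow holder, cups nested, release the printer

ROBOT

A 6-joint arm with a two-finger parallel gripper is mounted at the origin on the work surface. World frame = base frame: x ahead of the robot, y to its left, z up, the work surface at z = 0. Lengths are in m, angles in degrees, forces in N, time in s.
With the tool pointing down it reaches from about 0.275 to 1 m from the base axis. Payload 8.4 kg.
Tool frame: the origin (TCP) lies midway between the tips of the shut fingers; the grasp point (between the pads) lies 19 mm behind it (ctrl.pinch_z is the distance from the TCP to the grasp point, in m); z points along the fingers, y is the direction in which the jaws open and shut (so a half turn about z gives the same grasp; the last joint's range is limited). The gripper opens to 85 mm and grips with 20 to 120 N. Pads are 22 mm wide; open, the fingers measure 114 mm over their backs; the gripper's body (76 mm by 85 mm) begins 54 mm behind the grasp point. The pads swing forward as they close: fully open they stand 13 mm farther back than shut.
Start: joints at [-72.674, 20.225, 93.587, -0, 66.188, -0.138], TCP at [0.188, -0.596, 0.231] pointing down, gripper open.
Joint ranges: [-150.9, 150.9], [-52.94, 120.26], [3.33, 152.33], [-74.26, 254.26], [0, 154.13], [-172.89, 172.89]. Speed limits (degrees/s): [127.2, 127.2, 159.86, 180, 180, 180].

INTERFACE

Orientations are given as a 3x3 rotation matrix whose columns are the frame's x, y, z axes.
In Python, from station import ctrl, snapshot gives the robot as it stands. The module is installed in compiled form; this text tells all that it offers.
- The arm moves only by the shell command python3 -m inch 'ROWS' [FORCE]. ROWS is JSON, a list of rows, each an object of numbers: "x", "y", "z": the shift along the world's x, y, z in cm; "wx", "wy", "wz": the turn, a rotation vector about the world's x, y, z in rad; "jaw": the opening, from 0 (shut) to 1 (fully open). A call has 1 to 20 rows; each row shifts and turns the commanded pose from where the row before left it; what a row does not reach is not made up. A row lasts 1/12 s, in which the tool goes at most 41.7 mm and 7.16 degrees, less where a joint would pass 70% of its speed; a pose out of reach is approached as far as the arm can. A call is refused whole if a number of a shift passes 4.17 or a number of a turn 0.125, either way. A call with a gripper value outside its range is refused whole. The fingers move at their own pace and stop on an object; FORCE is the grip in N (left out, the last holds). Time passes only in rows, so rows that do not move let the fingers close. It gives the time, the measured TCP pose, the force and the opening at its end, in the units of the state.
- ctrl.sense(): the state, without advancing time (a new reading comes with each control period).
- snapshot(name): name is "scene" or "top" or "wrist"; returns a dict with "color" (480x640x3 uint8, red, green, blue), "fx", "fy", "cx", "cy" (pixels), "world_to_cam" (4x4, takes a point from world to camera coordinates). Camera axes: x right, y down, z forward; pixel columns grow to the right and rows downward; lengths in m; the calibration is good to about 2 mm. A picture is of the moment at which its call begins. There is no depth.
- ctrl.hand_in(): hands the job in, once; it reports no verdict.
The state is a dict: "time": time; "qpos": joint angles; "qd": joint speeds; "joint_torque": joint torques, N m; "ee_pos": TCP position; "orientation": TCP orientation; "contact_force": force on the tool from outside, world axes, zero at the start; "moment": the same for the moment, N m; "gripper_width": finger opening in m.
Only numpy, scipy, OpenCV 4.12 (cv2) and the standard library are available. Lean on these libraries where they do the work, as an engineer would, in place of code of your own. Each camera call takes 0.05 s, during which the arm holds its last target.

TASK

Clear up beside the bio-printer: stand every mixing rod from the sloping rest in the narrow slotted holder, steel tip down and fully home, one to a slot, and nest all the steel cups upright inside one another in one stack on the round black mat. When all of that is in place, press the round button on the white pod fully down to release the printer, and leave the other things on the bench where they are.

Things in the scene. Friction and masses are not known exactly. Their poses are not given: they have to be found in the camera images.
- rod0: mixing rod, up to four alike: round white shaft 16 mm thick, with a steel tip 22 mm thick and 22 mm long at one end; 170 mm long in all, 70 g. Starts in a lane of the rest. Origin: centre of the steel tip's end face; z axis along the rod to the plain white end (at 170 mm). May be absent (None)
- rod1: mixing rod, up to four alike: round white shaft 16 mm thick, with a steel tip 22 mm thick and 22 mm long at one end; 170 mm long in all, 70 g. Starts in a lane of the rest. Origin: centre of the steel tip's end face; z axis along the rod to the plain white end (at 170 mm). May be absent (None)
- rod2: mixing rod, up to four alike: round white shaft 16 mm thick, with a steel tip 22 mm thick and 22 mm long at one end; 170 mm long in all, 70 g. Starts in a lane of the rest. Origin: centre of the steel tip's end face; z axis along the rod to the plain white end (at 170 mm). May be absent (None)
- rod3: mixing rod, up to four alike: round white shaft 16 mm thick, with a steel tip 22 mm thick and 22 mm long at one end; 170 mm long in all, 70 g. Starts in a lane of the rest. Origin: centre of the steel tip's end face; z axis along the rod to the plain white end (at 170 mm). May be absent (None)
- cup0: steel cup, up to three alike: low, open, round, tapering, 66 mm across the rim, 48 mm across the foot, 50 mm tall, 3 mm wall, 6 mm bottom, 110 g. Starts upright. Origin: centre of the underside; z axis out of the mouth. A cup nested in another sits about 20 mm above it. May be absent (None)
- cup1: steel cup, up to three alike: low, open, round, tapering, 66 mm across the rim, 48 mm across the foot, 50 mm tall, 3 mm wall, 6 mm bottom, 110 g. Starts upright. Origin: centre of the underside; z axis out of the mouth. A cup nested in another sits about 20 mm above it. May be absent (None)
- cup2: steel cup, up to three alike: low, open, round, tapering, 66 mm across the rim, 48 mm across the foot, 50 mm tall, 3 mm wall, 6 mm bottom, 110 g. Starts upright. Origin: centre of the underside; z axis out of the mouth. A cup nested in another sits about 20 mm above it. May be absent (None)
- rest: sloping white rest, fixed, 236 mm wide (y), 140 mm deep (x), 130 mm tall. Lanes at y = -90, -30, 30, 90 mm; rods lie in them loose, leaning 35 degrees from the vertical: steel tip low on the far side (+x), tip end at x = 50, z = 36 mm, plain end high towards -x. Support ends 115 mm up the rod, the top 55 mm is free all round; lift rods upwards out of it (pulled lengthwise, the thick tip catches). Origin: centre of the underside, z up
- holder: narrow open-topped aluminium holder, fixed to the bench: 45 mm (x) by 165 mm (y), 100 mm tall, walls and floor 5 mm. Three cross walls (15 mm lower than the rim) part it along y into four compartments 35 mm by 35 mm, centred at x = 0, y = -60, -20, 20, 60 mm; a compartment takes just one rod. Origin: centre of the underside, z up
- mat: thin round black rubber mat, fixed to the bench: 136 mm across, 4 mm thick, flat. Origin: centre of the underside, z up
- go_top (a point): centre of the top of the round white push button (32 mm across) on a white 80 x 70 x 40 mm pod fixed to the bench; the button stands about 18 mm above the pod and is pressed straight down
- go (a joint): travel of that button, m: 0 up, 0.006 fully down; it springs back up when let go; starts to give at about 1.5 N, fully down takes 5 N
- petri: small flat glass dish, 60 mm across, 17 mm tall; not part of the job, leave it. Origin at its underside
- bottle: closed white bottle, 68 mm across, 170 mm tall; not part of the job, leave it. Origin at its underside
- jar: amber jar with black cap, 72 mm across, 85 mm tall; not part of the job, leave it. Origin at its underside
- spatula: spatula lying on the bench, 190 mm long; not part of the job, leave it. Origin at its underside
- beaker: plain glass beaker, 72 mm across, 95 mm tall; not part of the job, leave it. Origin at its underside
- tweezers: steel tweezers lying flat, 125 mm long, 8 mm high; not part of the job, leave it. Origin at its underside
Not all that is in view belongs to the job. What is shaped like the part that bears go_top but yellow is not meant.

How it is judged (in metres and radians):
On the way, in this order (a step that is already met when the one before it is completed fails the run):
1. every rod stands tip down in the holder, all cups are nested upright in one stack on the mat, all let go, and the button is still up (z of each of rod0, rod1, rod2, rod3 in the frame of holder below 0.018 m and x of rod0 in the frame of holder between -0.02 and 0.02 m and y of rod0 in the frame of holder between -0.08 and 0.08 m and angle between each of rod0, rod1, rod2, rod3's own z axis and vertical below 0.35 rad and x of rod1 in the frame of holder between -0.02 and 0.02 m and y of rod1 in the frame of holder between -0.08 and 0.08 m and x of rod2 in the frame of holder between -0.02 and 0.02 m and y of rod2 in the frame of holder between -0.08 and 0.08 m and x of rod3 in the frame of holder between -0.02 and 0.02 m and y of rod3 in the frame of holder between -0.08 and 0.08 m and angle between each of cup0, cup1, cup2's own z axis and vertical below 0.12 rad and horizontal distance between each of cup0, cup1, cup2 and mat below 0.04 m and height (world z) of each of cup0, cup1, cup2 below 0.072 m and horizontal distance between cup0 and cup1 below 0.009 m and horizontal distance between each of cup0, cup1 and cup2 below 0.009 m and linear speed of each of rod0, rod1, rod2, rod3, cup0, cup1, cup2 below 0.02 m/s and contact force between the fingers and rod0 below 0.2 N and contact force between the fingers and rod1 below 0.2 N and contact force between the fingers and rod2 below 0.2 N and contact force between the fingers and rod3 below 0.2 N and contact force between the fingers and cup0 below 0.2 N and contact force between the fingers and cup1 below 0.2 N and contact force between the fingers and cup2 below 0.2 N and value of joint go below 0.001 m), for 0.3 s.
2. then the button is pressed fully down (value of joint go above 0.0048 m), for 0.05 s.
At the end, for the whole second after the job is handed in: Rods: steel tip down, tip end within 18 mm of the bench inside the holder, leaning < 20 deg. Cups: upright within 7 deg, coaxial within 9 mm, within 40 mm of the mat's centre, undersides < 72 mm high. All released, at rest; button pressed after that and up again (all of step 1); the robot touches nothing.
It fails at once if a bystander (small dish, bottle, jar, spatula, beaker, tweezers) was shifted more than 5 cm (distance of any of petri, bottle, jar, spatula, beaker, tweezers from where it was at the start of the episode above 0.05 m).
Of rod0, rod1, rod2, rod3 only 3 to 4 are there at a start; the rules pass over those that are not, and their reading is None.
Of cup0, cup1, cup2 only 2 to 3 are there at a start; the rules pass over those that are not, and their reading is None.
At some moment in a run one of cup0, cup1, cup2 may be knocked a few centimetres aside while the robot is not near it.
It also fails if it takes over 210 s, if anything falls off the work surface, if the arm or the gripper's body presses on something with over 40 N, if the wrist force passes 120 N, or if a joint passes its speed limit or range.

## Working session

There is one attempt and no reset: what is moved stays moved. The work goes in short steps, Python scripts to look and compute and a shell command to move; the robot and the scene stay as the last step left them, time stands still between calls to the robot, and variables do not carry over. Pictures are saved under pics/ and viewed, and the job is handed in when it is done.

```bash
mkdir -p pics; ls
python3 - <<'E'
from station import ctrl,snapshot
import cv2
s=ctrl.sense();print(s, ctrl.pinch_z)
for n in("scene","top","wrist"):
    d=snapshot(n);cv2.imwrite(f"pics/{n}0.png",d["color"][:,:,::-1]);print(n,d["fx"],d["fy"],d["cx"],d["cy"],d["world_to_cam"].round(4).tolist())
E
```

```text
pics
{'time': 0.0, 'qpos': array([-7.26750063e+01,  2.02639418e+01,  9.36302373e+01,  1.37286230e-03,
        6.61886691e+01, -1.38354345e-01]), 'qd': array([ 0.116323  ,  0.04686056,  0.04497609, -0.02572738,  0.05671199,
       -0.06381427]), 'joint_torque': array([ 8.09372832e-04, -6.05253124e+01, -3.42061615e+01,  2.38331177e-04,
        9.62779013e-03, -1.52990862e-05]), 'ee_pos': array([ 0.18741099, -0.59572192,  0.23053716]), 'orientation': array([[ 9.53912029e-01,  3.00086109e-01, -4.09671355e-04],
       [ 3.00086387e-01, -9.53911021e-01,  1.38689857e-03],
       [ 2.53989755e-05, -1.44591603e-03, -9.99998954e-01]]), 'contact_force': array([-0.26631951, -0.55341324, -0.04526032]), 'moment': array([0.02386252, 0.02143553, 0.00221155]), 'gripper_width': 0.08556403781716235} 0.0187
scene 589.8103979740724 589.8103979740724 310.23453045278296 238.82125688711136 [[-0.5658, 0.8243, 0.0186, 0.402], [0.5934, 0.4227, -0.685, -0.2594], [-0.5725, -0.3765, -0.7283, 1.7769], [0.0, 0.0, 0.0, 1.0]]
top 435.1605204772082 435.1605204772082 315.8907875850501 236.3861523018048 [[0.0217, -0.9998, 0.0036, -0.1084], [-0.9729, -0.0219, -0.2302, 0.6142], [0.2302, 0.0015, -0.9731, 0.9192], [0.0, 0.0, 0.0, 1.0]]
wrist 431.46234129055193 431.46234129055193 318.9936575903552 245.742876562784 [[0.2992, -0.9542, -0.0009, -0.6247], [-0.9012, -0.2829, 0.3283, -0.0419], [-0.3135, -0.0974, -0.9446, 0.3805], [0.0, 0.0, 0.0, 1.0]]
```

View pics/scene0.png

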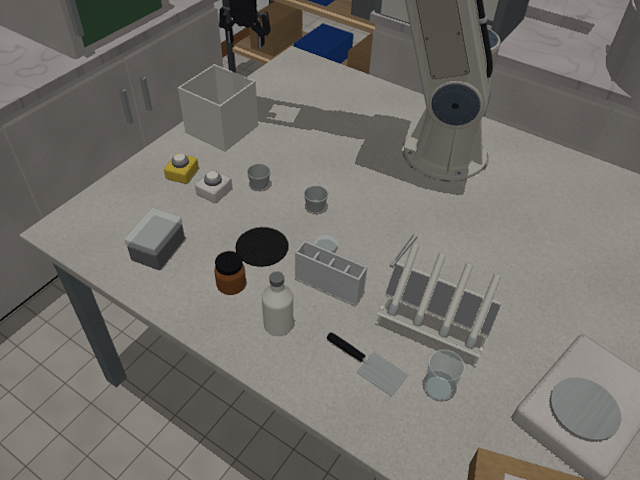

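View pics/top0.png

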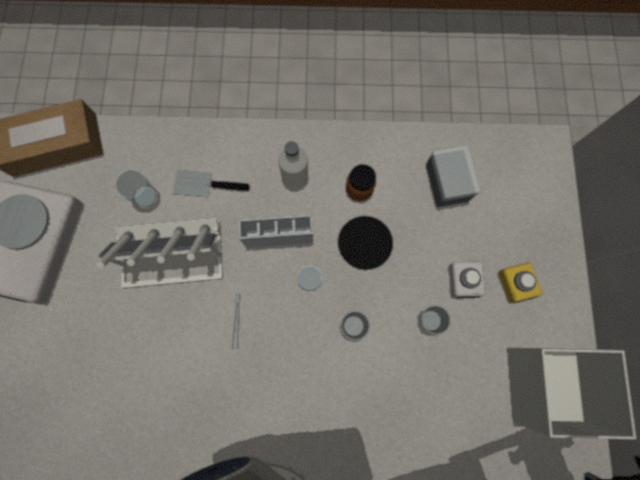

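View pics/wrist0.png

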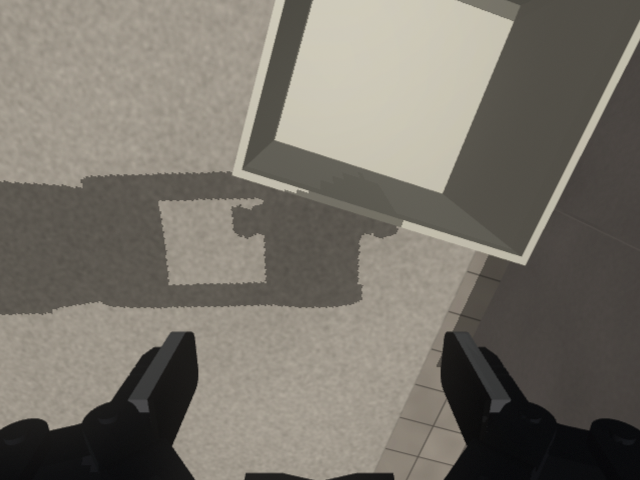

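```bash
cat > h.py <<'E'
import numpy as np, cv2
from station import ctrl,snapshot
def P(d,p):
    q=d["world_to_cam"]@np.append(p,1); return np.array([d["fx"]*q[0]/q[2]+d["cx"],d["fy"]*q[1]/q[2]+d["cy"]])
def U(d,uv,z):
    W=d["world_to_cam"];R=W[:3,:3];c=-R.T@W[:3,3]
    r=R.T@np.array([(uv[0]-d["cx"])/d["fx"],(uv[1]-d["cy"])/d["fy"],1.]);return c+r*(z-c[2])/r[2]
def crop(d,x0,y0,x1,y1,f,name):
    cv2.imwrite("pics/"+name,cv2.resize(d["color"][y0:y1,x0:x1,::-1],None,fx=f,fy=f,interpolation=cv2.INTER_CUBIC))
E
python3 - <<'E'
from h import *
t=snapshot("top");s=snapshot("scene")
crop(t,80,120,330,300,3,"t1.png");crop(t,290,200,550,350,3,"t2.png");crop(s,280,220,520,400,3,"s1.png");crop(s,150,130,350,280,4,"s2.png")
E
```

```text
(no output)
```

View pics/t1.png

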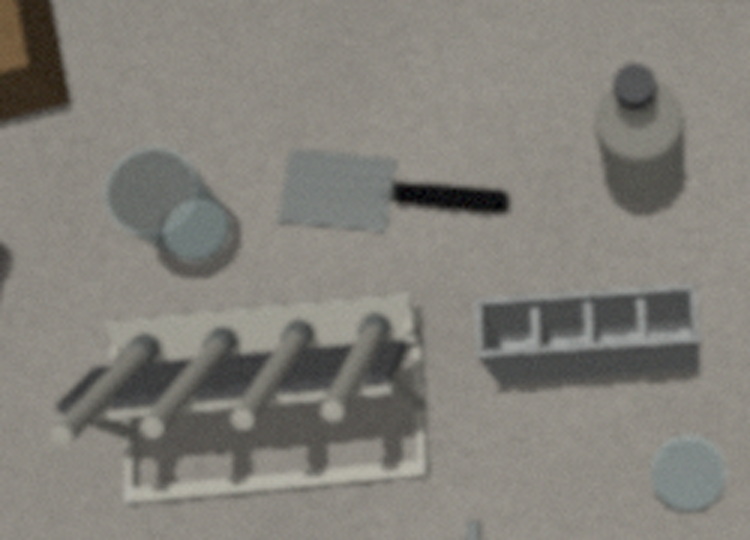

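View pics/t2.png

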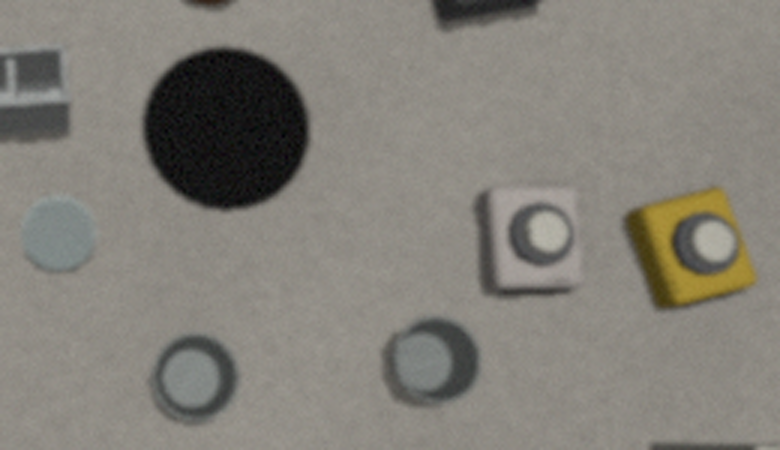

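View pics/s1.png

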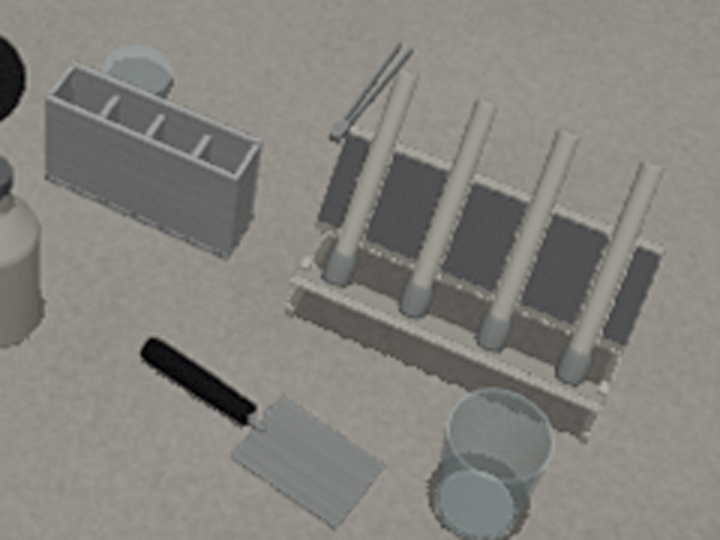

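View pics/s2.png

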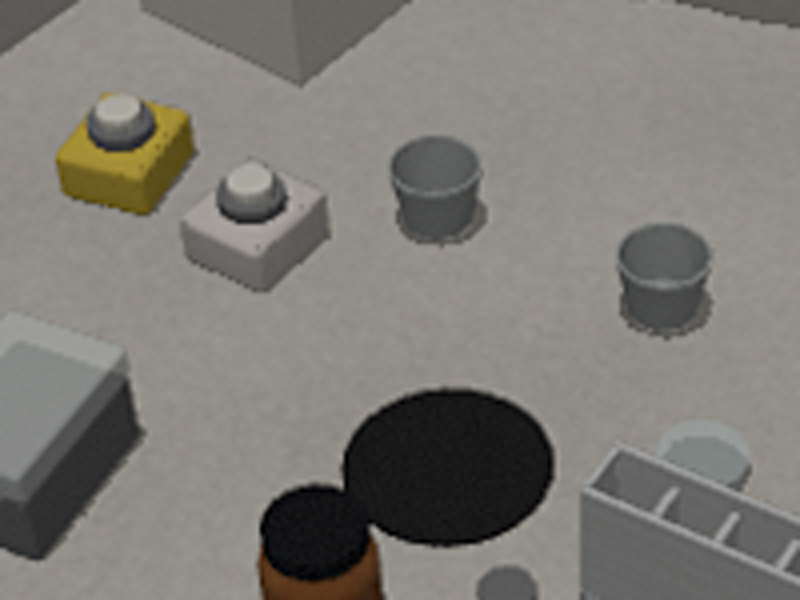

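```bash
cat > loc.py <<'E'
from h import *
from scipy.optimize import least_squares
t=snapshot("top");s=snapshot("scene")
T=lambda a,o,f:[(np.array(p)+.5)/f-.5+np.array(o) for p in a]
def Rz(a):return np.array([[np.cos(a),-np.sin(a),0],[np.sin(a),np.cos(a),0],[0,0,1]])
def fit(model,obs,x0):
    f=lambda v:np.concatenate([P(d,Rz(v[2])@m+[v[0],v[1],0])-o for m,(d,o) in zip(model,obs)])
    r=least_squares(f,x0);return r.x,np.abs(r.fun).reshape(-1,2).round(1).tolist()
pe=[np.array([-.0475,y,.1753]) for y in(.09,.03,-.03,-.09)]
ot=T([(63,430),(151,427),(241,418),(332,409)],(80,120),3)
os=T([(650,170),(566,138),(484,106),(406,78)],(280,220),3)
rest,res=fit(pe+pe,[(t,o) for o in ot]+[(s,o) for o in os],[.5,.2,0])
print("rest",rest,np.degrees(rest[2]),res)
hc=[np.array([a*.0225,b*.0825,.1]) for a,b in((1,1),(1,-1),(-1,-1),(-1,1))]
ot=T([(478,300),(690,290),(697,340),(482,356)],(80,120),3)
os=T([(237,177),(48,98),(73,67),(259,145)],(280,220),3)
hol,res=fit(hc+hc,[(t,o) for o in ot]+[(s,o) for o in os],[.5,0,0])
print("holder",hol,np.degrees(hol[2]),res)
for n,a,b,z in(("mat",(227,128),(448,466),.004),("cupA",(196,378),(664,258),.05),("cupB",(432,361),(436,166),.05),("btn",(547,230),(250,180),.058)):
    print(n,U(t,T([a],(290,200),3)[0],z)[:2],U(s,T([b],(150,130),4)[0],z)[:2])
E
python3 loc.py
```

```text
rest [0.58405356 0.25224598 0.10628418] 6.089635181152388 [[1.2, 0.1], [0.4, 1.4], [0.3, 0.8], [0.6, 0.3], [0.3, 0.9], [0.2, 1.0], [0.0, 0.8], [0.3, 1.6]]
holder [ 0.63072864 -0.00234758  0.09065584] 5.194196819285368 [[2.0, 0.7], [1.2, 2.2], [0.2, 0.7], [2.7, 0.3], [0.5, 0.8], [1.9, 0.8], [0.5, 2.8], [1.0, 1.9]]
mat [ 0.62033002 -0.21519227] [ 0.62259619 -0.21007953]
cupA [ 0.41973879 -0.18608119] [ 0.42355567 -0.1807278 ]
cupB [ 0.43595068 -0.36150847] [ 0.43752882 -0.36109424]
btn [ 0.53474589 -0.45016073] [ 0.5298266  -0.44821493]
```

```bash
cat >> h.py <<'E'
from scipy.spatial.transform import Rotation as Ro
def go(p,R=None,name=""):
    s=ctrl.sense();d=(np.array(p)-s["ee_pos"])*100
    w=np.zeros(3) if R is None else Ro.from_matrix(R@s["orientation"].T).as_rotvec()
    n=max(np.ceil(np.linalg.norm(d)/4.1),np.ceil(np.linalg.norm(w)/.122),1)
    print(name,"d cm",d.round(2),"w",w.round(3),"n",n,"per",(d/n).round(3),(w/n).round(4))
def RR(ydeg,tilt=0):
    # vertical tool with y axis at ydeg; 
    a=np.radians(ydeg);y=np.array([np.cos(a),np.sin(a),0]);z=np.array([0,0,-1.]);return np.c_[np.cross(y,z),y,z]
E
python3 - <<'E'
from h import *
d=snapshot("wrist");W=d["world_to_cam"];c=-W[:3,:3].T@W[:3,3];s=ctrl.sense()
print(c,"tool frame:",s["orientation"].T@(c-s["ee_pos"]), s["orientation"].T@W[2,:3])
go((.48,.12,.40),RR(-84.5))
E
```

```text
[ 0.2685119  -0.57102517  0.37310017] tool frame: [ 0.0847485   0.00032264 -0.14194549] [-3.28269693e-01 -8.42067919e-05  9.44584036e-01]
 d cm [29.24 71.61 16.88] w [-0.    -0.    -0.209] n 20.0 per [1.462 3.581 0.844] [-0.     -0.     -0.0104]
```

```bash
python3 -m inch '[{"x":1,"y":3,"z":2.6},{"x":1,"y":3,"z":2.6},{"x":1,"y":3.2,"z":2.3},{"x":1.4,"y":3.6,"z":1.2},{"x":1.4,"y":3.6,"z":1},{"x":1.4,"y":3.6,"z":0.9},{"x":1.4,"y":3.6,"z":0.9},{"x":1.4,"y":3.6,"z":0.9},{"x":1.4,"y":3.7,"z":0.9,"wz":-0.02},{"x":1.5,"y":3.7,"z":0.9,"wz":-0.02},{"x":1.5,"y":3.7,"z":0.9,"wz":-0.02},{"x":1.5,"y":3.7,"z":0.9,"wz":-0.02},{"x":1.6,"y":3.7,"z":0.3,"wz":-0.02},{"x":1.6,"y":3.7,"z":0.3,"wz":-0.02},{"x":1.6,"y":3.7,"z":0.2,"wz":-0.02},{"x":1.6,"y":3.7,"wz":-0.02},{"x":1.6,"y":3.7,"wz":-0.02},{"x":1.6,"y":3.7,"wz":-0.02},{"x":1.6,"y":3.7,"wz":-0.01},{"x":1.6,"y":2.4}]'
python3 - <<'E'
from h import *
go((.48,.12,.40),RR(-84.5))
w=snapshot("wrist");t=snapshot("top")
cv2.imwrite("pics/w1.png",w["color"][:,:,::-1]); np.save("w1.npy",w,allow_pickle=True)
E
```

```text
d cm [29.24 71.61 16.88] w [-0.    -0.    -0.209] n 20.0 per [1.462 3.581 0.844] [-0.     -0.     -0.0104]validation failed for argument at $[0]...
```

View pics/w1.png

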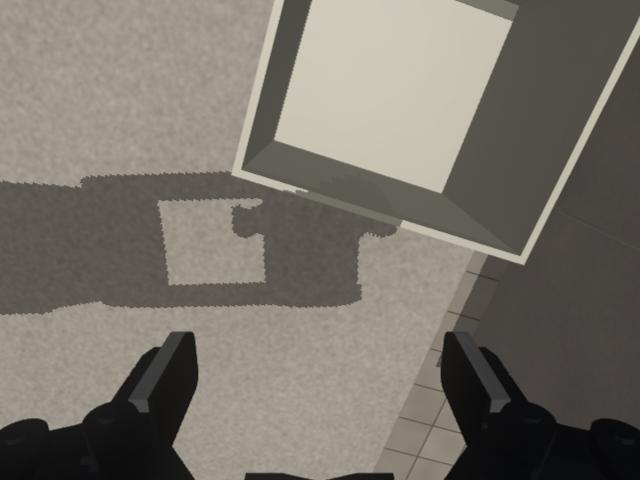

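```bash
python3 -m inch '[{"x":1,"y":3,"z":2.5,"wx":0,"wy":0,"wz":0,"jaw":1}]'; python3 -m inch '[{"x":1,"y":3,"z":2.5,"wx":0,"wy":0,"wz":0}]';python3 -m inch '[{"x":1.0,"y":3.0,"z":2.5,"jaw":1}]'
```

```text
time: 0.58
ee_pos: [0.1959, -0.5671, 0.2517]
orientation: [[0.954, 0.298, -0.003], [0.298, -0.954, 0.005], [-0.001, -0.005, -1.0]]
contact_force: [0.1, 0.5, 0.1]
gripper_width: 0.0856validation failed for argument at $[0]...
validation failed for argument at $[0]...
```

```bash
python3 -m inch '[{"x":1,"y":3,"z":2.5,"wx":0,"wy":0,"wz":0,"jaw":1},{"x":1,"y":3,"z":2.5,"wx":0,"wy":0,"wz":0,"jaw":1},{"x":1.5,"y":3.6,"z":1,"wx":0,"wy":0,"wz":-0.013,"jaw":1},{"x":1.5,"y":3.6,"z":1,"wx":0,"wy":0,"wz":-0.013,"jaw":1},{"x":1.5,"y":3.6,"z":1,"wx":0,"wy":0,"wz":-0.013,"jaw":1},{"x":1.5,"y":3.6,"z":1,"wx":0,"wy":0,"wz":-0.013,"jaw":1},{"x":1.5,"y":3.6,"z":1,"wx":0,"wy":0,"wz":-0.013,"jaw":1},{"x":1.5,"y":3.6,"z":1,"wx":0,"wy":0,"wz":-0.013,"jaw":1},{"x":1.5,"y":3.6,"z":1,"wx":0,"wy":0,"wz":-0.013,"jaw":1},{"x":1.5,"y":3.6,"z":1,"wx":0,"wy":0,"wz":-0.013,"jaw":1},{"x":1.5,"y":3.6,"z":1,"wx":0,"wy":0,"wz":-0.013,"jaw":1},{"x":1.5,"y":3.6,"z":0,"wx":0,"wy":0,"wz":-0.013,"jaw":1},{"x":1.5,"y":3.6,"z":0,"wx":0,"wy":0,"wz":-0.013,"jaw":1},{"x":1.5,"y":3.6,"z":0,"wx":0,"wy":0,"wz":-0.013,"jaw":0.5},{"x":1.5,"y":3.6,"z":0,"wx":0,"wy":0,"wz":-0.013,"jaw":0.4},{"x":1.5,"y":3.6,"z":0,"wx":0,"wy":0,"wz":-0.013,"jaw":0.4},{"x":1.5,"y":3.6,"z":0,"wx":0,"wy":0,"wz":-0.013,"jaw":0.4},{"x":1.5,"y":3.6,"z":0,"wx":0,"wy":0,"wz":-0.014,"jaw":0.4},{"x":1.5,"y":3.6,"z":0,"wx":0,"wy":0,"wz":0,"jaw":0.4},{"x":1.2,"y":1.0,"z":0,"wx":0,"wy":0,"wz":0,"jaw":0.4}]'
python3 - <<'E'
from h import *
go((.48,.12,.40),RR(-84.5))
w=snapshot("wrist");t=snapshot("top")
cv2.imwrite("pics/w1.png",w["color"][:,:,::-1]); np.save("w1.npy",w,allow_pickle=True);print(ctrl.sense()["qpos"])
E
```

```text
time: 2.25
ee_pos: [0.4852, 0.1202, 0.3962]
orientation: [[0.995, 0.099, 0.0], [0.099, -0.995, 0.002], [0.0, -0.002, -1.0]]
contact_force: [-0.1, -0.0, -0.3]
gripper_width: 0.0342
 d cm [-0.52 -0.02  0.38] w [-0.002  0.    -0.003] n 1.0 per [-0.518 -0.017  0.376] [-0.0018  0.0003 -0.0027]
[1.34336876e+01 1.76957299e+00 9.58263881e+01 2.16255029e-03
 8.24252909e+01 9.77596563e+01]
```

View pics/w1.png

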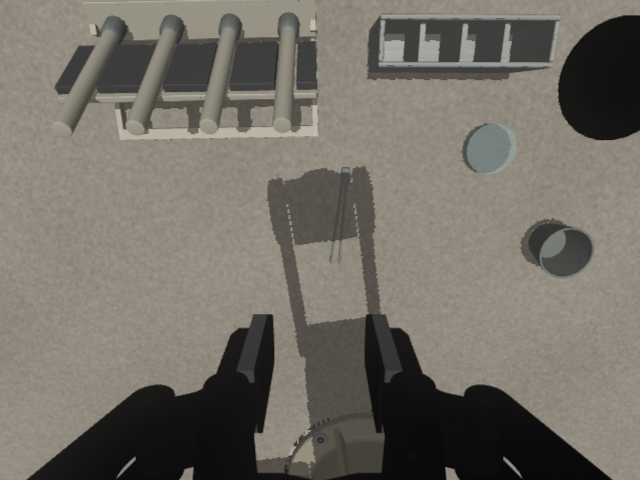

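Run:
```python
from h import *
w=np.load("w1.npy",allow_pickle=True).item()
crop(w,40,0,320,150,2.8,"w1a.png");crop(w,360,0,600,290,2,"w1b.png")
```

```text
(no output)
```

View pics/w1a.png

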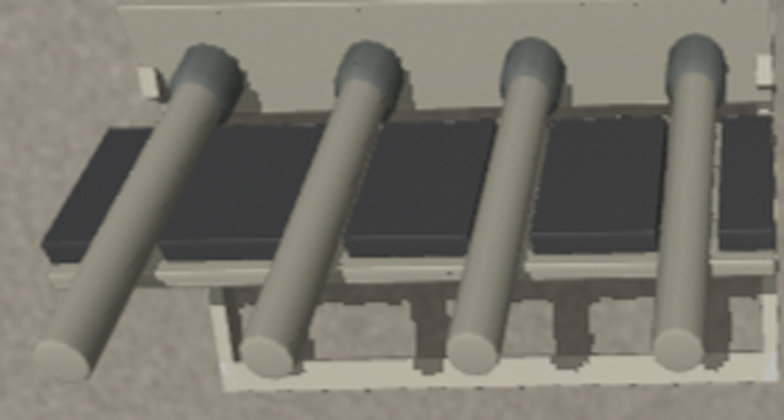

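View pics/w1b.png

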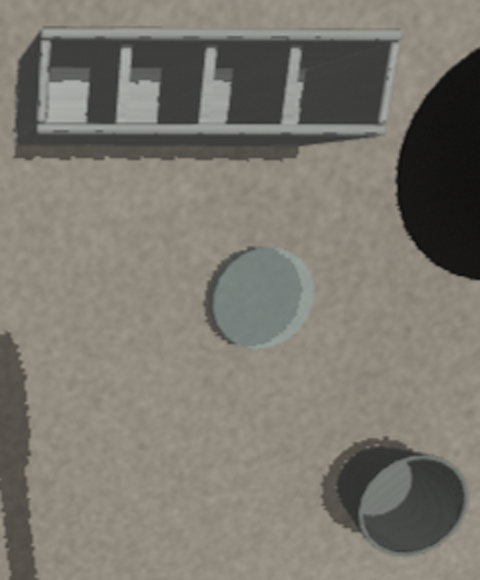

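```bash
cat >> loc.py <<'E'
print("--- wrist")
w=np.load("w1.npy",allow_pickle=True).item()
ow=T([(62,360),(268,357),(472,353),(679,348)],(40,0),2.8)
print("rest",fit(pe,[(w,o) for o in ow],[.5,.2,0]))
ow=T([(42,29),(402,31),(386,133),(37,133)],(360,0),2)
print("hol",fit(hc,[(w,o) for o in ow],[.5,.0,0]))
print("cupA",U(w,T([(412,505)],(360,0),2)[0],.05))
E
python3 loc.py
```

```text
rest [0.58405356 0.25224598 0.10628418] 6.089635181152388 [[1.2, 0.1], [0.4, 1.4], [0.3, 0.8], [0.6, 0.3], [0.3, 0.9], [0.2, 1.0], [0.0, 0.8], [0.3, 1.6]]
holder [ 0.63072864 -0.00234758  0.09065584] 5.194196819285368 [[2.0, 0.7], [1.2, 2.2], [0.2, 0.7], [2.7, 0.3], [0.5, 0.8], [1.9, 0.8], [0.5, 2.8], [1.0, 1.9]]
mat [ 0.62033002 -0.21519227] [ 0.62259619 -0.21007953]
cupA [ 0.41973879 -0.18608119] [ 0.42355567 -0.1807278 ]
cupB [ 0.43595068 -0.36150847] [ 0.43752882 -0.36109424]
btn [ 0.53474589 -0.45016073] [ 0.5298266  -0.44821493]
--- wrist
rest (array([0.58190549, 0.25080022, 0.11683125]), [[0.2, 0.2], [0.4, 0.1], [0.4, 0.2], [0.2, 0.1]])
hol (array([ 0.63061269, -0.00367503,  0.094532  ]), [[0.9, 0.8], [1.3, 1.2], [0.3, 1.5], [0.8, 0.9]])
cupA [ 0.42175862 -0.18413811  0.05      ]
```

```bash
cat >> h.py <<'E'
REST=(.5825,.2510,.115);HOL=(.6306,-.003,.0935)
def Rz(a):return np.array([[np.cos(a),-np.sin(a),0],[np.sin(a),np.cos(a),0],[0,0,1]])
def rod(l,s,back=0,up=0):
    Z=Rz(REST[2]);a=np.radians(35)
    zt=Z@[np.sin(a),0,-np.cos(a)];y=Z@[0,-1.,0]
    p=np.array([REST[0],REST[1],0])+Z@[.05-np.sin(a)*s,l,.036+np.cos(a)*s]+(.0187-back)*zt+[0,0,up]
    return p,np.c_[np.cross(y,zt),y,zt]
def slot(l,tip,s,off=0):
    Z=Rz(HOL[2]);return np.array([HOL[0],HOL[1],0])+Z@[0,l,tip+s-.0187],RR(np.degrees(HOL[2]))
E
python3 - <<'E'
from h import *
for l in(-.09,-.03,.03,.09):
    p,R=rod(l,.146,.07);go(p,R,l);print(p, rod(l,.146)[0], R[:,2])
print(slot(-.06,.006,.146))
E
```

```text
-0.09 d cm [  4.58   3.91 -19.84] w [ 0.065 -0.608  0.018] n 6.0 per [ 0.764  0.652 -3.306] [ 0.0109 -0.1014  0.003 ]
[0.5300778  0.15434631 0.1976187 ] [0.56996295 0.15895343 0.14027806] [ 0.56978784  0.065816   -0.81915204]
-0.03 d cm [  3.89   9.87 -19.84] w [ 0.065 -0.608  0.018] n 6.0 per [ 0.649  1.646 -3.306] [ 0.0109 -0.1014  0.003 ]
[0.523193   0.21394999 0.1976187 ] [0.56307815 0.21855711 0.14027806] [ 0.56978784  0.065816   -0.81915204]
0.03 d cm [  3.21  15.83 -19.84] w [ 0.065 -0.608  0.018] n 7.0 per [ 0.458  2.262 -2.834] [ 0.0093 -0.0869  0.0026]
[0.5163082  0.27355368 0.1976187 ] [0.55619335 0.2781608  0.14027806] [ 0.56978784  0.065816   -0.81915204]
0.09 d cm [  2.52  21.79 -19.84] w [ 0.065 -0.608  0.018] n 8.0 per [ 0.315  2.724 -2.48 ] [ 0.0082 -0.0761  0.0023]
[0.5094234  0.33315737 0.1976187 ] [0.54930855 0.33776449 0.14027806] [ 0.56978784  0.065816   -0.81915204]
(array([ 0.63620183, -0.06273792,  0.1333    ]), array([[-0.09336383,  0.99563206,  0.        ],
       [ 0.99563206,  0.09336383,  0.        ],
       [ 0.        ,  0.        , -1.        ]]))
```

```bash
python3 -m inch '[{"x":0.8,"y":0.7,"z":-3,"wx":0.011,"wy":-0.102,"wz":0.003,"jaw":0.4},{"x":0.8,"y":0.7,"z":-3,"wx":0.011,"wy":-0.102,"wz":0.003,"jaw":0.4},{"x":0.8,"y":0.7,"z":-3,"wx":0.011,"wy":-0.102,"wz":0.003,"jaw":0.4},{"x":0.8,"y":0.6,"z":-3,"wx":0.011,"wy":-0.102,"wz":0.003,"jaw":0.4},{"x":0.7,"y":0.6,"z":-3,"wx":0.011,"wy":-0.1,"wz":0.003,"jaw":0.4},{"x":0.7,"y":0.6,"z":-3,"wx":0.01,"wy":-0.1,"wz":0.003,"jaw":0.4},{"x":0,"y":0,"z":-1.8,"wx":0,"wy":0,"wz":0,"jaw":0.4},{"x":0,"y":0,"z":0,"wx":0,"wy":0,"wz":0,"jaw":0.4}]'
python3 - <<'E'
from h import *
go(*rod(-.09,.146,.07));go(*rod(-.09,.146))
w=snapshot("wrist");s=snapshot("scene")
cv2.imwrite("pics/w2.png",w["color"][:,:,::-1]);crop(s,330,150,540,400,3,"s3.png");print(ctrl.sense()["qpos"])
E
```

```text
time: 3.12
ee_pos: [0.5264, 0.1463, 0.2061]
orientation: [[0.839, 0.104, 0.534], [0.093, -0.995, 0.048], [0.536, 0.01, -0.844]]
contact_force: [-0.4, -0.5, -0.9]
gripper_width: 0.0343
 d cm [ 0.37  0.8  -0.85] w [ 0.015 -0.044  0.011] n 1.0 per [ 0.371  0.804 -0.846] [ 0.0145 -0.0442  0.0112]
 d cm [ 4.36  1.26 -6.58] w [ 0.015 -0.044  0.011] n 2.0 per [ 2.18   0.632 -3.29 ] [ 0.0073 -0.0221  0.0056]
[ 20.49433172   2.8445208  127.14404368 -24.66885375  19.90226808
 125.45572246]
```

View pics/w2.png

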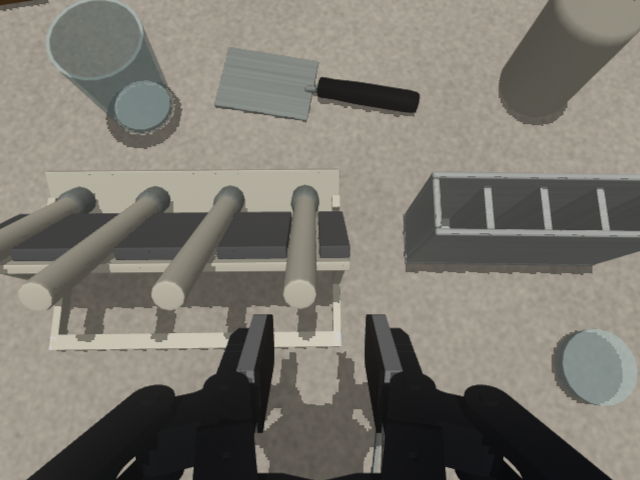

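View pics/s3.png

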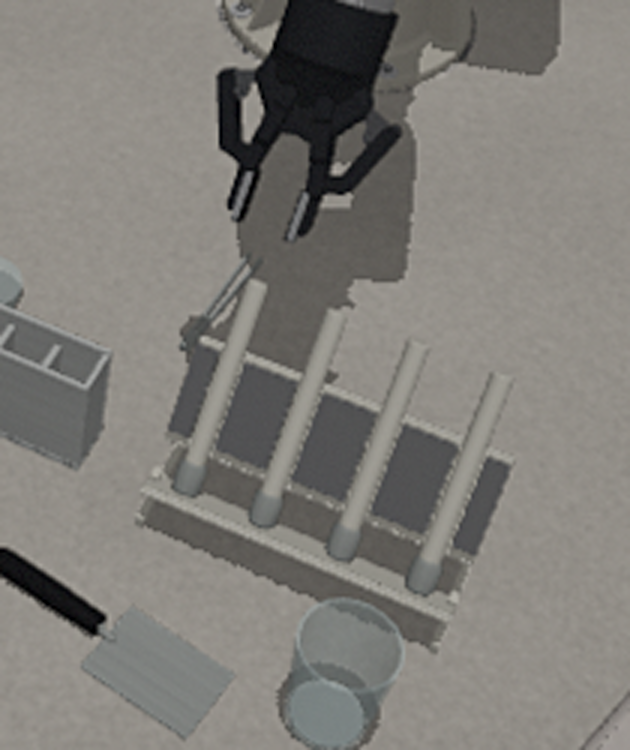

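```bash
python3 -m inch '[{"x":0.2,"y":0.4,"z":-0.4,"wx":0.007,"wy":-0.022,"wz":0.005,"jaw":0.4},{"x":0.2,"y":0.4,"z":-0.4,"wx":0.007,"wy":-0.022,"wz":0.006,"jaw":0.4},{"x":0,"y":0,"z":0,"wx":0,"wy":0,"wz":0,"jaw":0.4},{"x":0,"y":0,"z":0,"wx":0,"wy":0,"wz":0,"jaw":0.4}]'
python3 - <<'E'
from h import *
go(*rod(-.09,.146,.07));go(*rod(-.09,.146))
w=snapshot("wrist");
cv2.imwrite("pics/w3.png",w["color"][100:460,:,::-1])
for s in (.17,.146,.126): print(P(w,rod(-.09,s-.0187)[0]))
E
```

```text
time: 3.55
ee_pos: [0.5349, 0.1565, 0.2039]
orientation: [[0.809, 0.115, 0.576], [0.092, -0.993, 0.068], [0.58, -0.002, -0.815]]
contact_force: [0.1, -0.7, -0.3]
gripper_width: 0.0341
 d cm [-0.48 -0.22 -0.63] w [-0.003  0.008  0.   ] n 1.0 per [-0.485 -0.216 -0.628] [-0.0028  0.0075  0.    ]
 d cm [ 3.5   0.24 -6.36] w [-0.003  0.008  0.   ] n 2.0 per [ 1.752  0.122 -3.181] [-0.0014  0.0038  0.    ]
[321.39248598 281.75432123]
[321.20419467 265.2213849 ]
[321.07155504 253.57494981]
```

View pics/w3.png

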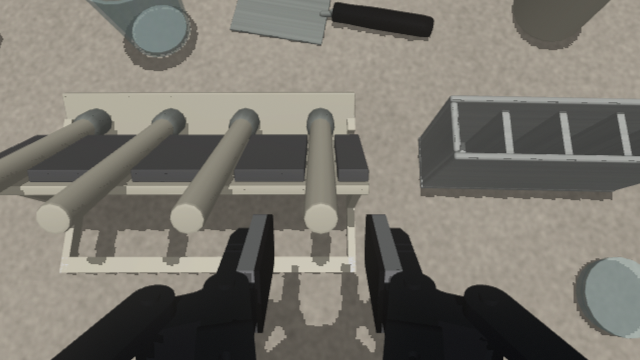

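```bash
python3 -m inch '[{"x":-0.5,"y":-0.2,"z":-0.6,"wx":-0.003,"wy":0.008,"wz":0,"jaw":0.4},{"x":0,"y":0,"z":0,"wx":0,"wy":0,"wz":0,"jaw":0.4},{"x":1,"y":0.1,"z":-1.4,"wx":0,"wy":0,"wz":0,"jaw":0.4},{"x":1,"y":0.1,"z":-1.4,"wx":0,"wy":0,"wz":0,"jaw":0.4},{"x":1,"y":0.1,"z":-1.4,"wx":0,"wy":0,"wz":0,"jaw":0.4},{"x":1,"y":0.1,"z":-1.5,"wx":0,"wy":0,"wz":0,"jaw":0.4},{"x":0,"y":0,"z":0,"wx":0,"wy":0,"wz":0,"jaw":0.4},{"x":0,"y":0,"z":0,"wx":0,"wy":0,"wz":0,"jaw":0.4}]'
python3 - <<'E'
from h import *
go(*rod(-.09,.146))
w=snapshot("wrist");
cv2.imwrite("pics/w4.png",w["color"][100:460,:,::-1])
E
```

```text
time: 4.27
ee_pos: [0.5686, 0.1586, 0.1385]
orientation: [[0.816, 0.116, 0.567], [0.096, -0.993, 0.065], [0.57, 0.001, -0.821]]
contact_force: [-0.2, -0.1, 0.7]
gripper_width: 0.0344
 d cm [0.14 0.04 0.18] w [ 0.001 -0.004 -0.001] n 1.0 per [0.137 0.036 0.179] [ 0.0015 -0.0038 -0.001 ]
```

View pics/w4.png

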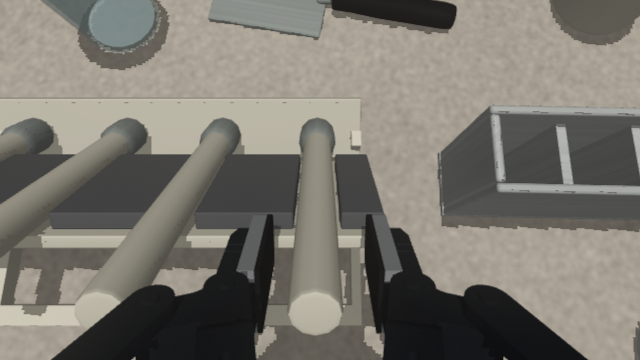

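```bash
python3 -m inch '[{"x":0.1,"y":0,"z":0.2,"wx":0,"wy":0,"wz":0,"jaw":0},{"x":0,"y":0,"z":0,"wx":0,"wy":0,"wz":0,"jaw":0},{"x":0,"y":0,"z":0,"wx":0,"wy":0,"wz":0,"jaw":0},{"x":0,"y":0,"z":0,"wx":0,"wy":0,"wz":0,"jaw":0},{"x":0,"y":0,"z":2,"wx":0,"wy":0,"wz":0,"jaw":0},{"x":0,"y":0,"z":2.5,"wx":0,"wy":0,"wz":0,"jaw":0},{"x":0,"y":0,"z":2.5,"wx":0,"wy":0,"wz":0,"jaw":0},{"x":0,"y":0,"z":2.5,"wx":0,"wy":0,"wz":0,"jaw":0},{"x":0,"y":0,"z":2.5,"wx":0,"wy":0,"wz":0,"jaw":0},{"x":0,"y":0,"z":0,"wx":0,"wy":0,"wz":0,"jaw":0},{"x":0,"y":0,"z":0,"wx":0,"wy":0,"wz":0,"jaw":0}]' 50
python3 - <<'E'
from h import *
p,R=slot(-.06,.006,.146);p[2]=.33
go(p,R)
w=snapshot("wrist");
cv2.imwrite("pics/w5.png",w["color"][100:460,:,::-1])
E
```

```text
time: 5.23
ee_pos: [0.5712, 0.1583, 0.2525]
orientation: [[0.812, 0.113, 0.573], [0.093, -0.994, 0.064], [0.576, 0.001, -0.817]]
contact_force: [0.1, 0.2, -1.3]
gripper_width: 0.0149
 d cm [  6.5  -22.1    7.75] w [-0.526  0.429  1.497] n 14.0 per [ 0.464 -1.579  0.553] [-0.0376  0.0306  0.1069]
```

View pics/w5.png

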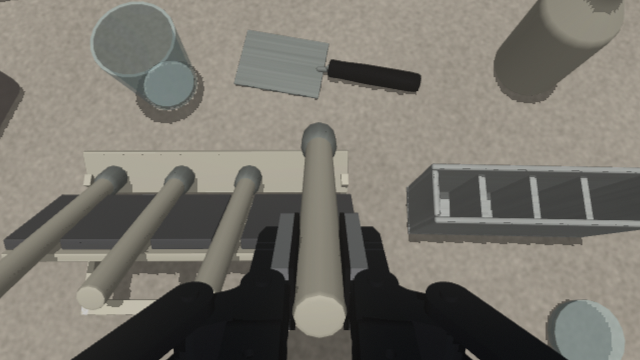

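```bash
python3 -m inch '[{"x":0,"y":0,"z":1.6,"wx":-0.0136,"wy":0.122,"wz":0,"jaw":0},{"x":0,"y":0,"z":1.6,"wx":-0.0136,"wy":0.122,"wz":0,"jaw":0},{"x":0,"y":0,"z":1.6,"wx":-0.0136,"wy":0.122,"wz":0,"jaw":0},{"x":0,"y":0,"z":1.6,"wx":-0.0136,"wy":0.122,"wz":0,"jaw":0},{"x":0,"y":0,"z":1.4,"wx":-0.0136,"wy":0.122,"wz":0,"jaw":0},{"x":0.5,"y":-1.7,"z":0,"wx":0,"wy":0,"wz":0.12,"jaw":0},{"x":0.5,"y":-1.7,"z":0,"wx":0,"wy":0,"wz":0.12,"jaw":0},{"x":0.5,"y":-1.7,"z":0,"wx":0,"wy":0,"wz":0.12,"jaw":0},{"x":0.5,"y":-1.7,"z":0,"wx":0,"wy":0,"wz":0.12,"jaw":0},{"x":0.5,"y":-1.7,"z":0,"wx":0,"wy":0,"wz":0.12,"jaw":0},{"x":0.5,"y":-1.7,"z":0,"wx":0,"wy":0,"wz":0.12,"jaw":0},{"x":0.5,"y":-1.7,"z":0,"wx":0,"wy":0,"wz":0.12,"jaw":0},{"x":0.5,"y":-1.7,"z":0,"wx":0,"wy":0,"wz":0.12,"jaw":0},{"x":0.5,"y":-1.7,"z":0,"wx":0,"wy":0,"wz":0.12,"jaw":0},{"x":0.5,"y":-1.7,"z":0,"wx":0,"wy":0,"wz":0.12,"jaw":0},{"x":0.5,"y":-1.7,"z":0,"wx":0,"wy":0,"wz":0.12,"jaw":0},{"x":0.5,"y":-1.7,"z":0,"wx":0,"wy":0,"wz":0.12,"jaw":0},{"x":0.5,"y":-1.7,"z":0,"wx":0,"wy":0,"wz":0.12,"jaw":0},{"x":0,"y":0,"z":0,"wx":0,"wy":0,"wz":0,"jaw":0},{"x":0,"y":0,"z":0,"wx":0,"wy":0,"wz":0,"jaw":0}]' 50
cat > st.py <<'E'
from h import *
import sys
p,R=slot(float(sys.argv[1]),.006,.146);low=p.copy();p[2]=float(sys.argv[2]) if len(sys.argv)>2 else .33
go(p,R);go(low,R);print(ctrl.sense()["qpos"].round(1),ctrl.sense()["orientation"][:,2].round(3))
w=snapshot("wrist");cv2.imwrite("pics/wq.png",w["color"][:,:,::-1])
s=snapshot("scene");crop(s,270,130,470,330,3,"sq.png")
E
python3 st.py -.06
```

```text
time: 6.95
ee_pos: [0.6361, -0.065, 0.3224]
orientation: [[-0.098, 0.995, -0.0], [0.995, 0.098, 0.024], [0.024, 0.002, -1.0]]
contact_force: [0.7, 0.1, -0.4]
gripper_width: 0.0146
 d cm [0.01 0.22 0.76] w [-0.024 -0.    -0.005] n 1.0 per [0.009 0.223 0.763] [-0.0241 -0.0001 -0.0051]
 d cm [ 1.000e-02  2.200e-01 -1.891e+01] w [-0.024 -0.    -0.005] n 5.0 per [ 2.000e-03  4.500e-02 -3.781e+00] [-0.0048 -0.     -0.001 ]
[ -6.7  17.7  85.6   1.4  76.9 -12.7] [-0.     0.024 -1.   ]
```

View pics/wq.png

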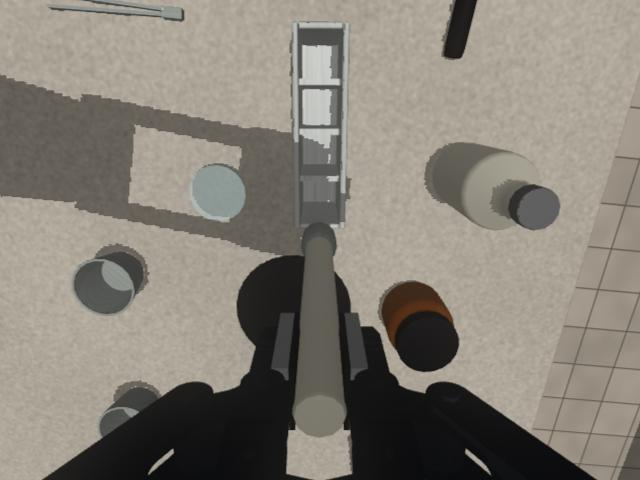

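View pics/sq.png

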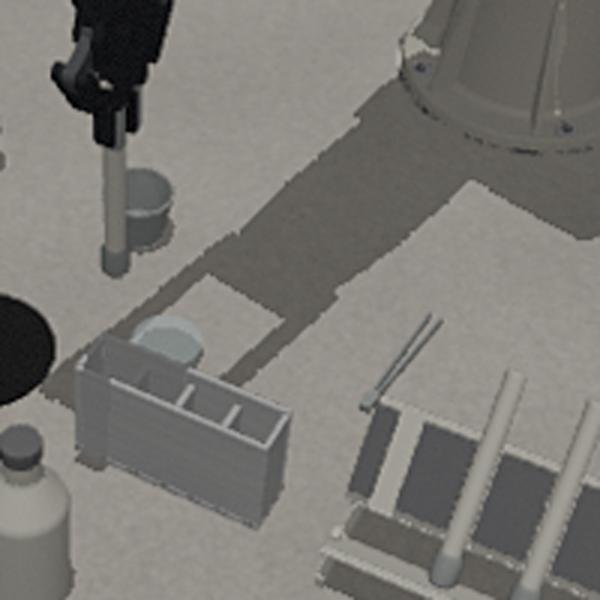

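Run:
```python
from h import *
from scipy.optimize import least_squares
w=snapshot("wrist")
hc=[np.array([a*.0225,b*.0825,.1]) for a,b in((-1,1),(1,1),(1,-1),(-1,-1))]
ob=np.array([(293,22),(349,22),(344,228),(295,228)])
f=lambda v:np.concatenate([P(w,Rz(v[2])@m+[v[0],v[1],0])-o for m,o in zip(hc,ob)])
r=least_squares(f,HOL);print(r.x,r.fun.round(1))
print([P(w,Rz(HOL[2])@m+[HOL[0],HOL[1],0]).round(1) for m in hc])
crop(w,270,0,370,260,2.3,"w6.png")
```

```text
[ 0.63181087 -0.00284412  0.09218654] [-1.4 -0.9  1.3 -0.5  1.   1.1 -0.9  0.9]
[array([289.8,  21.2]), array([348.6,  21.5]), array([343.8, 229.1]), array([292.8, 228.9])]
```

View pics/w6.png

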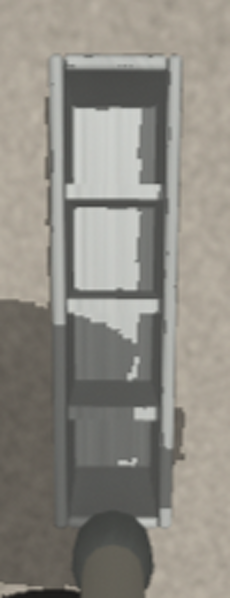

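```bash
sed -i 's/HOL=(.6306,-.003,.0935)/HOL=(.6314,-.003,.0925)/' h.py
python3 - <<'E'
from h import *
w=snapshot("wrist");s=ctrl.sense();R=s["orientation"]
for a in(0,90,180,270):
  for h in(.127,.105): print(a,h,P(w,s["ee_pos"]+R@[-.011*np.cos(np.radians(a)),.011*np.sin(np.radians(a)),h]).round(1))
E
python3 st.py -.06
```

```text
0 0.127 [319.3 248.5]
0 0.105 [319.3 260.5]
90 0.127 [336.1 232.6]
90 0.105 [337.5 243.5]
180 0.127 [319.2 216.3]
180 0.105 [319.2 226. ]
270 0.127 [302.4 232.6]
270 0.105 [301.1 243.5]
 d cm [0.06 0.08 0.61] w [-0.024  0.002 -0.009] n 1.0 per [0.062 0.082 0.611] [-0.0241  0.002  -0.0085]
 d cm [  0.06   0.08 -19.06] w [-0.024  0.002 -0.009] n 5.0 per [ 0.012  0.016 -3.812] [-0.0048  0.0004 -0.0017]
[ -6.6  17.6  85.5   1.4  76.9 -12.7] [ 0.002  0.024 -1.   ]
```

```bash
python3 -m inch '[{"x":0.1,"y":0.4,"z":-3,"wx":0,"wy":0,"wz":-0.01,"jaw":0},{"x":0,"y":0,"z":-3,"wx":0,"wy":0,"wz":0,"jaw":0},{"x":0,"y":0,"z":-1,"wx":0,"wy":0,"wz":0,"jaw":0},{"x":0,"y":0,"z":0,"wx":0,"wy":0,"wz":0,"jaw":0},{"x":0,"y":0,"z":0,"wx":0,"wy":0,"wz":0,"jaw":0}]' 50
python3 st.py -.06
```

```text
time: 7.67
ee_pos: [0.6378, -0.0602, 0.2549]
orientation: [[-0.092, 0.996, 0.003], [0.995, 0.092, 0.024], [0.024, 0.005, -1.0]]
contact_force: [-0.2, 0.1, -0.0]
gripper_width: 0.0152
 d cm [-0.08 -0.26  7.51] w [-0.024  0.003  0.   ] n 2.0 per [-0.042 -0.129  3.757] [-0.0119  0.0013  0.0002]
 d cm [ -0.08  -0.26 -12.16] w [-0.024  0.003  0.   ] n 3.0 per [-0.028 -0.086 -4.052] [-0.008   0.0009  0.0001]
[ -6.3  20.5  90.2   1.5  69.4 -12.1] [ 0.003  0.024 -1.   ]
```

View pics/wq.png

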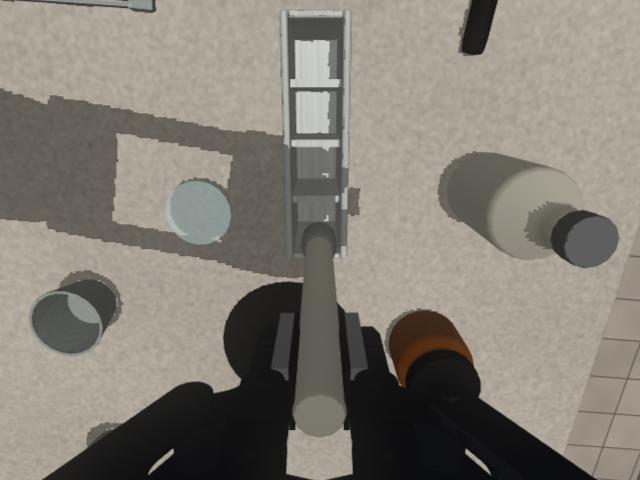

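View pics/sq.png

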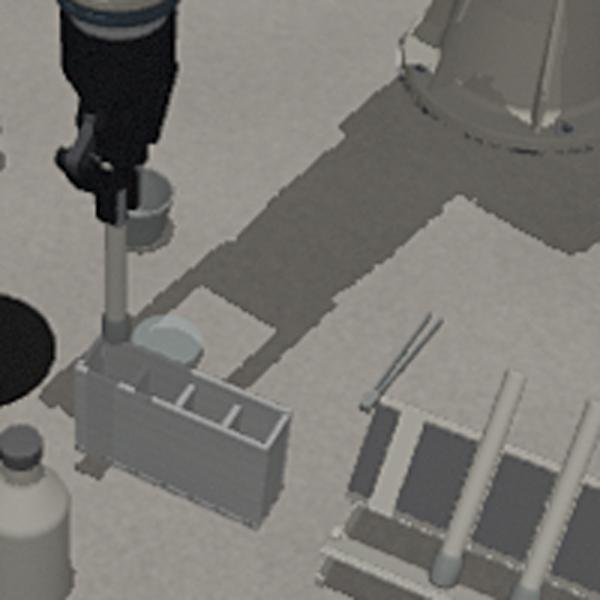

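Run:
```python
from h import *
w=snapshot("wrist")
print(U(w,(319,223),.128),slot(-.06,.0,.146)[0], U(w,(303,238),.135),U(w,(335,238),.135))
```

```text
[ 0.63894942 -0.05140846  0.128     ] [ 0.63694209 -0.0627435   0.1273    ] [ 0.62940021 -0.0603859   0.135     ] [ 0.64986932 -0.05856505  0.135     ]
```

```bash
python3 -m inch '[{"x":-0.2,"y":0,"z":-2,"wx":0,"wy":0,"wz":0,"jaw":0},{"x":0,"y":0,"z":-2,"wx":0,"wy":0,"wz":0,"jaw":0},{"x":0,"y":0,"z":-2,"wx":0,"wy":0,"wz":0,"jaw":0},{"x":0,"y":0,"z":-2,"wx":0,"wy":0,"wz":0,"jaw":0},{"x":0,"y":0,"z":-2,"wx":0,"wy":0,"wz":0,"jaw":0},{"x":0,"y":0,"z":-1,"wx":0,"wy":0,"wz":0,"jaw":0},{"x":0,"y":0,"z":-0.5,"wx":0,"wy":0,"wz":0,"jaw":0},{"x":0,"y":0,"z":0,"wx":0,"wy":0,"wz":0,"jaw":0},{"x":0,"y":0,"z":0,"wx":0,"wy":0,"wz":0,"jaw":0}]' 50
python3 st.py -.06
```

```text
time: 8.57
ee_pos: [0.6365, -0.0605, 0.1406]
orientation: [[-0.092, 0.996, 0.005], [0.995, 0.092, 0.024], [0.023, 0.007, -1.0]]
contact_force: [0.1, -0.7, -0.1]
gripper_width: 0.0151
 d cm [ 0.04 -0.23 18.94] w [-0.024  0.005  0.   ] n 5.0 per [ 0.008 -0.045  3.788] [-0.0047  0.0009  0.0001]
 d cm [ 0.04 -0.23 -0.73] w [-0.024  0.005  0.   ] n 1.0 per [ 0.042 -0.226 -0.731] [-0.0237  0.0046  0.0005]
[ -6.3  26.8  96.2   1.6  56.9 -12.5] [ 0.005  0.024 -1.   ]
```

View pics/sq.png

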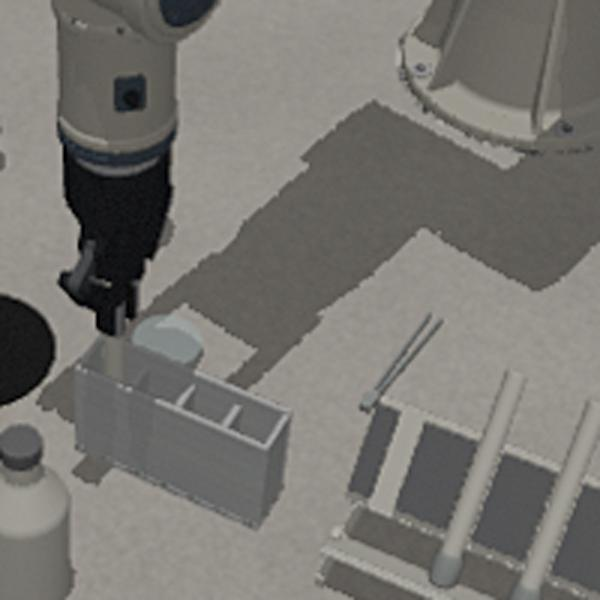

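Nearly down; lower 0.6 cm, release and rise.

```bash
python3 -m inch '[{"x":0,"y":0,"z":-0.6,"wx":0,"wy":0,"wz":0,"jaw":0},{"x":0,"y":0,"z":0,"wx":0,"wy":0,"wz":0,"jaw":0.3},{"x":0,"y":0,"z":0,"wx":0,"wy":0,"wz":0,"jaw":0.4},{"x":0,"y":0,"z":0,"wx":0,"wy":0,"wz":0,"jaw":0.4},{"x":0,"y":0,"z":0,"wx":0,"wy":0,"wz":0,"jaw":0.4},{"x":0,"y":0,"z":3,"wx":0,"wy":0,"wz":0,"jaw":0.4},{"x":0,"y":0,"z":4,"wx":0,"wy":0,"wz":0,"jaw":0.4},{"x":0,"y":0,"z":4,"wx":0,"wy":0,"wz":0,"jaw":0.4},{"x":0,"y":0,"z":0,"wx":0,"wy":0,"wz":0,"jaw":0.4},{"x":0,"y":0,"z":0,"wx":0,"wy":0,"wz":0,"jaw":0.4}]' 50
python3 st.py -.06; python3 -c "
from h import *
go(*rod(-.03,.146,.07))"
```

```text
time: 9.5
ee_pos: [0.6374, -0.0606, 0.2466]
orientation: [[-0.092, 0.996, 0.009], [0.995, 0.092, 0.023], [0.022, 0.011, -1.0]]
contact_force: [0.3, 0.7, -0.3]
gripper_width: 0.0343
 d cm [-0.05 -0.22  8.34] w [-0.023  0.009  0.   ] n 3.0 per [-0.015 -0.072  2.78 ] [-0.0077  0.003   0.0001]
 d cm [ -0.05  -0.22 -11.33] w [-0.023  0.009  0.   ] n 3.0 per [-0.015 -0.072 -3.776] [-0.0077  0.003   0.0001]
[ -6.3  20.6  91.    1.5  68.  -12.1] [ 0.009  0.023 -1.   ]
 d cm [-11.21  27.43  -4.53] w [ 0.507 -0.405 -1.498] n 14.0 per [-0.801  1.959 -0.324] [ 0.0362 -0.0289 -0.107 ]
```

View pics/wq.png

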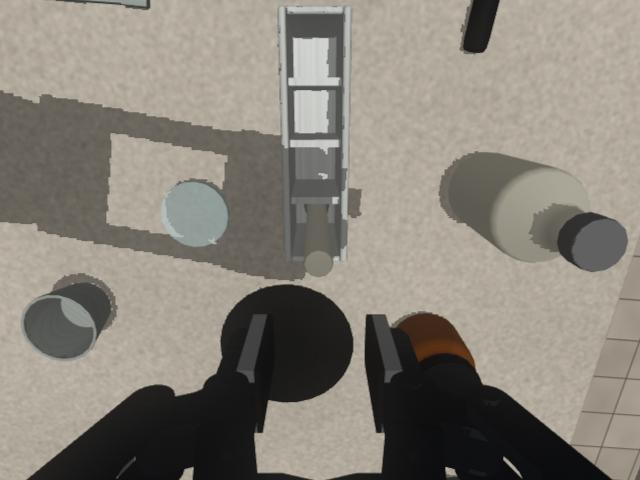

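View pics/sq.png

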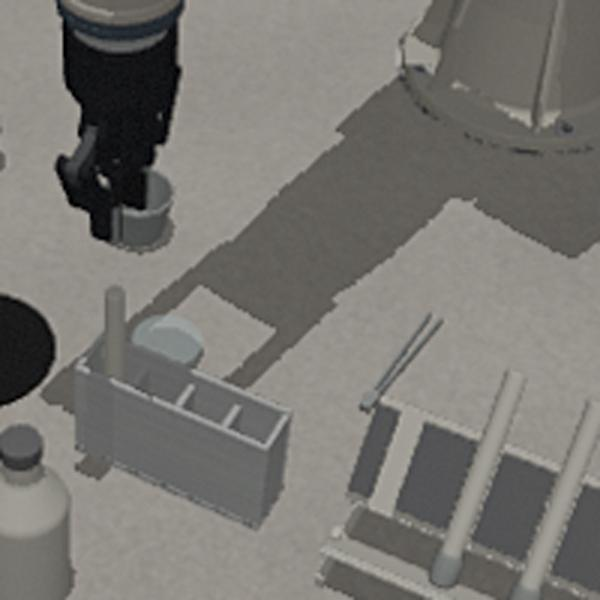

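```bash
python3 -m inch '[{"x":-0.6,"y":1,"z":1,"wx":0,"wy":0,"wz":-0.119,"jaw":0.4},{"x":-0.9,"y":2.2,"z":0,"wx":0,"wy":0,"wz":-0.119,"jaw":0.4},{"x":-0.9,"y":2.2,"z":0,"wx":0,"wy":0,"wz":-0.119,"jaw":0.4},{"x":-0.9,"y":2.2,"z":0,"wx":0,"wy":0,"wz":-0.119,"jaw":0.4},{"x":-0.9,"y":2.2,"z":0,"wx":0,"wy":0,"wz":-0.119,"jaw":0.4},{"x":-0.9,"y":2.2,"z":0,"wx":0,"wy":0,"wz":-0.119,"jaw":0.4},{"x":-0.9,"y":2.2,"z":0,"wx":0,"wy":0,"wz":-0.119,"jaw":0.4},{"x":-0.9,"y":2.2,"z":0,"wx":0,"wy":0,"wz":-0.119,"jaw":0.4},{"x":-0.9,"y":2.2,"z":0,"wx":0,"wy":0,"wz":-0.119,"jaw":0.4},{"x":-0.9,"y":2.2,"z":0,"wx":0,"wy":0,"wz":-0.119,"jaw":0.4},{"x":-0.9,"y":2.2,"z":0,"wx":0,"wy":0,"wz":-0.119,"jaw":0.4},{"x":-0.9,"y":2.2,"z":0,"wx":0,"wy":0,"wz":-0.119,"jaw":0.4},{"x":-0.7,"y":2.2,"z":0,"wx":0,"wy":0,"wz":-0.119,"jaw":0.4},{"x":0,"y":0,"z":-1,"wx":0.009,"wy":-0.12,"wz":0,"jaw":0.4},{"x":0,"y":0,"z":-1,"wx":0.009,"wy":-0.12,"wz":0,"jaw":0.4},{"x":0,"y":0,"z":-1,"wx":0.009,"wy":-0.12,"wz":0,"jaw":0.4},{"x":0,"y":0,"z":-1,"wx":0.009,"wy":-0.12,"wz":0,"jaw":0.4},{"x":0,"y":0,"z":-1,"wx":0.009,"wy":-0.12,"wz":0,"jaw":0.4},{"x":0,"y":0,"z":0,"wx":0,"wy":0,"wz":0,"jaw":0.4},{"x":0,"y":0,"z":0,"wx":0,"wy":0,"wz":0,"jaw":0.4}]'
cat > rt.py <<'E'
from h import *
import sys
l=float(sys.argv[1])
go(*rod(l,.146,.07),"hover");go(*rod(l,.146),"grasp")
w=snapshot("wrist");cv2.imwrite("pics/wq.png",w["color"][100:460,:,::-1]);print("plain end pred (crop)",P(w,rod(l,.1887)[0])-[0,100])
E
python3 rt.py -.03
```

```text
time: 11.27
ee_pos: [0.525, 0.2084, 0.208]
orientation: [[0.848, 0.097, 0.52], [0.104, -0.994, 0.017], [0.519, 0.04, -0.854]]
contact_force: [-0.4, -0.9, -0.6]
gripper_width: 0.0344
hover d cm [-0.18  0.55 -1.04] w [ 0.046 -0.06   0.019] n 1.0 per [-0.181  0.554 -1.037] [ 0.0463 -0.0601  0.0187]
grasp d cm [ 3.81  1.01 -6.77] w [ 0.046 -0.06   0.019] n 2.0 per [ 1.904  0.507 -3.385] [ 0.0231 -0.03    0.0093]
plain end pred (crop) [302.22556515 202.72118549]
```

View pics/wq.png

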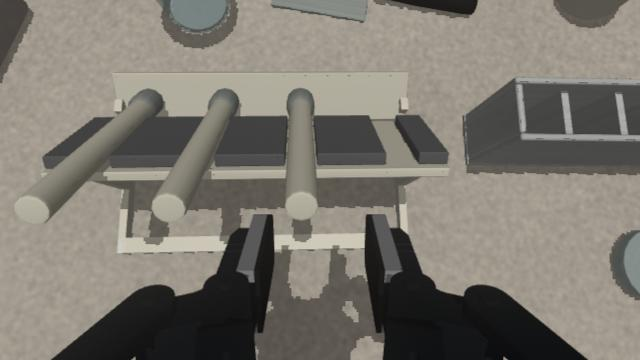

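```bash
python3 -m inch '[{"x":-0.2,"y":0.3,"z":-0.5,"wx":0.023,"wy":-0.03,"wz":0.01,"jaw":0.4},{"x":0,"y":0.3,"z":-0.5,"wx":0.023,"wy":-0.03,"wz":0.009,"jaw":0.4},{"x":0,"y":0,"z":0,"wx":0,"wy":0,"wz":0,"jaw":0.4},{"x":0,"y":0,"z":0,"wx":0,"wy":0,"wz":0,"jaw":0.4},{"x":0,"y":0,"z":0,"wx":0,"wy":0,"wz":0,"jaw":0.4}]'; python3 rt.py -.03
```

```text
time: 11.73
ee_pos: [0.5258, 0.2147, 0.2006]
orientation: [[0.811, 0.112, 0.574], [0.09, -0.994, 0.066], [0.577, -0.002, -0.816]]
contact_force: [1.0, 0.5, -0.3]
gripper_width: 0.0343
hover d cm [-0.26 -0.08 -0.3 ] w [-0.002  0.005  0.003] n 1.0 per [-0.264 -0.076 -0.301] [-0.0021  0.0046  0.003 ]
grasp d cm [ 3.72  0.38 -6.04] w [-0.002  0.005  0.003] n 2.0 per [ 1.862  0.192 -3.018] [-0.001   0.0023  0.0015]
plain end pred (crop) [319.06800385 208.83835995]
```

```bash
python3 -m inch '[{"x":-0.2,"y":-0.1,"z":-0.3,"wx":0,"wy":0.005,"wz":0,"jaw":0.4},{"x":1,"y":0.1,"z":-1.4,"wx":0,"wy":0,"wz":0,"jaw":0.4},{"x":1,"y":0.1,"z":-1.4,"wx":0,"wy":0,"wz":0,"jaw":0.4},{"x":1,"y":0.1,"z":-1.4,"wx":0,"wy":0,"wz":0,"jaw":0.4},{"x":1,"y":0.1,"z":-1.4,"wx":0,"wy":0,"wz":0,"jaw":0.4},{"x":0,"y":0,"z":0,"wx":0,"wy":0,"wz":0,"jaw":0.4},{"x":0,"y":0,"z":0,"wx":0,"wy":0,"wz":0,"jaw":0.4},{"x":0,"y":0,"z":0,"wx":0,"wy":0,"wz":0,"jaw":0},{"x":0,"y":0,"z":0,"wx":0,"wy":0,"wz":0,"jaw":0},{"x":0,"y":0,"z":0,"wx":0,"wy":0,"wz":0,"jaw":0},{"x":0,"y":0,"z":0,"wx":0,"wy":0,"wz":0,"jaw":0},{"x":0,"y":0,"z":2,"wx":0,"wy":0,"wz":0,"jaw":0},{"x":0,"y":0,"z":2.5,"wx":0,"wy":0,"wz":0,"jaw":0},{"x":0,"y":0,"z":2.5,"wx":0,"wy":0,"wz":0,"jaw":0},{"x":0,"y":0,"z":2.5,"wx":0,"wy":0,"wz":0,"jaw":0},{"x":0,"y":0,"z":2.5,"wx":0,"wy":0,"wz":0,"jaw":0},{"x":0,"y":0,"z":0,"wx":0,"wy":0,"wz":0,"jaw":0},{"x":0,"y":0,"z":0,"wx":0,"wy":0,"wz":0,"jaw":0}]' 50
python3 st.py -.02
```

```text
time: 13.28
ee_pos: [0.5631, 0.218, 0.2627]
orientation: [[0.812, 0.113, 0.572], [0.09, -0.994, 0.068], [0.576, -0.004, -0.817]]
contact_force: [0.4, -0.5, -0.5]
gripper_width: 0.0147
 d cm [  7.02 -24.09   6.73] w [-0.529  0.425  1.498] n 14.0 per [ 0.501 -1.721  0.48 ] [-0.0378  0.0303  0.107 ]
 d cm [  7.02 -24.09 -12.94] w [-0.529  0.425  1.498] n 14.0 per [ 0.501 -1.721 -0.925] [-0.0378  0.0303  0.107 ]
[ 27.7   3.3 119.7 -27.7  26.3 133. ] [ 0.572  0.068 -0.817]
```

View pics/wq.png

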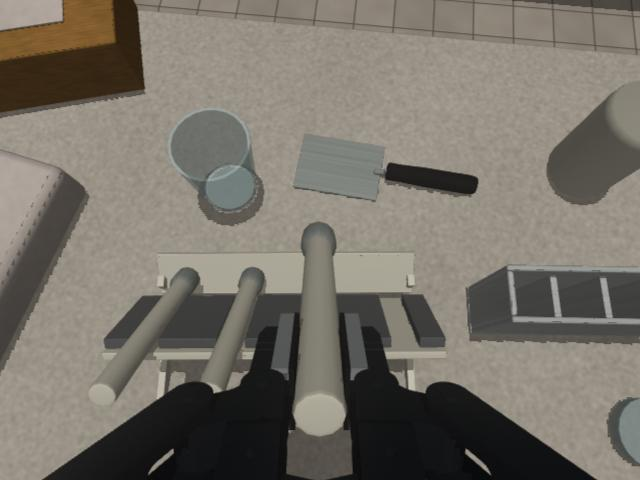

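```bash
python3 -m inch '[{"x":0,"y":0,"z":1.5,"wx":-0.0136,"wy":0.122,"wz":0,"jaw":0},{"x":0,"y":0,"z":1.5,"wx":-0.0136,"wy":0.122,"wz":0,"jaw":0},{"x":0,"y":0,"z":1.5,"wx":-0.0136,"wy":0.122,"wz":0,"jaw":0},{"x":0,"y":0,"z":1.5,"wx":-0.0136,"wy":0.122,"wz":0,"jaw":0},{"x":0,"y":0,"z":0.8,"wx":-0.0136,"wy":0.122,"wz":0,"jaw":0},{"x":0.54,"y":-1.85,"z":0,"wx":0,"wy":0,"wz":0.12,"jaw":0},{"x":0.54,"y":-1.85,"z":0,"wx":0,"wy":0,"wz":0.12,"jaw":0},{"x":0.54,"y":-1.85,"z":0,"wx":0,"wy":0,"wz":0.12,"jaw":0},{"x":0.54,"y":-1.85,"z":0,"wx":0,"wy":0,"wz":0.12,"jaw":0},{"x":0.54,"y":-1.85,"z":0,"wx":0,"wy":0,"wz":0.12,"jaw":0},{"x":0.54,"y":-1.85,"z":0,"wx":0,"wy":0,"wz":0.12,"jaw":0},{"x":0.54,"y":-1.85,"z":0,"wx":0,"wy":0,"wz":0.12,"jaw":0},{"x":0.54,"y":-1.85,"z":0,"wx":0,"wy":0,"wz":0.12,"jaw":0},{"x":0.54,"y":-1.85,"z":0,"wx":0,"wy":0,"wz":0.12,"jaw":0},{"x":0.54,"y":-1.85,"z":0,"wx":0,"wy":0,"wz":0.12,"jaw":0},{"x":0.54,"y":-1.85,"z":0,"wx":0,"wy":0,"wz":0.12,"jaw":0},{"x":0.54,"y":-1.85,"z":0,"wx":0,"wy":0,"wz":0.12,"jaw":0},{"x":0.54,"y":-1.8,"z":0,"wx":0,"wy":0,"wz":0.11,"jaw":0},{"x":0,"y":0,"z":0,"wx":0,"wy":0,"wz":0,"jaw":0},{"x":0,"y":0,"z":0,"wx":0,"wy":0,"wz":0,"jaw":0}]' 50
python3 -m inch '[{"x":0,"y":0,"z":0,"wx":0,"wy":0,"wz":0,"jaw":0}]'
python3 st.py -.02
```

```text
time: 15.05
ee_pos: [0.6335, -0.025, 0.3232]
orientation: [[-0.084, 0.996, -0.002], [0.996, 0.085, 0.024], [0.024, 0.0, -1.0]]
contact_force: [-0.2, 0.8, -0.8]
gripper_width: 0.0145
time: 15.13
ee_pos: [0.6334, -0.0239, 0.3238]
orientation: [[-0.085, 0.996, -0.001], [0.996, 0.085, 0.024], [0.024, 0.001, -1.0]]
contact_force: [-0.2, -0.4, -0.4]
gripper_width: 0.0146
 d cm [-0.01  0.09  0.62] w [-0.024 -0.001  0.007] n 1.0 per [-0.014  0.095  0.622] [-0.0243 -0.0013  0.0071]
 d cm [-1.000e-02  9.000e-02 -1.905e+01] w [-0.024 -0.001  0.007] n 5.0 per [-3.00e-03  1.90e-02 -3.81e+00] [-0.0049 -0.0003  0.0014]
[-3.  17.1 86.2  1.4 76.9 -8.3] [-0.001  0.024 -1.   ]
```

View pics/wq.png

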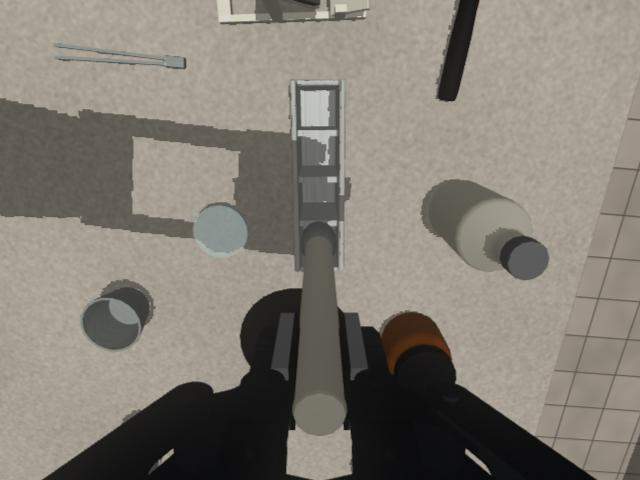

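```bash
cat > tip.py <<'E'
from h import *
import sys
w=snapshot("wrist");s=ctrl.sense();z=s["ee_pos"][2]-.127
u,v,l=map(float,sys.argv[1:4])
e=U(w,(u,v),z);sl=slot(l,0,.146)[0]
print("tip centre",e[:2]-[.001,.011],"slot",sl[:2],"need cm",((sl[:2]-(e[:2]-[.001,.011]))*100).round(2),"dz to tip6mm",(sl[2]+.006-s["ee_pos"][2])*100)
E
python3 tip.py 319 223 -.02
```

```text
tip centre [ 0.6320233 -0.0248654] slot [ 0.63324736 -0.0229145 ] need cm [0.12 0.2 ] dz to tip6mm -19.15247283699604
```

```bash
python3 -m inch '[{"x":0.1,"y":0.2,"z":-2.5,"wx":0,"wy":0,"wz":0.007,"jaw":0},{"x":0,"y":0,"z":-2.5,"wx":0,"wy":0,"wz":0,"jaw":0},{"x":0,"y":0,"z":-1,"wx":0,"wy":0,"wz":0,"jaw":0},{"x":0,"y":0,"z":-2,"wx":0,"wy":0,"wz":0,"jaw":0},{"x":0,"y":0,"z":-2,"wx":0,"wy":0,"wz":0,"jaw":0},{"x":0,"y":0,"z":-2,"wx":0,"wy":0,"wz":0,"jaw":0},{"x":0,"y":0,"z":-2,"wx":0,"wy":0,"wz":0,"jaw":0},{"x":0,"y":0,"z":-2,"wx":0,"wy":0,"wz":0,"jaw":0},{"x":0,"y":0,"z":-2,"wx":0,"wy":0,"wz":0,"jaw":0},{"x":0,"y":0,"z":-0.5,"wx":0,"wy":0,"wz":0,"jaw":0},{"x":0,"y":0,"z":0,"wx":0,"wy":0,"wz":0,"jaw":0},{"x":0,"y":0,"z":0,"wx":0,"wy":0,"wz":0,"jaw":0}]' 50
python3 st.py -.02
```

```text
time: 16.28
ee_pos: [0.6354, -0.022, 0.141]
orientation: [[-0.095, 0.995, 0.001], [0.995, 0.095, 0.024], [0.024, 0.004, -1.0]]
contact_force: [0.9, 1.0, -1.2]
gripper_width: 0.0151
 d cm [-0.21 -0.1  18.9 ] w [-0.024  0.001 -0.003] n 5.0 per [-0.043 -0.019  3.779] [-0.0048  0.0003 -0.0006]
 d cm [-0.21 -0.1  -0.77] w [-0.024  0.001 -0.003] n 1.0 per [-0.214 -0.096 -0.773] [-0.0241  0.0015 -0.0029]
[-2.9 26.5 96.6  1.7 56.9 -9.2] [ 0.001  0.024 -1.   ]
```

View pics/sq.png

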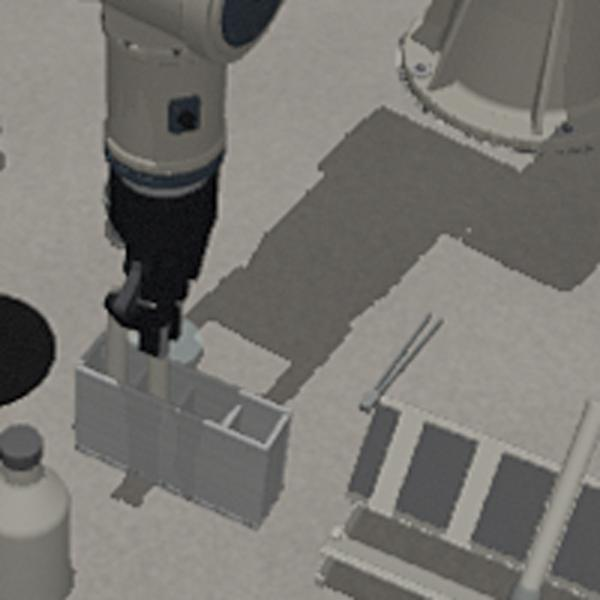

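```bash
python3 -m inch '[{"x":-0.1,"y":0,"z":-0.6,"wx":0,"wy":0,"wz":0,"jaw":0},{"x":0,"y":0,"z":0,"wx":0,"wy":0,"wz":0,"jaw":0.3},{"x":0,"y":0,"z":0,"wx":0,"wy":0,"wz":0,"jaw":0.4},{"x":0,"y":0,"z":0,"wx":0,"wy":0,"wz":0,"jaw":0.4},{"x":0,"y":0,"z":0,"wx":0,"wy":0,"wz":0,"jaw":0.4},{"x":0,"y":0,"z":3,"wx":0,"wy":0,"wz":0,"jaw":0.4},{"x":0,"y":0,"z":4,"wx":0,"wy":0,"wz":0,"jaw":0.4},{"x":0,"y":0,"z":4,"wx":0,"wy":0,"wz":0,"jaw":0.4},{"x":0,"y":0,"z":0.5,"wx":0,"wy":0,"wz":0,"jaw":0.4},{"x":0,"y":0,"z":0,"wx":0,"wy":0,"wz":0,"jaw":0.4}]' 50
python3 st.py -.02; python3 -c "
from h import *
go(*rod(.03,.146,.07))"
```

```text
time: 17.22
ee_pos: [0.636, -0.0223, 0.253]
orientation: [[-0.095, 0.995, 0.008], [0.995, 0.095, 0.024], [0.023, 0.01, -1.0]]
contact_force: [0.7, -0.8, -0.2]
gripper_width: 0.0341
 d cm [-0.27 -0.06  7.7 ] w [-0.024  0.008 -0.003] n 2.0 per [-0.136 -0.03   3.851] [-0.0119  0.0038 -0.0014]
 d cm [ -0.27  -0.06 -11.97] w [-0.024  0.008 -0.003] n 3.0 per [-0.091 -0.02  -3.989] [-0.0079  0.0025 -0.001 ]
[-2.9 20.  91.1  1.5 68.6 -8.9] [ 0.008  0.024 -1.   ]
 d cm [-11.73  29.57  -5.11] w [ 0.506 -0.405 -1.502] n 14.0 per [-0.838  2.112 -0.365] [ 0.0361 -0.029  -0.1073]
```

View pics/wq.png

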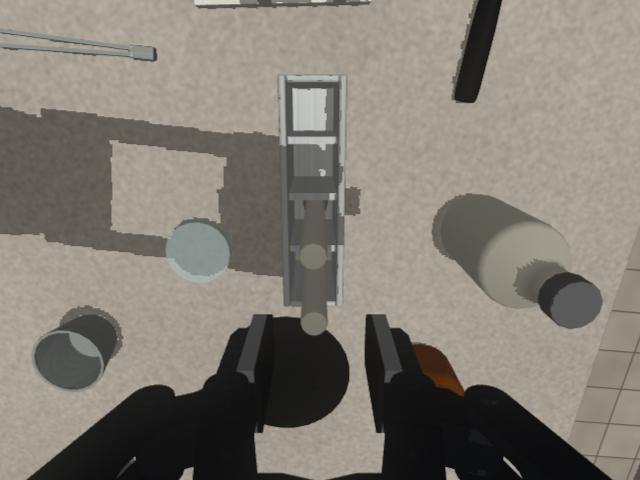

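```bash
python3 -m inch '[{"x":-0.9,"y":2.3,"z":0.8,"wx":0,"wy":0,"wz":-0.119,"jaw":0.4},{"x":-0.9,"y":2.3,"z":0,"wx":0,"wy":0,"wz":-0.119,"jaw":0.4},{"x":-0.9,"y":2.3,"z":0,"wx":0,"wy":0,"wz":-0.119,"jaw":0.4},{"x":-0.9,"y":2.3,"z":0,"wx":0,"wy":0,"wz":-0.119,"jaw":0.4},{"x":-0.9,"y":2.3,"z":0,"wx":0,"wy":0,"wz":-0.119,"jaw":0.4},{"x":-0.9,"y":2.3,"z":0,"wx":0,"wy":0,"wz":-0.119,"jaw":0.4},{"x":-0.9,"y":2.3,"z":0,"wx":0,"wy":0,"wz":-0.119,"jaw":0.4},{"x":-0.9,"y":2.3,"z":0,"wx":0,"wy":0,"wz":-0.119,"jaw":0.4},{"x":-0.9,"y":2.3,"z":0,"wx":0,"wy":0,"wz":-0.119,"jaw":0.4},{"x":-0.9,"y":2.3,"z":0,"wx":0,"wy":0,"wz":-0.119,"jaw":0.4},{"x":-0.9,"y":2.3,"z":0,"wx":0,"wy":0,"wz":-0.119,"jaw":0.4},{"x":-0.9,"y":2.3,"z":0,"wx":0,"wy":0,"wz":-0.119,"jaw":0.4},{"x":-1,"y":2.3,"z":0,"wx":0,"wy":0,"wz":-0.119,"jaw":0.4},{"x":0,"y":0,"z":-1,"wx":0.015,"wy":-0.12,"wz":0,"jaw":0.4},{"x":0,"y":0,"z":-1,"wx":0.015,"wy":-0.12,"wz":0,"jaw":0.4},{"x":0,"y":0,"z":-1,"wx":0.015,"wy":-0.12,"wz":0,"jaw":0.4},{"x":0,"y":0,"z":-1,"wx":0.015,"wy":-0.12,"wz":0,"jaw":0.4},{"x":0,"y":0,"z":-1,"wx":0.015,"wy":-0.12,"wz":0,"jaw":0.4},{"x":0,"y":0,"z":-0.5,"wx":0,"wy":0,"wz":0,"jaw":0.4},{"x":0,"y":0,"z":0,"wx":0,"wy":0,"wz":0,"jaw":0.4}]'
python3 -m inch '[{"x":0,"y":0,"z":0,"wx":0,"wy":0,"wz":0,"jaw":0.4},{"x":0,"y":0,"z":0,"wx":0,"wy":0,"wz":0,"jaw":0.4}]'
python3 rt.py .03
```

```text
time: 18.98
ee_pos: [0.5169, 0.2715, 0.2054]
orientation: [[0.847, 0.108, 0.52], [0.1, -0.994, 0.044], [0.521, 0.015, -0.853]]
contact_force: [0.2, 0.2, 0.4]
gripper_width: 0.0345
time: 19.15
ee_pos: [0.5201, 0.2728, 0.2089]
orientation: [[0.845, 0.105, 0.524], [0.096, -0.994, 0.046], [0.526, 0.011, -0.85]]
contact_force: [0.6, -0.3, -0.9]
gripper_width: 0.0341
hover d cm [-0.38  0.08 -1.12] w [ 0.018 -0.055  0.01 ] n 1.0 per [-0.375  0.078 -1.124] [ 0.0175 -0.0555  0.0097]
grasp d cm [ 3.61  0.54 -6.86] w [ 0.018 -0.055  0.01 ] n 2.0 per [ 1.807  0.269 -3.429] [ 0.0088 -0.0277  0.0049]
plain end pred (crop) [314.40099882 208.73969502]
```

View pics/wq.png

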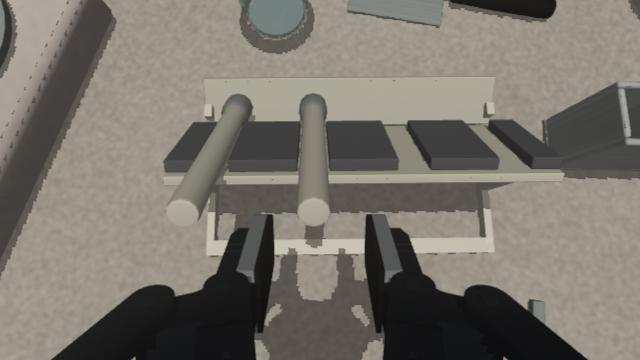

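```bash
python3 -m inch '[{"x":-0.25,"y":0.05,"z":-0.6,"wx":0.009,"wy":-0.027,"wz":0.005,"jaw":0.4},{"x":-0.25,"y":0,"z":-0.6,"wx":0.009,"wy":-0.027,"wz":0.005,"jaw":0.4},{"x":0,"y":0,"z":0,"wx":0,"wy":0,"wz":0,"jaw":0.4},{"x":0,"y":0,"z":0,"wx":0,"wy":0,"wz":0,"jaw":0.4},{"x":1,"y":0.1,"z":-1.4,"wx":0,"wy":0,"wz":0,"jaw":0.4},{"x":1,"y":0.1,"z":-1.4,"wx":0,"wy":0,"wz":0,"jaw":0.4},{"x":1,"y":0.1,"z":-1.4,"wx":0,"wy":0,"wz":0,"jaw":0.4},{"x":1,"y":0.1,"z":-1.4,"wx":0,"wy":0,"wz":0,"jaw":0.4},{"x":0,"y":0,"z":0,"wx":0,"wy":0,"wz":0,"jaw":0.4},{"x":0,"y":0,"z":0,"wx":0,"wy":0,"wz":0,"jaw":0.4}]'
python3 rt.py .03
```

```text
time: 20.03
ee_pos: [0.556, 0.2764, 0.1429]
orientation: [[0.817, 0.115, 0.566], [0.095, -0.993, 0.065], [0.569, 0.0, -0.822]]
contact_force: [-0.2, 0.1, -0.7]
gripper_width: 0.0343
hover d cm [-3.97 -0.29  5.47] w [ 0.001 -0.005 -0.   ] n 2.0 per [-1.986 -0.143  2.734] [ 0.0005 -0.0025 -0.0002]
grasp d cm [ 0.02  0.17 -0.27] w [ 0.001 -0.005 -0.   ] n 1.0 per [ 0.017  0.174 -0.266] [ 0.001  -0.005  -0.0004]
plain end pred (crop) [311.82216345 311.4629576 ]
```

View pics/wq.png

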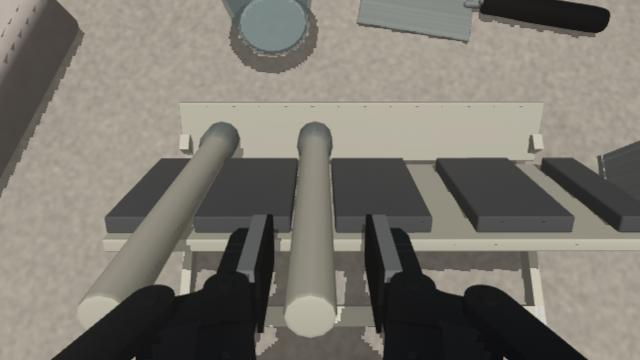

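Close with the small correction, lift 11 cm.

```bash
python3 -m inch '[{"x":0,"y":0.2,"z":-0.2,"wx":0,"wy":0,"wz":0,"jaw":0.4},{"x":0,"y":0,"z":0,"wx":0,"wy":0,"wz":0,"jaw":0},{"x":0,"y":0,"z":0,"wx":0,"wy":0,"wz":0,"jaw":0},{"x":0,"y":0,"z":0,"wx":0,"wy":0,"wz":0,"jaw":0},{"x":0,"y":0,"z":0,"wx":0,"wy":0,"wz":0,"jaw":0},{"x":0,"y":0,"z":2,"wx":0,"wy":0,"wz":0,"jaw":0},{"x":0,"y":0,"z":2.5,"wx":0,"wy":0,"wz":0,"jaw":0},{"x":0,"y":0,"z":2.5,"wx":0,"wy":0,"wz":0,"jaw":0},{"x":0,"y":0,"z":2.5,"wx":0,"wy":0,"wz":0,"jaw":0},{"x":0,"y":0,"z":2.5,"wx":0,"wy":0,"wz":0,"jaw":0},{"x":0,"y":0,"z":0,"wx":0,"wy":0,"wz":0,"jaw":0},{"x":0,"y":0,"z":0,"wx":0,"wy":0,"wz":0,"jaw":0}]' 50
python3 st.py .02
```

```text
time: 21.08
ee_pos: [0.5557, 0.279, 0.2634]
orientation: [[0.816, 0.117, 0.566], [0.095, -0.993, 0.068], [0.571, -0.002, -0.821]]
contact_force: [0.9, -0.0, -0.4]
gripper_width: 0.0148
 d cm [  7.39 -26.2    6.66] w [-0.522  0.42   1.495] n 14.0 per [ 0.528 -1.872  0.475] [-0.0373  0.03    0.1068]
 d cm [  7.39 -26.2  -13.01] w [-0.522  0.42   1.495] n 14.0 per [ 0.528 -1.872 -0.93 ] [-0.0373  0.03    0.1068]
[ 35.1   5.7 116.7 -32.5  30.1 142.8] [ 0.566  0.068 -0.821]
```

View pics/wq.png

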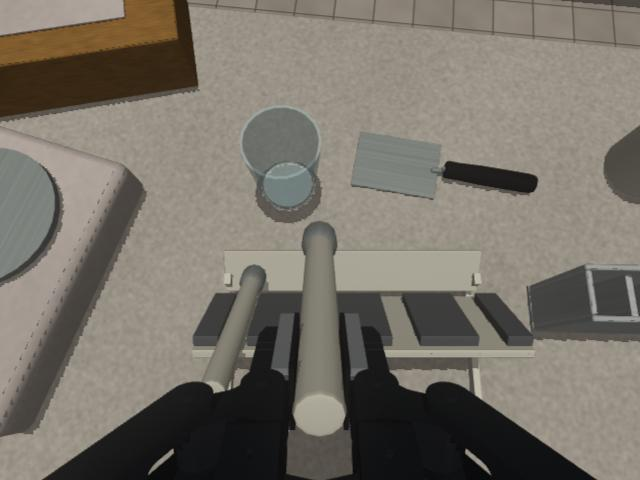

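```bash
python3 -m inch '[{"x":0,"y":0,"z":1.5,"wx":-0.0136,"wy":0.122,"wz":0,"jaw":0},{"x":0,"y":0,"z":1.5,"wx":-0.0136,"wy":0.122,"wz":0,"jaw":0},{"x":0,"y":0,"z":1.5,"wx":-0.0136,"wy":0.122,"wz":0,"jaw":0},{"x":0,"y":0,"z":1.5,"wx":-0.0136,"wy":0.122,"wz":0,"jaw":0},{"x":0,"y":0,"z":1,"wx":-0.0136,"wy":0.117,"wz":0,"jaw":0},{"x":0.57,"y":-2,"z":0,"wx":0,"wy":0,"wz":0.12,"jaw":0},{"x":0.57,"y":-2,"z":0,"wx":0,"wy":0,"wz":0.12,"jaw":0},{"x":0.57,"y":-2,"z":0,"wx":0,"wy":0,"wz":0.12,"jaw":0},{"x":0.57,"y":-2,"z":0,"wx":0,"wy":0,"wz":0.12,"jaw":0},{"x":0.57,"y":-2,"z":0,"wx":0,"wy":0,"wz":0.12,"jaw":0},{"x":0.57,"y":-2,"z":0,"wx":0,"wy":0,"wz":0.12,"jaw":0},{"x":0.57,"y":-2,"z":0,"wx":0,"wy":0,"wz":0.12,"jaw":0},{"x":0.57,"y":-2,"z":0,"wx":0,"wy":0,"wz":0.12,"jaw":0},{"x":0.57,"y":-2,"z":0,"wx":0,"wy":0,"wz":0.12,"jaw":0},{"x":0.57,"y":-2,"z":0,"wx":0,"wy":0,"wz":0.12,"jaw":0},{"x":0.57,"y":-2,"z":0,"wx":0,"wy":0,"wz":0.12,"jaw":0},{"x":0.57,"y":-2,"z":0,"wx":0,"wy":0,"wz":0.12,"jaw":0},{"x":0.57,"y":-2,"z":0,"wx":0,"wy":0,"wz":0.11,"jaw":0},{"x":0,"y":0,"z":0,"wx":0,"wy":0,"wz":0,"jaw":0},{"x":0,"y":0,"z":0,"wx":0,"wy":0,"wz":0,"jaw":0}]' 50
python3 -m inch '[{"x":0,"y":0,"z":0,"wx":0,"wy":0,"wz":0,"jaw":0},{"x":0,"y":0,"z":0,"wx":0,"wy":0,"wz":0,"jaw":0}]'
python3 st.py .02
```

```text
time: 22.85
ee_pos: [0.6304, 0.0155, 0.3252]
orientation: [[-0.089, 0.996, -0.001], [0.996, 0.089, 0.03], [0.03, 0.001, -1.0]]
contact_force: [0.7, -0.2, -1.1]
gripper_width: 0.0148
time: 23.02
ee_pos: [0.6304, 0.0172, 0.3264]
orientation: [[-0.091, 0.996, 0.0], [0.995, 0.091, 0.031], [0.03, 0.003, -1.0]]
contact_force: [-0.5, -1.4, -0.7]
gripper_width: 0.0148
 d cm [-0.08 -0.03  0.36] w [-0.031  0.     0.001] n 1.0 per [-0.081 -0.029  0.361] [-0.0305  0.0003  0.001 ]
 d cm [ -0.08  -0.03 -19.31] w [-0.031  0.     0.001] n 5.0 per [-0.016 -0.006 -3.862] [-0.0061  0.0001  0.0002]
[ 0.5 16.6 86.6  1.8 76.8 -5.2] [ 0.     0.031 -1.   ]
```

View pics/wq.png

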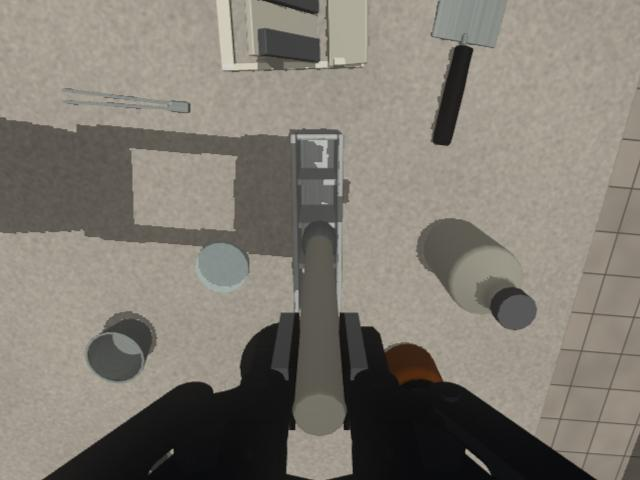

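```bash
python3 tip.py 319 222.5 .02
```

```text
tip centre [0.62905927 0.01693063] slot [0.62955264 0.0169145 ] need cm [ 0.05 -0.  ] dz to tip6mm -19.381298159568665
```

```bash
python3 -m inch '[{"x":0,"y":0,"z":-2.5,"wx":0,"wy":0,"wz":0,"jaw":0},{"x":0,"y":0,"z":-2.5,"wx":0,"wy":0,"wz":0,"jaw":0},{"x":0,"y":0,"z":-1.5,"wx":0,"wy":0,"wz":0,"jaw":0},{"x":0,"y":0,"z":-2,"wx":0,"wy":0,"wz":0,"jaw":0},{"x":0,"y":0,"z":-2,"wx":0,"wy":0,"wz":0,"jaw":0},{"x":0,"y":0,"z":-2,"wx":0,"wy":0,"wz":0,"jaw":0},{"x":0,"y":0,"z":-2,"wx":0,"wy":0,"wz":0,"jaw":0},{"x":0,"y":0,"z":-2,"wx":0,"wy":0,"wz":0,"jaw":0},{"x":0,"y":0,"z":-1.7,"wx":0,"wy":0,"wz":0,"jaw":0},{"x":0,"y":0,"z":-0.5,"wx":0,"wy":0,"wz":0,"jaw":0},{"x":0,"y":0,"z":0,"wx":0,"wy":0,"wz":0,"jaw":0},{"x":0,"y":0,"z":0,"wx":0,"wy":0,"wz":0,"jaw":0}]' 50
python3 st.py .02
```

```text
time: 24.17
ee_pos: [0.6311, 0.0168, 0.1409]
orientation: [[-0.093, 0.996, 0.002], [0.995, 0.093, 0.03], [0.03, 0.005, -1.0]]
contact_force: [-0.1, 0.2, -0.6]
gripper_width: 0.0144
 d cm [-1.600e-01  1.000e-02  1.891e+01] w [-0.03   0.002 -0.   ] n 5.0 per [-3.200e-02  3.000e-03  3.783e+00] [-0.0061  0.0004 -0.0001]
 d cm [-0.16  0.01 -0.76] w [-0.03   0.002 -0.   ] n 1.0 per [-0.159  0.014 -0.755] [-0.0305  0.0021 -0.0003]
[ 0.4 26.1 97.3  2.1 56.5 -6. ] [ 0.002  0.03  -1.   ]
```

View pics/sq.png

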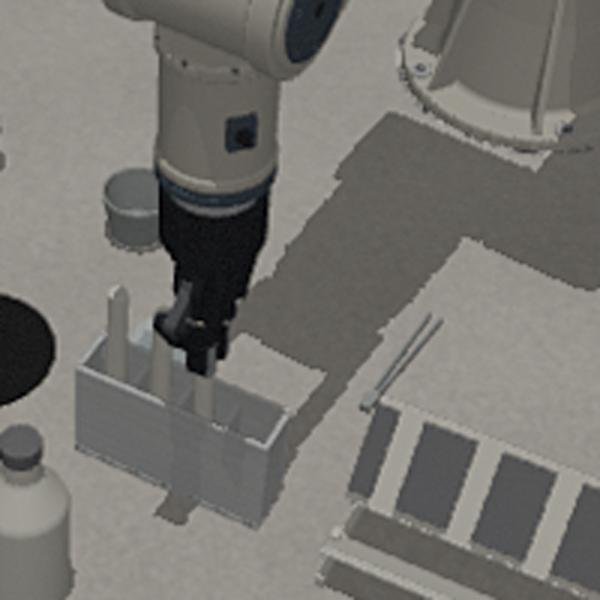

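```bash
python3 -m inch '[{"x":-0.1,"y":0,"z":-0.6,"wx":0,"wy":0,"wz":0,"jaw":0},{"x":0,"y":0,"z":0,"wx":0,"wy":0,"wz":0,"jaw":0.3},{"x":0,"y":0,"z":0,"wx":0,"wy":0,"wz":0,"jaw":0.4},{"x":0,"y":0,"z":0,"wx":0,"wy":0,"wz":0,"jaw":0.4},{"x":0,"y":0,"z":0,"wx":0,"wy":0,"wz":0,"jaw":0.4},{"x":0,"y":0,"z":3,"wx":0,"wy":0,"wz":0,"jaw":0.4},{"x":0,"y":0,"z":4,"wx":0,"wy":0,"wz":0,"jaw":0.4},{"x":0,"y":0,"z":4,"wx":0,"wy":0,"wz":0,"jaw":0.4},{"x":0,"y":0,"z":0.5,"wx":0,"wy":0,"wz":0,"jaw":0.4},{"x":0,"y":0,"z":0,"wx":0,"wy":0,"wz":0,"jaw":0.4}]' 50
python3 st.py .02; python3 -c "
from h import *
go(*rod(.09,.146,.07))"
```

```text
time: 25.1
ee_pos: [0.6318, 0.0165, 0.253]
orientation: [[-0.093, 0.996, 0.008], [0.995, 0.092, 0.031], [0.03, 0.011, -0.999]]
contact_force: [0.3, -0.4, -0.4]
gripper_width: 0.0342
 d cm [-0.22  0.04  7.7 ] w [-0.031  0.008 -0.   ] n 2.0 per [-0.112  0.021  3.851] [-0.0153  0.0041 -0.0001]
 d cm [ -0.22   0.04 -11.97] w [-0.031  0.008 -0.   ] n 3.0 per [-0.074  0.014 -3.989] [-0.0102  0.0027 -0.0001]
[ 0.4 19.5 91.8  1.9 68.2 -5.6] [ 0.008  0.031 -0.999]
 d cm [-12.    31.67  -5.1 ] w [ 0.501 -0.401 -1.5  ] n 14.0 per [-0.857  2.262 -0.364] [ 0.0358 -0.0286 -0.1071]
```

View pics/wq.png

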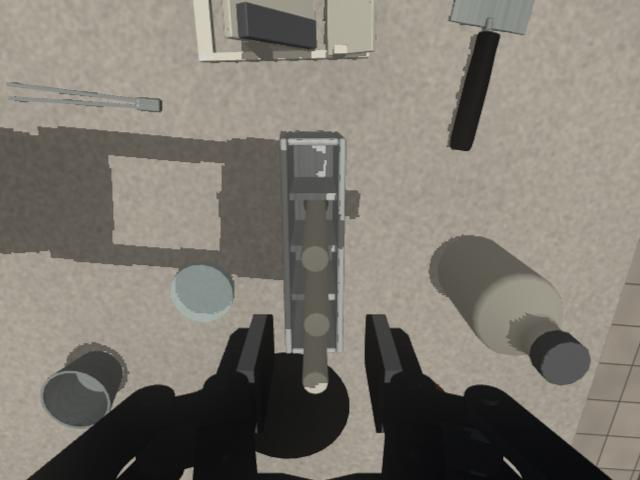

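```bash
python3 -m inch '[{"x":-0.9,"y":2.4,"z":0.8,"wx":0,"wy":0,"wz":-0.119,"jaw":0.4},{"x":-0.95,"y":2.45,"z":0,"wx":0,"wy":0,"wz":-0.119,"jaw":0.4},{"x":-0.95,"y":2.45,"z":0,"wx":0,"wy":0,"wz":-0.119,"jaw":0.4},{"x":-0.95,"y":2.45,"z":0,"wx":0,"wy":0,"wz":-0.119,"jaw":0.4},{"x":-0.95,"y":2.45,"z":0,"wx":0,"wy":0,"wz":-0.119,"jaw":0.4},{"x":-0.95,"y":2.45,"z":0,"wx":0,"wy":0,"wz":-0.119,"jaw":0.4},{"x":-0.95,"y":2.45,"z":0,"wx":0,"wy":0,"wz":-0.119,"jaw":0.4},{"x":-0.95,"y":2.45,"z":0,"wx":0,"wy":0,"wz":-0.119,"jaw":0.4},{"x":-0.95,"y":2.45,"z":0,"wx":0,"wy":0,"wz":-0.119,"jaw":0.4},{"x":-0.95,"y":2.45,"z":0,"wx":0,"wy":0,"wz":-0.119,"jaw":0.4},{"x":-0.95,"y":2.45,"z":0,"wx":0,"wy":0,"wz":-0.119,"jaw":0.4},{"x":-0.95,"y":2.45,"z":0,"wx":0,"wy":0,"wz":-0.119,"jaw":0.4},{"x":-0.95,"y":2.45,"z":0,"wx":0,"wy":0,"wz":-0.119,"jaw":0.4},{"x":0,"y":0,"z":-1.2,"wx":0.015,"wy":-0.12,"wz":0,"jaw":0.4},{"x":0,"y":0,"z":-1.2,"wx":0.015,"wy":-0.12,"wz":0,"jaw":0.4},{"x":0,"y":0,"z":-1.2,"wx":0.015,"wy":-0.12,"wz":0,"jaw":0.4},{"x":0,"y":0,"z":-1.2,"wx":0.015,"wy":-0.12,"wz":0,"jaw":0.4},{"x":0,"y":0,"z":-1.2,"wx":0.015,"wy":-0.12,"wz":0,"jaw":0.4},{"x":0,"y":0,"z":-0.5,"wx":0.01,"wy":-0.05,"wz":0.01,"jaw":0.4},{"x":0,"y":0,"z":0,"wx":0,"wy":0,"wz":0,"jaw":0.4}]'
python3 -m inch '[{"x":0,"y":0,"z":0,"wx":0,"wy":0,"wz":0,"jaw":0.4},{"x":0,"y":0,"z":0,"wx":0,"wy":0,"wz":0,"jaw":0.4}]'
python3 rt.py .09
```

```text
time: 26.87
ee_pos: [0.5065, 0.3279, 0.1958]
orientation: [[0.82, 0.114, 0.562], [0.101, -0.993, 0.055], [0.564, 0.012, -0.826]]
contact_force: [-0.6, -0.2, -0.3]
gripper_width: 0.0337
time: 27.03
ee_pos: [0.5102, 0.3302, 0.2002]
orientation: [[0.819, 0.112, 0.563], [0.096, -0.994, 0.057], [0.566, 0.008, -0.824]]
contact_force: [-0.1, 0.2, 0.9]
gripper_width: 0.034
hover d cm [-0.07  0.3  -0.26] w [ 0.009 -0.008  0.003] n 1.0 per [-0.073  0.296 -0.256] [ 0.0087 -0.0084  0.0031]
grasp d cm [ 3.92  0.76 -5.99] w [ 0.009 -0.008  0.003] n 2.0 per [ 1.958  0.378 -2.995] [ 0.0043 -0.0042  0.0016]
plain end pred (crop) [310.57504254 202.57182928]
```

View pics/wq.png

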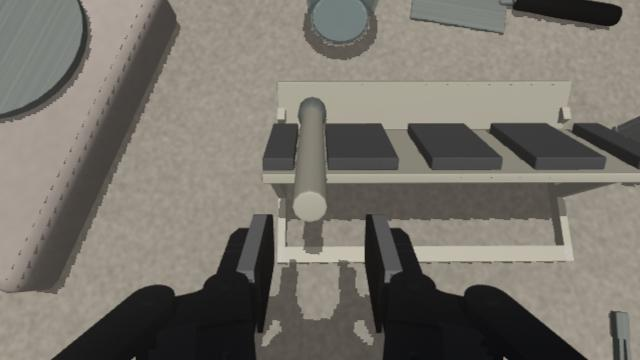

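```bash
python3 -m inch '[{"x":-0.1,"y":0.3,"z":-0.3,"wx":0.009,"wy":-0.01,"wz":0.003,"jaw":0.4},{"x":0,"y":0,"z":0,"wx":0,"wy":0,"wz":0,"jaw":0.4},{"x":1,"y":0.1,"z":-1.45,"wx":0,"wy":0,"wz":0,"jaw":0.4},{"x":1,"y":0.1,"z":-1.45,"wx":0,"wy":0,"wz":0,"jaw":0.4},{"x":1,"y":0.1,"z":-1.45,"wx":0,"wy":0,"wz":0,"jaw":0.4},{"x":1,"y":0.1,"z":-1.45,"wx":0,"wy":0,"wz":0,"jaw":0.4},{"x":0,"y":0,"z":0,"wx":0,"wy":0,"wz":0,"jaw":0.4},{"x":0,"y":0,"z":0,"wx":0,"wy":0,"wz":0,"jaw":0.4}]'
python3 rt.py .09
```

```text
time: 27.75
ee_pos: [0.5528, 0.3359, 0.1455]
orientation: [[0.819, 0.117, 0.561], [0.097, -0.993, 0.066], [0.565, 0.0, -0.825]]
contact_force: [0.7, -1.7, 0.1]
gripper_width: 0.0345
hover d cm [-4.34 -0.28  5.21] w [ 0.001 -0.01  -0.002] n 2.0 per [-2.171 -0.138  2.604] [ 0.0007 -0.0052 -0.0011]
grasp d cm [-0.35  0.18 -0.53] w [ 0.001 -0.01  -0.002] n 1.0 per [-0.354  0.184 -0.525] [ 0.0015 -0.0103 -0.0023]
plain end pred (crop) [309.94305716 324.50585164]
```

```bash
python3 -m inch '[{"x":-0.3,"y":0.2,"z":-0.4,"wx":0,"wy":-0.01,"wz":0,"jaw":0.4},{"x":0,"y":0,"z":0,"wx":0,"wy":0,"wz":0,"jaw":0.4},{"x":0,"y":0,"z":0,"wx":0,"wy":0,"wz":0,"jaw":0},{"x":0,"y":0,"z":0,"wx":0,"wy":0,"wz":0,"jaw":0},{"x":0,"y":0,"z":0,"wx":0,"wy":0,"wz":0,"jaw":0},{"x":0,"y":0,"z":0,"wx":0,"wy":0,"wz":0,"jaw":0},{"x":0,"y":0,"z":2,"wx":0,"wy":0,"wz":0,"jaw":0},{"x":0,"y":0,"z":2.5,"wx":0,"wy":0,"wz":0,"jaw":0},{"x":0,"y":0,"z":2.5,"wx":0,"wy":0,"wz":0,"jaw":0},{"x":0,"y":0,"z":2.5,"wx":0,"wy":0,"wz":0,"jaw":0},{"x":0,"y":0,"z":2.5,"wx":0,"wy":0,"wz":0,"jaw":0},{"x":0,"y":0,"z":0,"wx":0,"wy":0,"wz":0,"jaw":0},{"x":0,"y":0,"z":0,"wx":0,"wy":0,"wz":0,"jaw":0}]' 50
python3 st.py .06
```

```text
time: 28.88
ee_pos: [0.5516, 0.3386, 0.2678]
orientation: [[0.817, 0.121, 0.564], [0.099, -0.993, 0.07], [0.568, -0.001, -0.823]]
contact_force: [0.2, -0.0, -0.9]
gripper_width: 0.0148
 d cm [  7.42 -28.18   6.22] w [-0.519  0.418  1.491] n 14.0 per [ 0.53  -2.013  0.444] [-0.0371  0.0298  0.1065]
 d cm [  7.42 -28.18 -13.45] w [-0.519  0.418  1.491] n 14.0 per [ 0.53  -2.013 -0.961] [-0.0371  0.0298  0.1065]
[ 41.1   8.5 112.6 -34.6  34.  149. ] [ 0.564  0.07  -0.823]
```

View pics/wq.png

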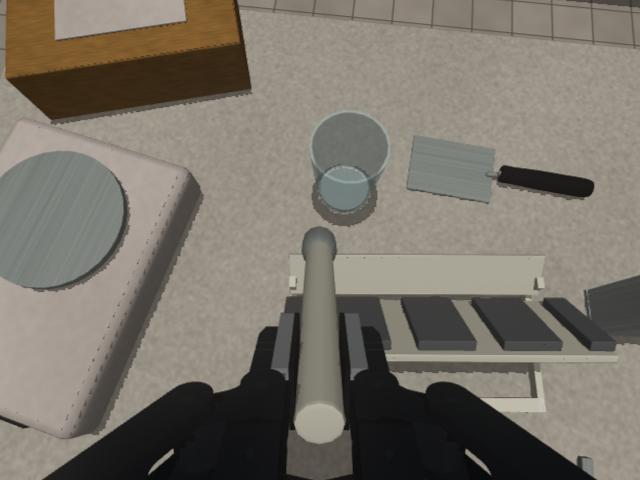

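```bash
python3 -m inch '[{"x":0,"y":0,"z":1.5,"wx":-0.0136,"wy":0.122,"wz":0,"jaw":0},{"x":0,"y":0,"z":1.5,"wx":-0.0136,"wy":0.122,"wz":0,"jaw":0},{"x":0,"y":0,"z":1.5,"wx":-0.0136,"wy":0.122,"wz":0,"jaw":0},{"x":0,"y":0,"z":1.5,"wx":-0.0136,"wy":0.122,"wz":0,"jaw":0},{"x":0,"y":0,"z":0.5,"wx":-0.0136,"wy":0.117,"wz":0,"jaw":0},{"x":0.57,"y":-2.15,"z":0,"wx":0,"wy":0,"wz":0.12,"jaw":0},{"x":0.57,"y":-2.15,"z":0,"wx":0,"wy":0,"wz":0.12,"jaw":0},{"x":0.57,"y":-2.15,"z":0,"wx":0,"wy":0,"wz":0.12,"jaw":0},{"x":0.57,"y":-2.15,"z":0,"wx":0,"wy":0,"wz":0.12,"jaw":0},{"x":0.57,"y":-2.15,"z":0,"wx":0,"wy":0,"wz":0.12,"jaw":0},{"x":0.57,"y":-2.15,"z":0,"wx":0,"wy":0,"wz":0.12,"jaw":0},{"x":0.57,"y":-2.15,"z":0,"wx":0,"wy":0,"wz":0.12,"jaw":0},{"x":0.57,"y":-2.15,"z":0,"wx":0,"wy":0,"wz":0.12,"jaw":0},{"x":0.57,"y":-2.15,"z":0,"wx":0,"wy":0,"wz":0.12,"jaw":0},{"x":0.57,"y":-2.15,"z":0,"wx":0,"wy":0,"wz":0.12,"jaw":0},{"x":0.57,"y":-2.15,"z":0,"wx":0,"wy":0,"wz":0.12,"jaw":0},{"x":0.57,"y":-2.15,"z":0,"wx":0,"wy":0,"wz":0.12,"jaw":0},{"x":0.57,"y":-2.15,"z":0,"wx":0,"wy":0,"wz":0.115,"jaw":0},{"x":0,"y":0,"z":0,"wx":0,"wy":0,"wz":0,"jaw":0},{"x":0,"y":0,"z":0,"wx":0,"wy":0,"wz":0,"jaw":0}]' 50
python3 -m inch '[{"x":0,"y":0,"z":0,"wx":0,"wy":0,"wz":0,"jaw":0},{"x":0,"y":0,"z":0,"wx":0,"wy":0,"wz":0,"jaw":0}]'
python3 st.py .06
```

```text
time: 30.65
ee_pos: [0.6263, 0.0557, 0.3248]
orientation: [[-0.098, 0.995, -0.003], [0.995, 0.098, 0.025], [0.025, -0.001, -1.0]]
contact_force: [-0.3, 0.5, 0.2]
gripper_width: 0.0148
time: 30.82
ee_pos: [0.6262, 0.0576, 0.326]
orientation: [[-0.101, 0.995, -0.002], [0.995, 0.101, 0.026], [0.026, 0.001, -1.0]]
contact_force: [0.4, 0.2, -0.6]
gripper_width: 0.0147
 d cm [-0.04 -0.09  0.4 ] w [-0.026 -0.002 -0.009] n 1.0 per [-0.038 -0.085  0.403] [-0.0258 -0.0016 -0.0085]
 d cm [ -0.04  -0.09 -19.27] w [-0.026 -0.002 -0.009] n 5.0 per [-0.008 -0.017 -3.853] [-0.0052 -0.0003 -0.0017]
[ 4.3 16.5 86.8  1.5 76.7 -1.8] [-0.002  0.026 -1.   ]
```

View pics/wq.png

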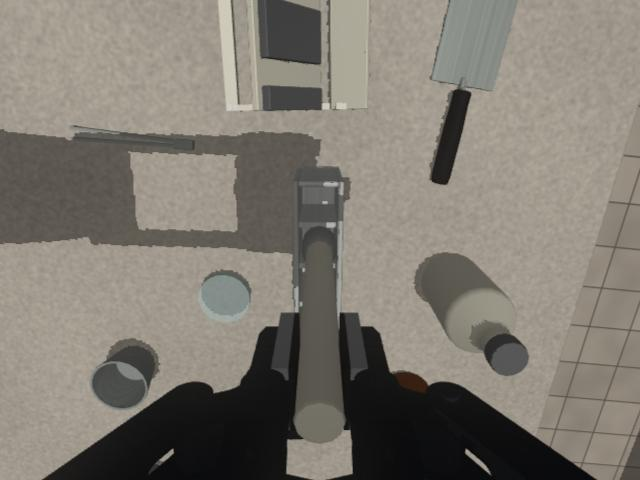

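```bash
python3 tip.py 319 227 .06; python3 -c "
from h import *
w=snapshot('wrist');crop(w,270,150,370,270,5,'w7.png')"
```

```text
tip centre [0.62490798 0.05373722] slot [0.62585791 0.0567435 ] need cm [0.09 0.3 ] dz to tip6mm -19.33608661341507
```

View pics/w7.png

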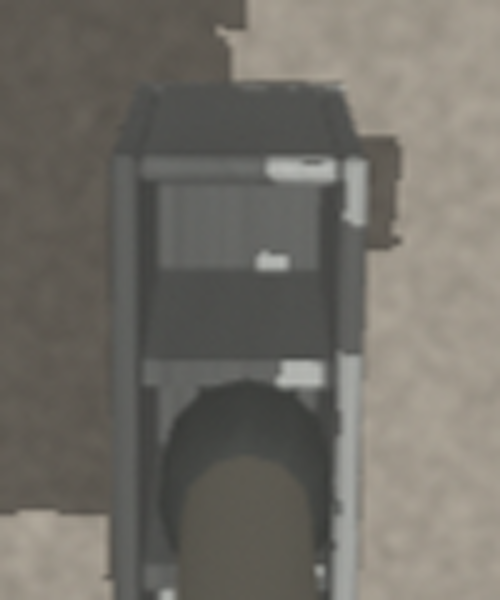

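```bash
python3 -m inch '[{"x":0,"y":0.25,"z":-2.5,"wx":0,"wy":0,"wz":-0.008,"jaw":0},{"x":0,"y":0,"z":-2.5,"wx":0,"wy":0,"wz":0,"jaw":0},{"x":0,"y":0,"z":-1.5,"wx":0,"wy":0,"wz":0,"jaw":0},{"x":0,"y":0,"z":-2,"wx":0,"wy":0,"wz":0,"jaw":0},{"x":0,"y":0,"z":-2,"wx":0,"wy":0,"wz":0,"jaw":0},{"x":0,"y":0,"z":-2,"wx":0,"wy":0,"wz":0,"jaw":0},{"x":0,"y":0,"z":-2,"wx":0,"wy":0,"wz":0,"jaw":0},{"x":0,"y":0,"z":-2,"wx":0,"wy":0,"wz":0,"jaw":0},{"x":0,"y":0,"z":-1.7,"wx":0,"wy":0,"wz":0,"jaw":0},{"x":0,"y":0,"z":-0.5,"wx":0,"wy":0,"wz":0,"jaw":0},{"x":0,"y":0,"z":0,"wx":0,"wy":0,"wz":0,"jaw":0},{"x":0,"y":0,"z":0,"wx":0,"wy":0,"wz":0,"jaw":0}]' 50
python3 st.py .06
```

```text
time: 32.02
ee_pos: [0.627, 0.0596, 0.1404]
orientation: [[-0.094, 0.996, 0.0], [0.995, 0.094, 0.026], [0.026, 0.003, -1.0]]
contact_force: [-0.0, 0.8, -0.8]
gripper_width: 0.0147
 d cm [-0.11 -0.29 18.96] w [-0.026  0.    -0.002] n 5.0 per [-0.023 -0.057  3.792] [-0.0052  0.0001 -0.0004]
 d cm [-0.11 -0.29 -0.71] w [-0.026  0.    -0.002] n 1.0 per [-0.114 -0.286 -0.71 ] [-0.0258  0.0003 -0.0019]
[ 4.5 26.  97.5  1.8 56.4 -1.9] [ 0.     0.026 -1.   ]
```

View pics/sq.png

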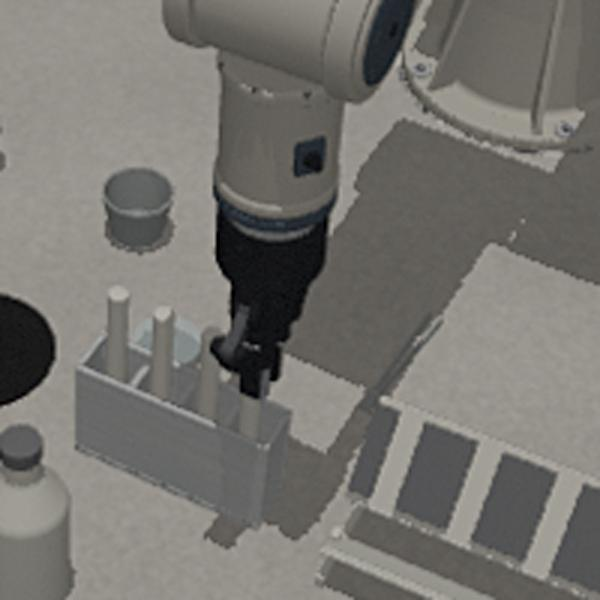

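```bash
python3 -m inch '[{"x":-0.1,"y":0,"z":-0.6,"wx":0,"wy":0,"wz":0,"jaw":0},{"x":0,"y":0,"z":0,"wx":0,"wy":0,"wz":0,"jaw":0.3},{"x":0,"y":0,"z":0,"wx":0,"wy":0,"wz":0,"jaw":0.4},{"x":0,"y":0,"z":0,"wx":0,"wy":0,"wz":0,"jaw":0.4},{"x":0,"y":0,"z":0,"wx":0,"wy":0,"wz":0,"jaw":0.4},{"x":0,"y":0,"z":3,"wx":0,"wy":0,"wz":0,"jaw":0.4},{"x":0,"y":0,"z":4,"wx":0,"wy":0,"wz":0,"jaw":0.4},{"x":0,"y":0,"z":4,"wx":0,"wy":0,"wz":0,"jaw":0.4},{"x":-1.5,"y":-2,"z":0.5,"wx":0,"wy":0,"wz":0,"jaw":0.4},{"x":-2,"y":-3.1,"z":0,"wx":0,"wy":0,"wz":0,"jaw":1},{"x":-2,"y":-3.1,"z":0,"wx":0,"wy":0,"wz":0,"jaw":1},{"x":-2,"y":-3.1,"z":0,"wx":0,"wy":0,"wz":0,"jaw":1},{"x":-2,"y":-3.1,"z":0,"wx":0,"wy":0,"wz":0,"jaw":1},{"x":-2,"y":-3.1,"z":0,"wx":0,"wy":0,"wz":0,"jaw":1},{"x":-2,"y":-3.1,"z":0,"wx":0,"wy":0,"wz":0,"jaw":1},{"x":-2,"y":-3.1,"z":0,"wx":0,"wy":0,"wz":0,"jaw":1},{"x":-2,"y":-3.1,"z":0,"wx":0,"wy":0,"wz":0,"jaw":1},{"x":-2,"y":-3.1,"z":0,"wx":0,"wy":0,"wz":0,"jaw":1},{"x":0,"y":0,"z":0,"wx":-0.026,"wy":0,"wz":0,"jaw":1},{"x":0,"y":0,"z":0,"wx":0,"wy":0,"wz":0,"jaw":1}]' 50
cat > look.py <<'E'
from h import *
w=snapshot("wrist");cv2.imwrite("pics/wq.png",w["color"][:,:,::-1]);np.save("w.npy",w,allow_pickle=True)
s=snapshot("scene");crop(s,150,120,400,320,3,"sq.png")
t=snapshot("top");crop(t,220,140,550,360,2.4,"tq.png")
E
python3 look.py
```

```text
time: 33.78
ee_pos: [0.4295, -0.2412, 0.2491]
orientation: [[-0.09, 0.996, 0.0], [0.996, 0.09, -0.001], [-0.001, 0.0, -1.0]]
contact_force: [0.1, 0.8, -0.6]
gripper_width: 0.0855
```

View pics/wq.png

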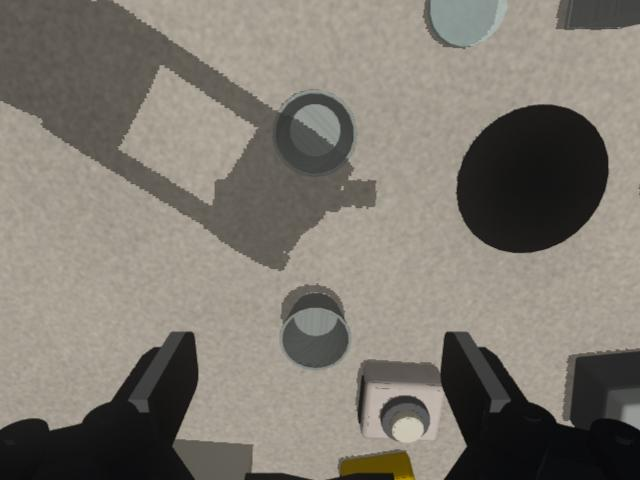

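View pics/sq.png

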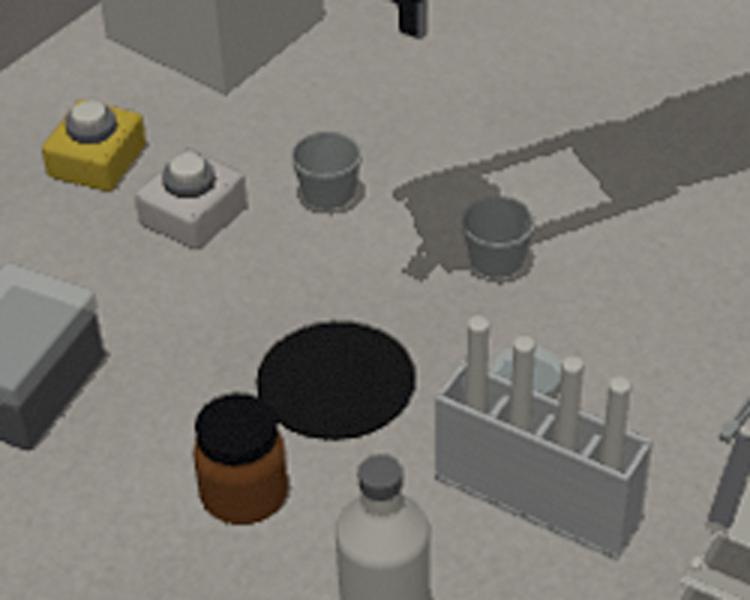

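View pics/tq.png

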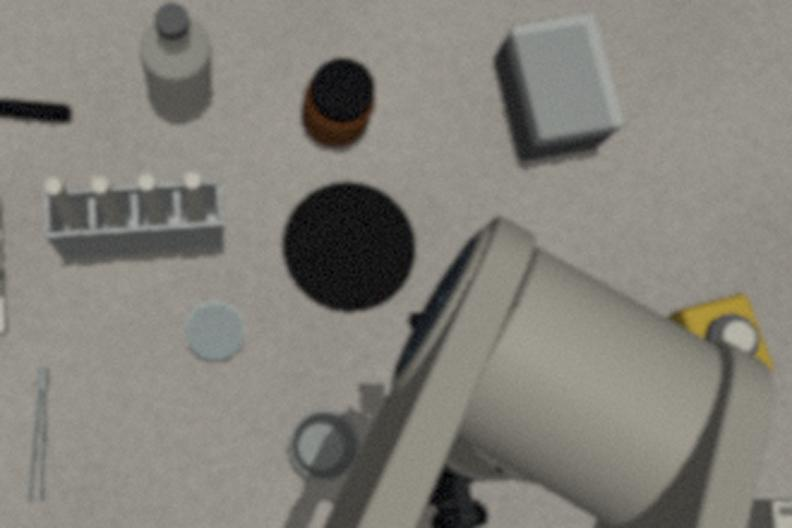

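Run:
```python
from h import *
w=np.load("w.npy",allow_pickle=True).item()
for n,uv,z in(("A",(314.5,132),.05),("B",(315,338),.05),("mat",(533,178),.004),("btn",(407,429),.058)):
    p=U(w,uv,z);print(n,p.round(4),((p-ctrl.sense()["ee_pos"])*100).round(2))
```

```text
A [ 0.4209 -0.1839  0.05  ] [ -1.02   5.51 -19.9 ]
B [ 0.4369 -0.364   0.05  ] [  0.57 -12.49 -19.9 ]
mat [ 0.6202 -0.2101  0.004 ] [ 18.9   2.9 -24.5]
btn [ 0.5331 -0.4508  0.058 ] [ 10.19 -21.18 -19.1 ]
```

```bash
python3 -m inch '[{"x":-0.4,"y":2.9,"z":-2,"wx":0,"wy":0,"wz":0,"jaw":1},{"x":-0.4,"y":2.8,"z":-2,"wx":0,"wy":0,"wz":0,"jaw":1},{"x":0,"y":0,"z":-3,"wx":0,"wy":0,"wz":0,"jaw":1},{"x":0,"y":0,"z":-3,"wx":0,"wy":0,"wz":0,"jaw":1},{"x":0,"y":0,"z":0,"wx":0,"wy":0,"wz":0,"jaw":1},{"x":0,"y":0,"z":0,"wx":0,"wy":0,"wz":0,"jaw":1}]' 40
python3 - <<'E'
from h import *
go((.421,-.184,.027),RR(5.3));w=snapshot("wrist");cv2.imwrite("pics/wq.png",w["color"][:,:,::-1])
E
```

```text
time: 34.43
ee_pos: [0.4224, -0.1814, 0.1482]
orientation: [[-0.096, 0.995, -0.003], [0.995, 0.096, 0.001], [0.002, -0.003, -1.0]]
contact_force: [0.3, 0.1, -0.2]
gripper_width: 0.0854
 d cm [ -0.14  -0.26 -12.12] w [-0.001 -0.003 -0.004] n 3.0 per [-0.046 -0.087 -4.041] [-0.0005 -0.001  -0.0012]
```

View pics/wq.png

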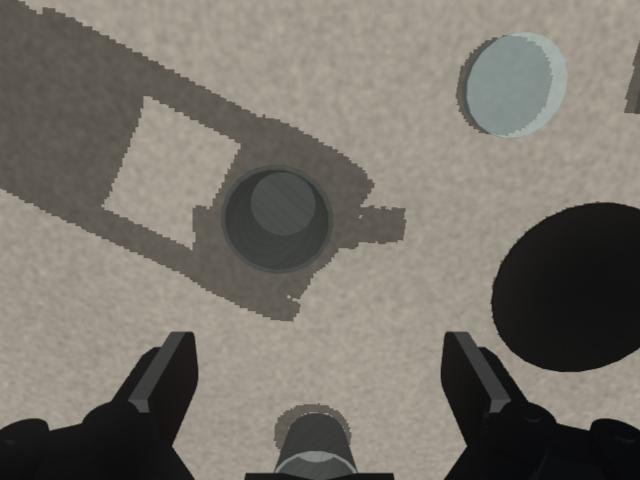

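Run:
```python
from h import *
w=snapshot("wrist")
print(P(w,np.array([.421,-.184,.05])),U(w,(276.5,219),.05))
t=snapshot("top");s=snapshot("scene");crop(s,150,120,400,320,3,"sq.png")
```

```text
[314.7466177  249.01152708] [ 0.39722817 -0.16770224  0.05      ]
```

View pics/sq.png

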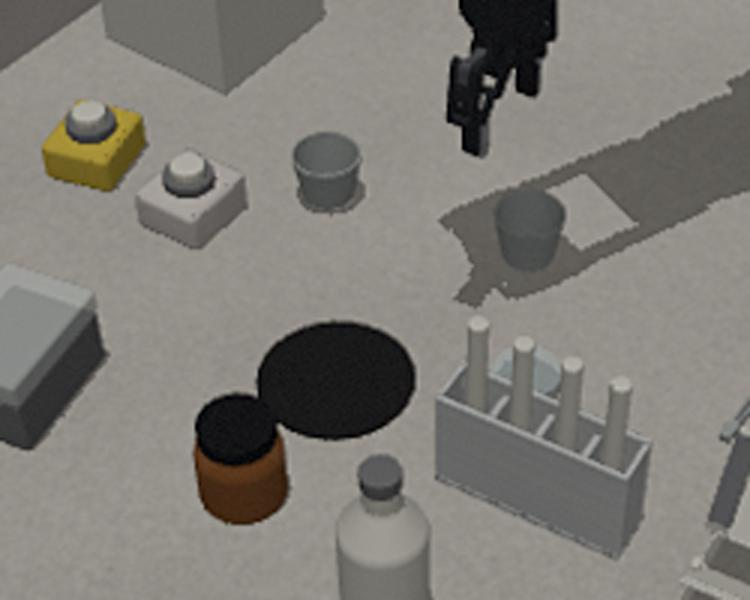

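```bash
python3 -m inch '[{"x":-1.3,"y":0.7,"z":0,"wx":0,"wy":0,"wz":0,"jaw":1},{"x":-1.3,"y":0.6,"z":0,"wx":0,"wy":0,"wz":0,"jaw":1},{"x":0,"y":0,"z":0,"wx":0,"wy":0,"wz":0,"jaw":1},{"x":0,"y":0,"z":0,"wx":0,"wy":0,"wz":0,"jaw":1}]' 40
python3 - <<'E'
from h import *
w=snapshot("wrist");cv2.imwrite("pics/wq.png",w["color"][:,:,::-1]);np.save("w.npy",w,allow_pickle=True);print(P(w,np.array([.397,-.168,.05])))
go((.397,-.168,.027),RR(5.3))
E
```

```text
time: 34.97
ee_pos: [0.3973, -0.17, 0.15]
orientation: [[-0.094, 0.996, 0.002], [0.996, 0.094, -0.001], [-0.001, 0.002, -1.0]]
contact_force: [1.6, -0.5, 0.2]
gripper_width: 0.0852
[318.41894538 242.65489855]
 d cm [ -0.09   0.23 -12.29] w [ 0.001  0.002 -0.002] n 3.0 per [-0.03   0.077 -4.098] [ 0.0004  0.0008 -0.0005]
```

View pics/wq.png

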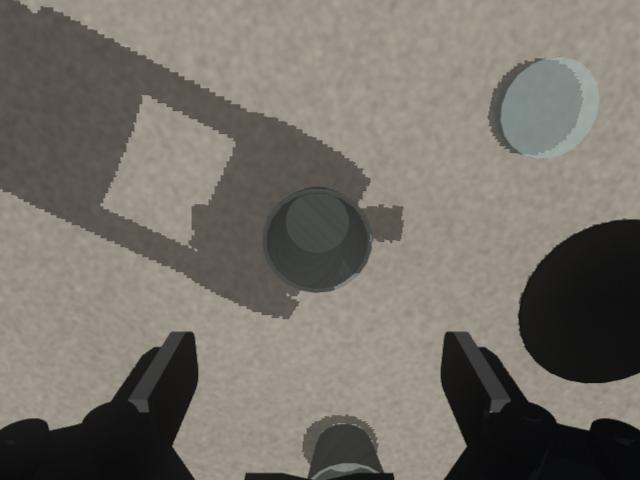

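```bash
python3 -m inch '[{"x":-0.1,"y":0.25,"z":-2,"wx":0,"wy":0,"wz":0,"jaw":1},{"x":0,"y":0,"z":-2.5,"wx":0,"wy":0,"wz":0,"jaw":1},{"x":0,"y":0,"z":-2.5,"wx":0,"wy":0,"wz":0,"jaw":1},{"x":0,"y":0,"z":-2.5,"wx":0,"wy":0,"wz":0,"jaw":1},{"x":0,"y":0,"z":-2,"wx":0,"wy":0,"wz":0,"jaw":1},{"x":0,"y":0,"z":-0.8,"wx":0,"wy":0,"wz":0,"jaw":1},{"x":0,"y":0,"z":0,"wx":0,"wy":0,"wz":0,"jaw":1},{"x":0,"y":0,"z":0,"wx":0,"wy":0,"wz":0,"jaw":1}]' 40
python3 - <<'E'
from h import *
w=snapshot("wrist");cv2.imwrite("pics/wq.png",w["color"][:,:,::-1])
go((.397,-.167,.027),RR(5.3))
E
```

```text
time: 35.68
ee_pos: [0.3964, -0.1675, 0.0261]
orientation: [[-0.094, 0.996, -0.0], [0.996, 0.094, -0.0], [-0.0, -0.0, -1.0]]
contact_force: [0.1, -1.1, -0.4]
gripper_width: 0.0857
 d cm [0.03 0.06 0.04] w [ 0.001  0.001 -0.002] n 1.0 per [0.033 0.062 0.038] [ 0.0007  0.001  -0.0017]
```

View pics/wq.png

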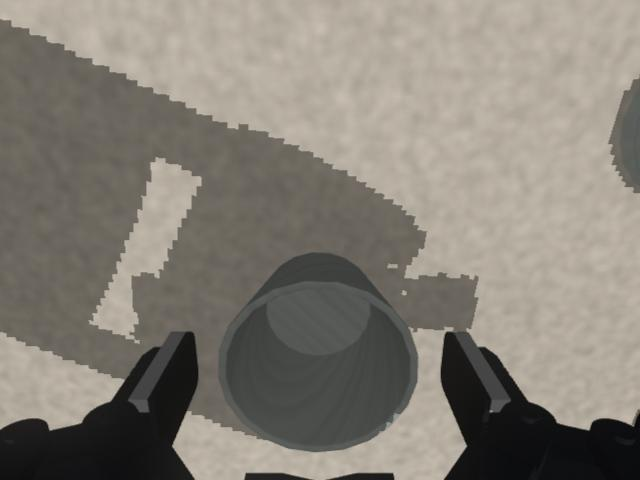

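```bash
python3 -m inch '[{"x":0,"y":0,"z":0,"wx":0,"wy":0,"wz":0,"jaw":0.7},{"x":0,"y":0,"z":0,"wx":0,"wy":0,"wz":0,"jaw":0.5},{"x":0,"y":0,"z":0,"wx":0,"wy":0,"wz":0,"jaw":0.5},{"x":0,"y":0,"z":0,"wx":0,"wy":0,"wz":0,"jaw":0.5},{"x":0,"y":0,"z":1,"wx":0,"wy":0,"wz":0,"jaw":0.5},{"x":0,"y":0,"z":1.5,"wx":0,"wy":0,"wz":0,"jaw":0.5},{"x":0,"y":0,"z":1.5,"wx":0,"wy":0,"wz":0,"jaw":0.5},{"x":0,"y":0,"z":0,"wx":0,"wy":0,"wz":0,"jaw":0.5},{"x":0,"y":0,"z":0,"wx":0,"wy":0,"wz":0,"jaw":0.5}]' 40
python3 - <<'E'
from h import *
w=snapshot("wrist");cv2.imwrite("pics/wq.png",w["color"][:,:,::-1])
s=snapshot("scene");crop(s,250,120,450,270,4,"sq.png")
go((.6205,-.212,.08),RR(5.3))
E
```

```text
time: 36.48
ee_pos: [0.3966, -0.1675, 0.0668]
orientation: [[-0.094, 0.996, 0.003], [0.996, 0.094, -0.001], [-0.002, 0.003, -1.0]]
contact_force: [-0.3, -0.3, -1.4]
gripper_width: 0.0632
 d cm [22.49 -4.49  1.43] w [ 0.     0.    -0.002] n 6.0 per [ 3.749 -0.748  0.239] [ 0.0001  0.     -0.0003]
```

View pics/wq.png

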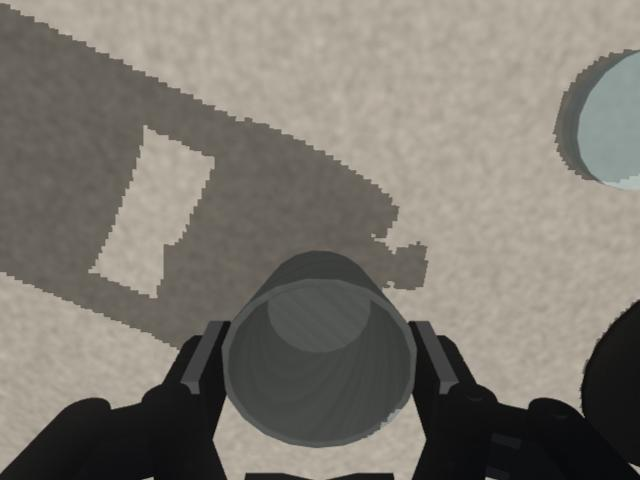

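View pics/sq.png

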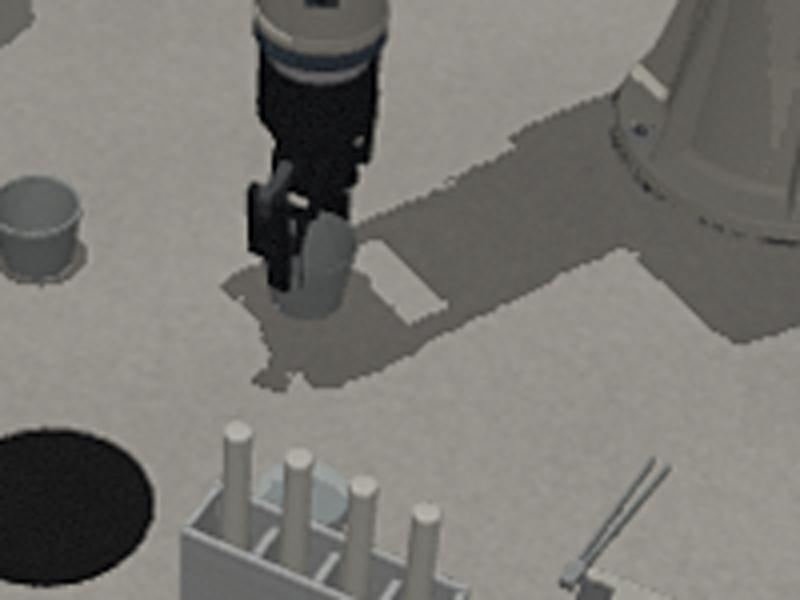

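```bash
python3 -m inch '[{"x":1,"y":-0.2,"z":2,"wx":0,"wy":0,"wz":0,"jaw":0.5},{"x":2.5,"y":-0.5,"z":1,"wx":0,"wy":0,"wz":0,"jaw":0.5},{"x":3,"y":-0.6,"z":0,"wx":0,"wy":0,"wz":0,"jaw":0.5},{"x":3,"y":-0.6,"z":0,"wx":0,"wy":0,"wz":0,"jaw":0.5},{"x":3,"y":-0.6,"z":0,"wx":0,"wy":0,"wz":0,"jaw":0.5},{"x":3,"y":-0.6,"z":0,"wx":0,"wy":0,"wz":0,"jaw":0.5},{"x":3,"y":-0.6,"z":0,"wx":0,"wy":0,"wz":0,"jaw":0.5},{"x":2.5,"y":-0.6,"z":0,"wx":0,"wy":0,"wz":0,"jaw":0.5},{"x":1.5,"y":-0.2,"z":0,"wx":0,"wy":0,"wz":0,"jaw":0.5},{"x":0,"y":0,"z":0,"wx":0,"wy":0,"wz":0,"jaw":0.5},{"x":0,"y":0,"z":0,"wx":0,"wy":0,"wz":0,"jaw":0.5},{"x":0,"y":0,"z":0,"wx":0,"wy":0,"wz":0,"jaw":0.5}]' 40
python3 - <<'E'
from h import *
w=snapshot("wrist");cv2.imwrite("pics/wq.png",w["color"][:,:,::-1])
s=snapshot("scene");crop(s,180,170,380,320,4,"sq.png")
go((.6205,-.212,.031),RR(5.3))
E
```

```text
time: 37.58
ee_pos: [0.619, -0.2117, 0.0945]
orientation: [[-0.094, 0.996, -0.003], [0.996, 0.094, 0.001], [0.001, -0.003, -1.0]]
contact_force: [-0.7, 0.9, -0.5]
gripper_width: 0.0634
 d cm [ 0.13 -0.02 -6.43] w [-0.    -0.002 -0.002] n 2.0 per [ 0.065 -0.008 -3.213] [-0.0002 -0.0009 -0.0008]
```

View pics/wq.png

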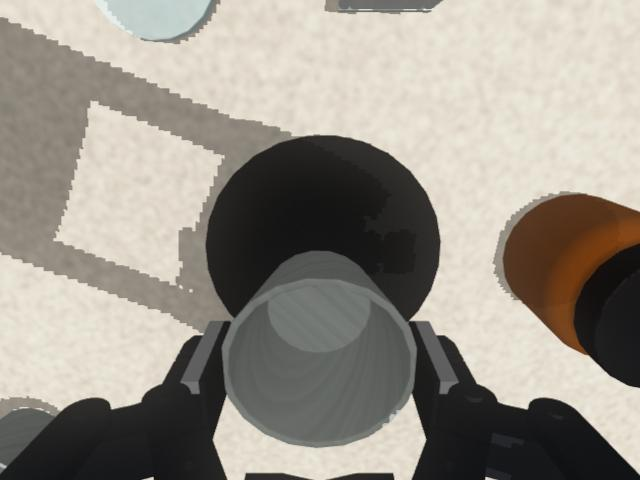

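View pics/sq.png

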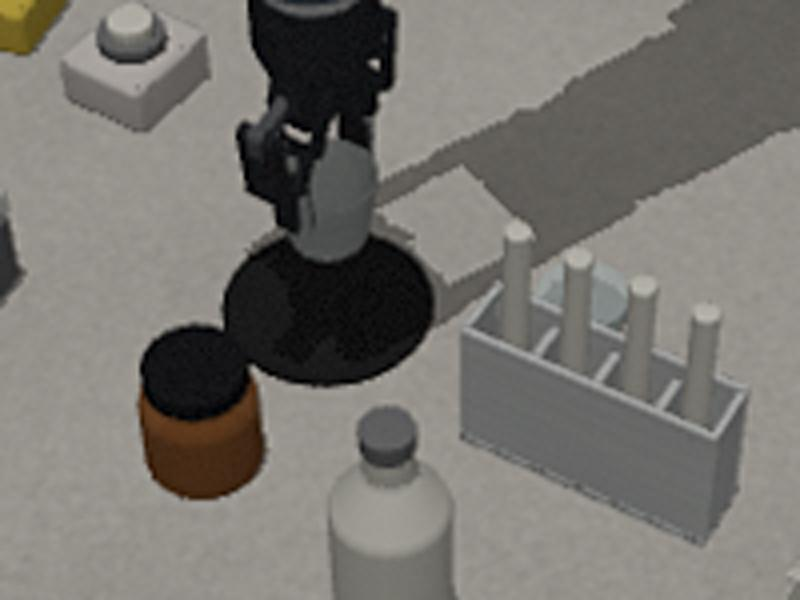

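```bash
python3 -m inch '[{"x":0.1,"y":0,"z":-2,"wx":0,"wy":0,"wz":0,"jaw":0.5},{"x":0,"y":0,"z":-2,"wx":0,"wy":0,"wz":0,"jaw":0.5},{"x":0,"y":0,"z":-1.5,"wx":0,"wy":0,"wz":0,"jaw":0.5},{"x":0,"y":0,"z":-0.6,"wx":0,"wy":0,"wz":0,"jaw":0.5},{"x":0,"y":0,"z":0,"wx":0,"wy":0,"wz":0,"jaw":0.5},{"x":0,"y":0,"z":-0.3,"wx":0,"wy":0,"wz":0,"jaw":0.5},{"x":0,"y":0,"z":0,"wx":0,"wy":0,"wz":0,"jaw":0.5}]' 40
python3 -m inch '[{"x":0,"y":0,"z":0,"wx":0,"wy":0,"wz":0,"jaw":0.8},{"x":0,"y":0,"z":0,"wx":0,"wy":0,"wz":0,"jaw":1},{"x":0,"y":0,"z":0,"wx":0,"wy":0,"wz":0,"jaw":1},{"x":0,"y":0,"z":0,"wx":0,"wy":0,"wz":0,"jaw":1},{"x":0,"y":0,"z":2,"wx":0,"wy":0,"wz":0,"jaw":1},{"x":0,"y":0,"z":3,"wx":0,"wy":0,"wz":0,"jaw":1},{"x":0,"y":0,"z":4,"wx":0,"wy":0,"wz":0,"jaw":1},{"x":-2,"y":-1,"z":3,"wx":0,"wy":0,"wz":0,"jaw":1},{"x":-3.3,"y":-2.2,"z":0,"wx":0,"wy":0,"wz":0,"jaw":1},{"x":-3.3,"y":-2.2,"z":0,"wx":0,"wy":0,"wz":0,"jaw":1},{"x":-3.3,"y":-2.2,"z":0,"wx":0,"wy":0,"wz":0,"jaw":1},{"x":-3.3,"y":-2.2,"z":0,"wx":0,"wy":0,"wz":0,"jaw":1},{"x":-3.1,"y":-2.2,"z":0,"wx":0,"wy":0,"wz":0,"jaw":1},{"x":0,"y":-2,"z":0,"wx":0,"wy":0,"wz":0,"jaw":1},{"x":0,"y":0,"z":0,"wx":0,"wy":0,"wz":0,"jaw":1},{"x":0,"y":0,"z":0,"wx":0,"wy":0,"wz":0,"jaw":1}]' 40
python3 look.py;python3 -c "
from h import *
go((.437,-.363,.027),RR(5.3))"
```

```text
time: 38.27
ee_pos: [0.6219, -0.2123, 0.0325]
orientation: [[-0.094, 0.996, 0.001], [0.996, 0.094, -0.001], [-0.001, 0.001, -1.0]]
contact_force: [0.2, -0.5, -2.0]
gripper_width: 0.0631
time: 39.6
ee_pos: [0.4386, -0.3531, 0.1522]
orientation: [[-0.092, 0.996, 0.001], [0.996, 0.092, -0.001], [-0.001, 0.001, -1.0]]
contact_force: [-0.3, 0.5, 0.1]
gripper_width: 0.0856
 d cm [ -0.22  -1.16 -12.48] w [-0.    -0.    -0.003] n 4.0 per [-0.054 -0.291 -3.119] [-0.     -0.     -0.0006]
```

View pics/wq.png

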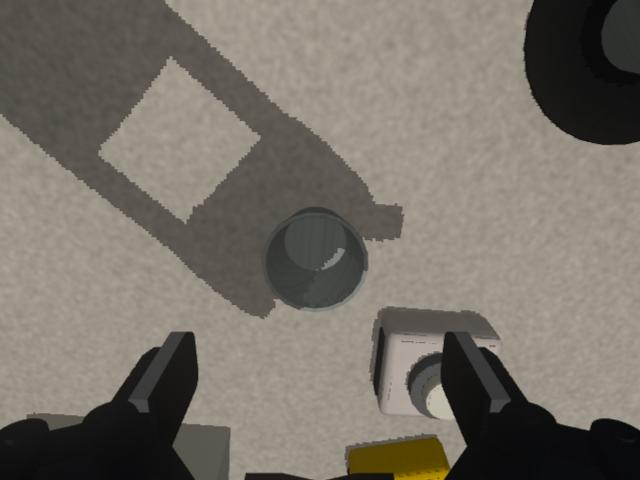

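View pics/sq.png

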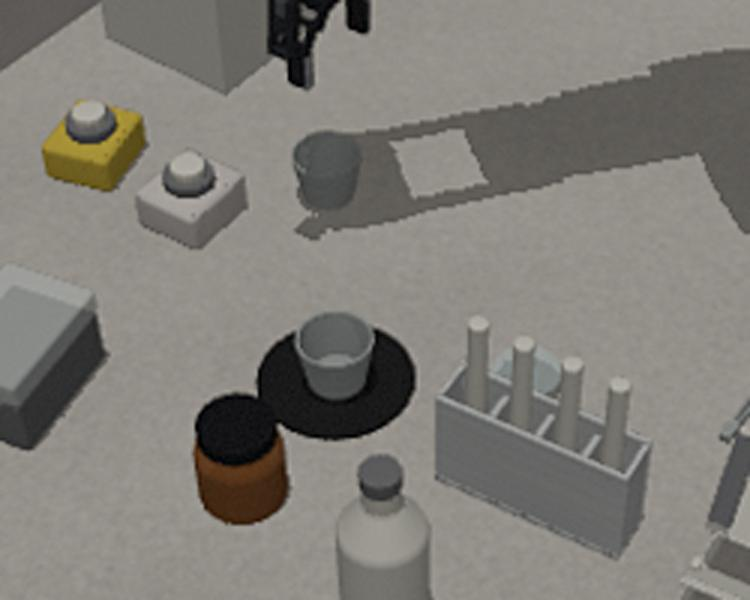

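Run:
```python
from h import *
w=snapshot("wrist");p=U(w,(315,259.5),.05);print(p);go((p[0],p[1],.027),RR(5.3))
```

```text
[ 0.43759961 -0.36070361  0.05      ]
 d cm [ -0.16  -0.95 -12.47] w [-0.    -0.    -0.003] n 4.0 per [-0.04  -0.237 -3.119] [-0.     -0.0001 -0.0008]
```

```bash
python3 -m inch '[{"x":-0.15,"y":-0.9,"z":-2,"wx":0,"wy":0,"wz":0,"jaw":1},{"x":0,"y":0,"z":-2.5,"wx":0,"wy":0,"wz":0,"jaw":1},{"x":0,"y":0,"z":-2.5,"wx":0,"wy":0,"wz":0,"jaw":1},{"x":0,"y":0,"z":-2.5,"wx":0,"wy":0,"wz":0,"jaw":1},{"x":0,"y":0,"z":-2,"wx":0,"wy":0,"wz":0,"jaw":1},{"x":0,"y":0,"z":-0.7,"wx":0,"wy":0,"wz":0,"jaw":1},{"x":0,"y":0,"z":0,"wx":0,"wy":0,"wz":0,"jaw":1},{"x":0,"y":0,"z":0,"wx":0,"wy":0,"wz":0,"jaw":1}]' 40
python3 - <<'E'
from h import *
w=snapshot("wrist");cv2.imwrite("pics/wq.png",w["color"][:,:,::-1])
go((.4375,-.361,.030),RR(5.3))
E
```

```text
time: 40.47
ee_pos: [0.4377, -0.3608, 0.0302]
orientation: [[-0.095, 0.995, -0.0], [0.995, 0.095, -0.0], [-0.0, -0.0, -1.0]]
contact_force: [0.1, -0.9, 0.5]
gripper_width: 0.0857
 d cm [-0.05  0.03 -0.08] w [ 0.001  0.001 -0.002] n 1.0 per [-0.053  0.03  -0.078] [ 0.001   0.0008 -0.0025]
```

View pics/wq.png

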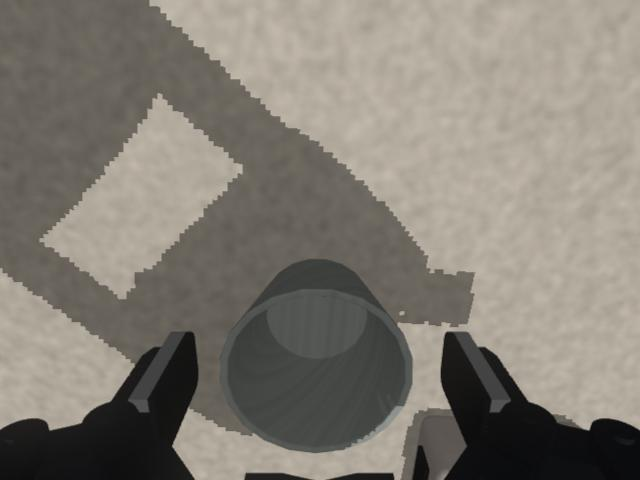

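```bash
python3 -m inch '[{"x":0,"y":0,"z":0,"wx":0,"wy":0,"wz":0,"jaw":0.7},{"x":0,"y":0,"z":0,"wx":0,"wy":0,"wz":0,"jaw":0.5},{"x":0,"y":0,"z":0,"wx":0,"wy":0,"wz":0,"jaw":0.5},{"x":0,"y":0,"z":0,"wx":0,"wy":0,"wz":0,"jaw":0.5},{"x":0,"y":0,"z":1,"wx":0,"wy":0,"wz":0,"jaw":0.5},{"x":0,"y":0,"z":2,"wx":0,"wy":0,"wz":0,"jaw":0.5},{"x":0,"y":0,"z":3,"wx":0,"wy":0,"wz":0,"jaw":0.5},{"x":0,"y":0,"z":3,"wx":0,"wy":0,"wz":0,"jaw":0.5},{"x":0,"y":0,"z":2,"wx":0,"wy":0,"wz":0,"jaw":0.5},{"x":0,"y":0,"z":0,"wx":0,"wy":0,"wz":0,"jaw":0.5},{"x":0,"y":0,"z":0,"wx":0,"wy":0,"wz":0,"jaw":0.5}]' 40
python3 look.py;python3 - <<'E'
from h import *
go((.622,-.2123,.14),RR(5.3))
E
```

```text
time: 41.43
ee_pos: [0.4378, -0.3618, 0.1416]
orientation: [[-0.094, 0.996, 0.003], [0.996, 0.094, -0.002], [-0.003, 0.002, -1.0]]
contact_force: [-0.1, 0.4, -1.5]
gripper_width: 0.0621
 d cm [18.56 14.83  0.12] w [-0.001 -0.002 -0.002] n 6.0 per [3.093 2.471 0.021] [-0.0002 -0.0003 -0.0003]
```

View pics/wq.png

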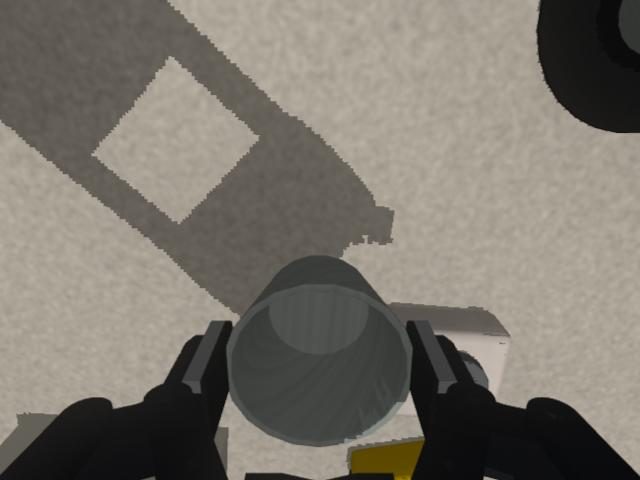

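View pics/sq.png

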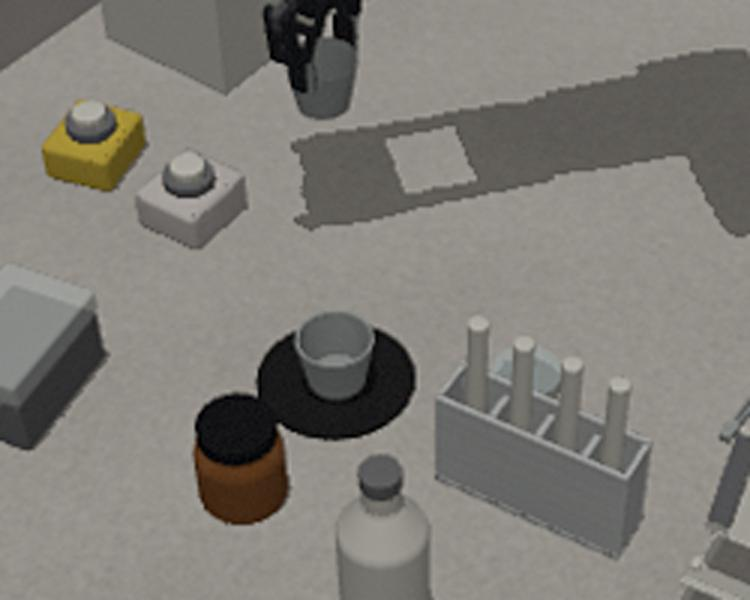

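```bash
python3 -m inch '[{"x":1.5,"y":0.5,"z":1,"wx":0,"wy":0,"wz":0,"jaw":0.5},{"x":3,"y":1,"z":0,"wx":0,"wy":0,"wz":0,"jaw":0.5},{"x":3.5,"y":1,"z":0,"wx":0,"wy":0,"wz":0,"jaw":0.5},{"x":3.5,"y":1,"z":0,"wx":0,"wy":0,"wz":0,"jaw":0.5},{"x":3.5,"y":1,"z":0,"wx":0,"wy":0,"wz":0,"jaw":0.5},{"x":2.5,"y":1,"z":0,"wx":0,"wy":0,"wz":0,"jaw":0.5},{"x":0.9,"y":0.2,"z":0,"wx":0,"wy":0,"wz":0,"jaw":0.5},{"x":0,"y":0,"z":0,"wx":0,"wy":0,"wz":0,"jaw":0.5},{"x":0,"y":0,"z":0,"wx":0,"wy":0,"wz":0,"jaw":0.5},{"x":0,"y":0,"z":0,"wx":0,"wy":0,"wz":0,"jaw":0.5}]' 40
python3 look.py
```

```text
time: 42.42
ee_pos: [0.6193, -0.3044, 0.1487]
orientation: [[-0.094, 0.996, -0.003], [0.996, 0.094, 0.001], [0.001, -0.003, -1.0]]
contact_force: [0.4, -0.3, -0.9]
gripper_width: 0.0623
```

View pics/wq.png

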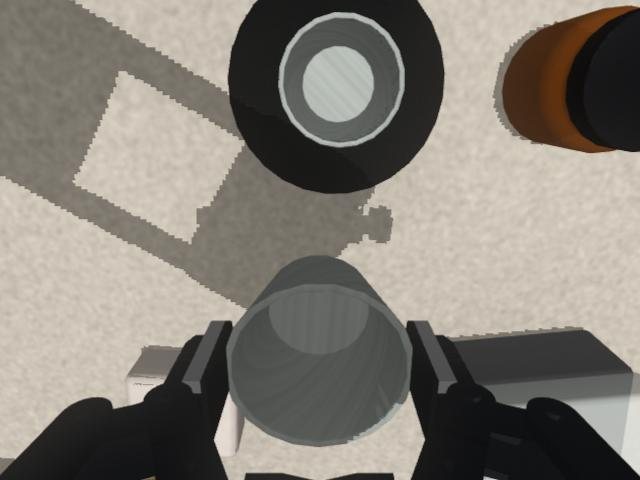

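Run:
```python
from h import *
w=np.load("w.npy",allow_pickle=True).item();s=ctrl.sense()
a=U(w,(342,79.5),.054);b=U(w,(319.5,365),s["ee_pos"][2]+.020)
print("A",a,"held",b,"tcp",s["ee_pos"],"d held",(a-b)*100,"d tcp",(a-s["ee_pos"])*100)
```

```text
A [ 0.62231668 -0.21143452  0.054     ] held [ 0.61951563 -0.30355677  0.16979908] tcp [ 0.61990475 -0.30482119  0.14979908] d held [  0.28010452   9.21222548 -11.57990801] d tcp [ 0.24119237  9.33866653 -9.57990801]
```

```bash
python3 -m inch '[{"x":0.25,"y":2,"z":0,"wx":0,"wy":0,"wz":0,"jaw":0.5},{"x":0,"y":3,"z":0,"wx":0,"wy":0,"wz":0,"jaw":0.5},{"x":0,"y":3,"z":0,"wx":0,"wy":0,"wz":0,"jaw":0.5},{"x":0,"y":1.3,"z":0,"wx":0,"wy":0,"wz":0,"jaw":0.5},{"x":0,"y":0,"z":0,"wx":0,"wy":0,"wz":0,"jaw":0.5},{"x":0,"y":0,"z":0,"wx":0,"wy":0,"wz":0,"jaw":0.5},{"x":0,"y":0,"z":-2,"wx":0,"wy":0,"wz":0,"jaw":0.5},{"x":0,"y":0,"z":-2,"wx":0,"wy":0,"wz":0,"jaw":0.5},{"x":0,"y":0,"z":-1,"wx":0,"wy":0,"wz":0,"jaw":0.5},{"x":0,"y":0,"z":0,"wx":0,"wy":0,"wz":0,"jaw":0.5},{"x":0,"y":0,"z":0,"wx":0,"wy":0,"wz":0,"jaw":0.5}]' 40
python3 look.py; python3 -c "
from h import *
go((.6223,-.212,.056),RR(5.3))"
```

```text
time: 43.48
ee_pos: [0.6234, -0.212, 0.0996]
orientation: [[-0.093, 0.996, -0.001], [0.996, 0.093, -0.0], [0.0, -0.001, -1.0]]
contact_force: [-0.1, 0.2, -0.6]
gripper_width: 0.0619
 d cm [-0.21 -0.02 -4.5 ] w [ 0.001  0.002 -0.001] n 2.0 per [-0.107 -0.01  -2.251] [ 0.0004  0.0008 -0.0007]
```

View pics/sq.png

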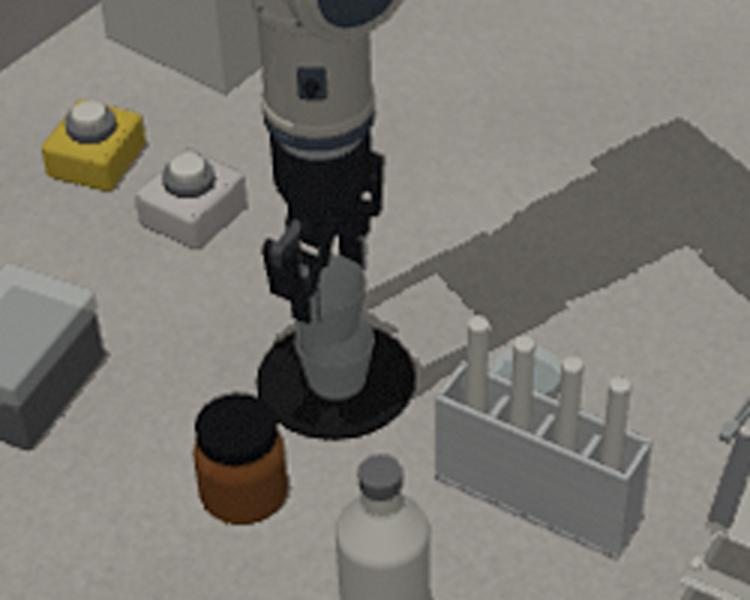

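View pics/wq.png

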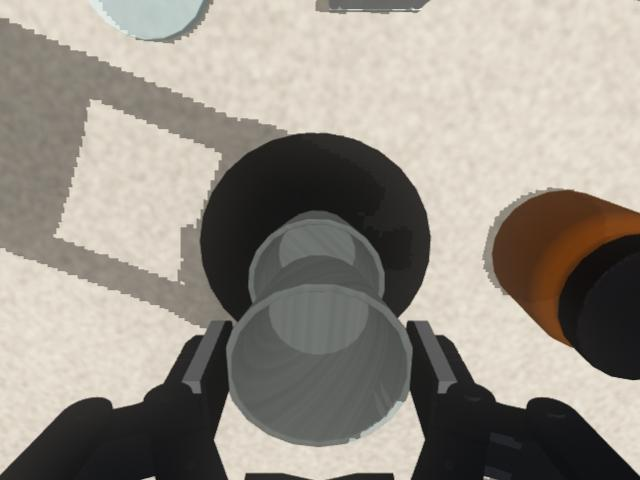

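```bash
python3 -m inch '[{"x":-0.15,"y":0,"z":-1,"wx":0,"wy":0,"wz":0,"jaw":0.5},{"x":0,"y":0,"z":-1,"wx":0,"wy":0,"wz":0,"jaw":0.5},{"x":0,"y":0,"z":-1,"wx":0,"wy":0,"wz":0,"jaw":0.5},{"x":0,"y":0,"z":-0.8,"wx":0,"wy":0,"wz":0,"jaw":0.5},{"x":0,"y":0,"z":-0.4,"wx":0,"wy":0,"wz":0,"jaw":0.5},{"x":0,"y":0,"z":0,"wx":0,"wy":0,"wz":0,"jaw":0.5},{"x":0,"y":0,"z":0,"wx":0,"wy":0,"wz":0,"jaw":0.5}]' 40
python3 look.py
```

```text
time: 44.22
ee_pos: [0.6225, -0.2104, 0.0589]
orientation: [[-0.094, 0.996, -0.0], [0.996, 0.094, 0.001], [0.001, 0.0, -1.0]]
contact_force: [-4.5, 6.1, 17.0]
gripper_width: 0.0624
```

View pics/sq.png

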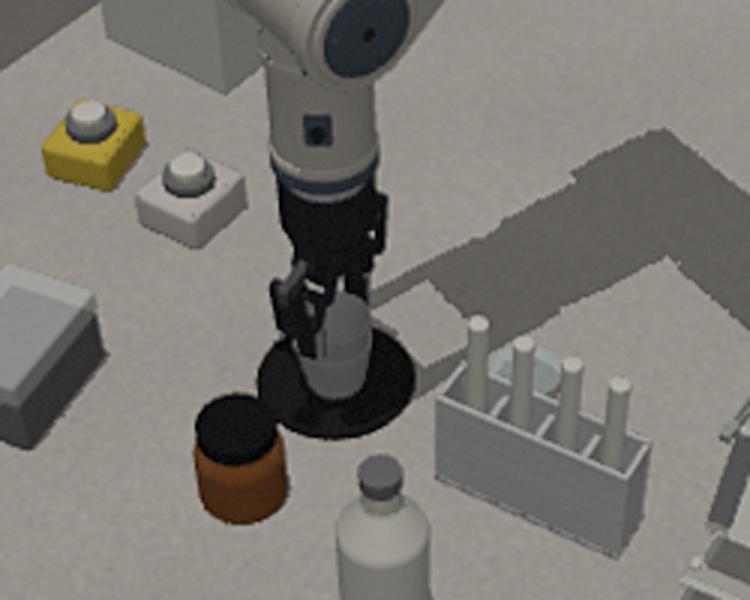

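View pics/wq.png

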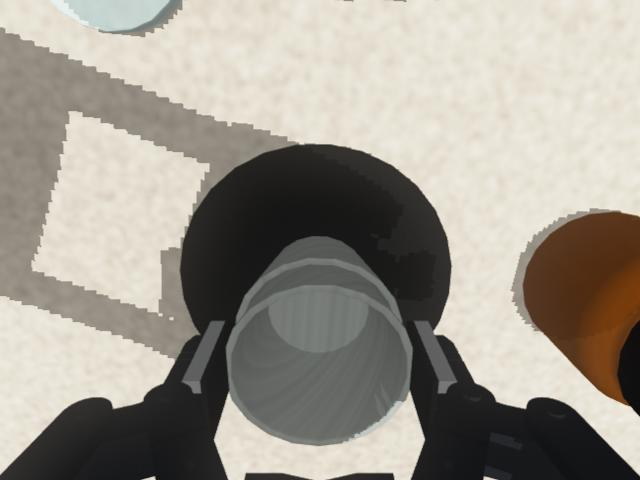

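```bash
python3 -m inch '[{"x":0,"y":0,"z":0.3,"wx":0,"wy":0,"wz":0,"jaw":0.5},{"x":0,"y":0,"z":0,"wx":0,"wy":0,"wz":0,"jaw":0.5},{"x":0,"y":0,"z":0,"wx":0,"wy":0,"wz":0,"jaw":0.8},{"x":0,"y":0,"z":0,"wx":0,"wy":0,"wz":0,"jaw":0.9},{"x":0,"y":0,"z":0,"wx":0,"wy":0,"wz":0,"jaw":1},{"x":0,"y":0,"z":0,"wx":0,"wy":0,"wz":0,"jaw":1}]' 40
python3 look.py
```

```text
time: 44.87
ee_pos: [0.6221, -0.2112, 0.0605]
orientation: [[-0.094, 0.996, -0.0], [0.996, 0.094, -0.0], [-0.0, -0.0, -1.0]]
contact_force: [-0.2, -0.1, -0.2]
gripper_width: 0.0854
```

View pics/wq.png

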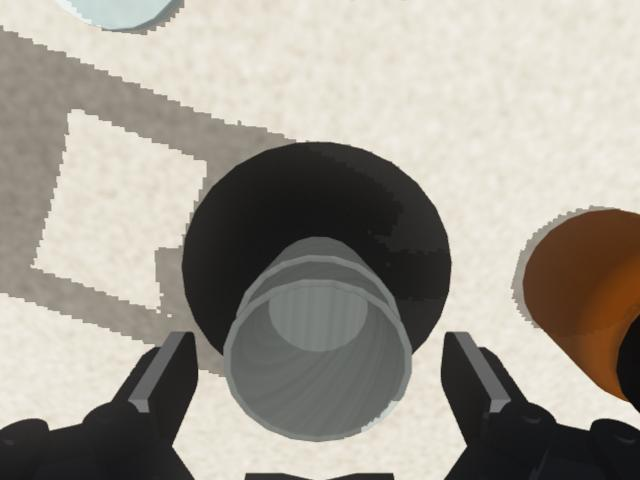

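View pics/sq.png

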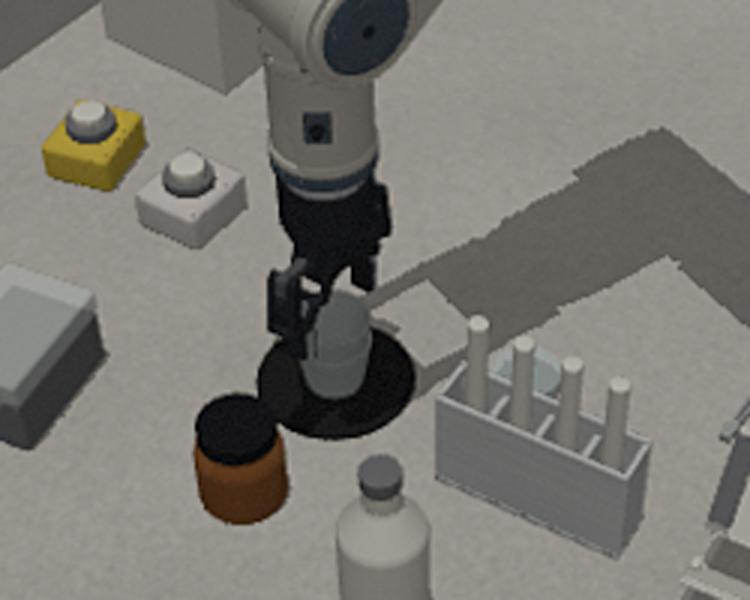

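```bash
python3 -m inch '[{"x":0,"y":0,"z":2,"wx":0,"wy":0,"wz":0,"jaw":1},{"x":0,"y":0,"z":3,"wx":0,"wy":0,"wz":0,"jaw":1},{"x":0,"y":0,"z":4,"wx":0,"wy":0,"wz":0,"jaw":1},{"x":0,"y":-2,"z":3,"wx":0,"wy":0,"wz":0,"jaw":1},{"x":0,"y":-4,"z":0,"wx":0,"wy":0,"wz":0,"jaw":0.5},{"x":0,"y":-4,"z":0,"wx":0,"wy":0,"wz":0,"jaw":0},{"x":0,"y":-2,"z":0,"wx":0,"wy":0,"wz":0,"jaw":0},{"x":0,"y":0,"z":0,"wx":0,"wy":0,"wz":0,"jaw":0},{"x":0,"y":0,"z":0,"wx":0,"wy":0,"wz":0,"jaw":0},{"x":0,"y":0,"z":0,"wx":0,"wy":0,"wz":0,"jaw":0}]' 40
python3 look.py
python3 - <<'E'
from h import *
s=snapshot("scene");crop(s,210,200,320,290,7,"s8.png")
go((.533,-.449,.11),RR(5.3))
E
```

```text
time: 45.85
ee_pos: [0.6219, -0.3305, 0.1804]
orientation: [[-0.094, 0.996, -0.001], [0.996, 0.094, 0.001], [0.001, -0.001, -1.0]]
contact_force: [0.3, -0.1, 0.2]
gripper_width: 0.0119
 d cm [ -8.93 -11.91  -7.08] w [-0.    -0.    -0.003] n 5.0 per [-1.787 -2.381 -1.416] [-0.     -0.0001 -0.0006]
```

View pics/wq.png

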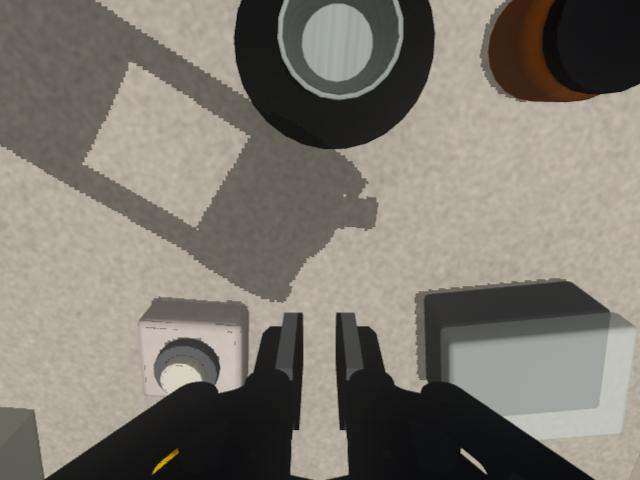

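View pics/s8.png

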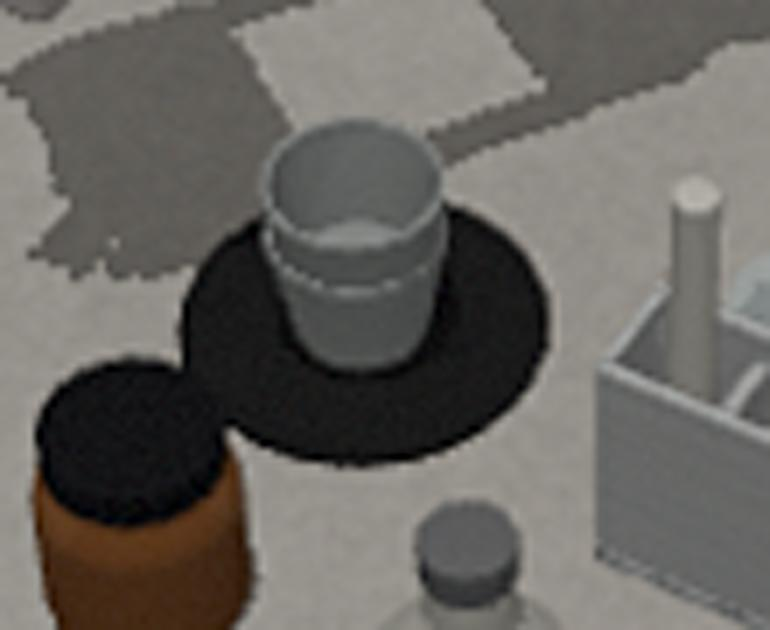

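View pics/tq.png

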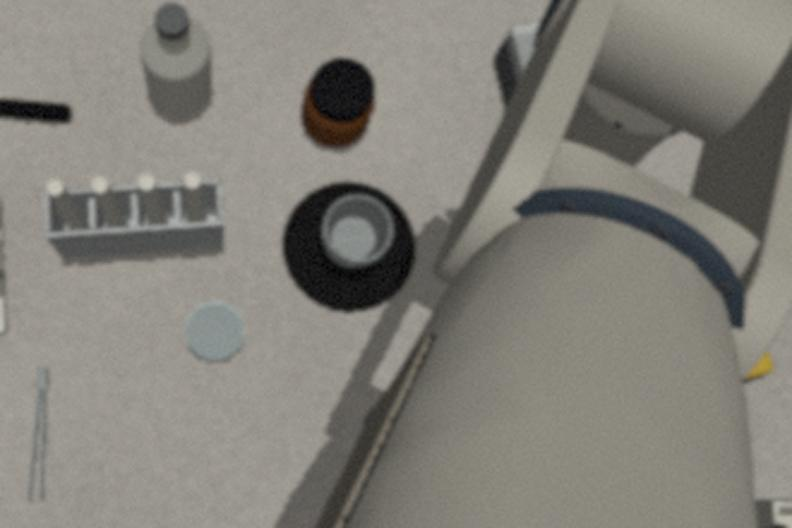

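```bash
python3 -m inch '[{"x":0,"y":2.5,"z":2,"wx":0,"wy":0,"wz":0,"jaw":0},{"x":0,"y":2.5,"z":1,"wx":0,"wy":0,"wz":0,"jaw":0},{"x":0,"y":0,"z":0,"wx":0,"wy":0,"wz":0,"jaw":0},{"x":0,"y":0,"z":0,"wx":0,"wy":0,"wz":0,"jaw":0},{"x":0,"y":0,"z":0,"wx":0,"wy":0,"wz":0,"jaw":0}]' 40
python3 look.py
python3 - <<'E'
from h import *
w=np.load("w.npy",allow_pickle=True).item()
crop(w,220,60,440,260,3.5,"w8.png")
E
```

```text
time: 46.47
ee_pos: [0.6223, -0.2808, 0.2108]
orientation: [[-0.095, 0.995, -0.0], [0.995, 0.095, -0.001], [-0.001, -0.0, -1.0]]
contact_force: [0.0, -0.1, -0.0]
gripper_width: -0.0001
```

View pics/w8.png

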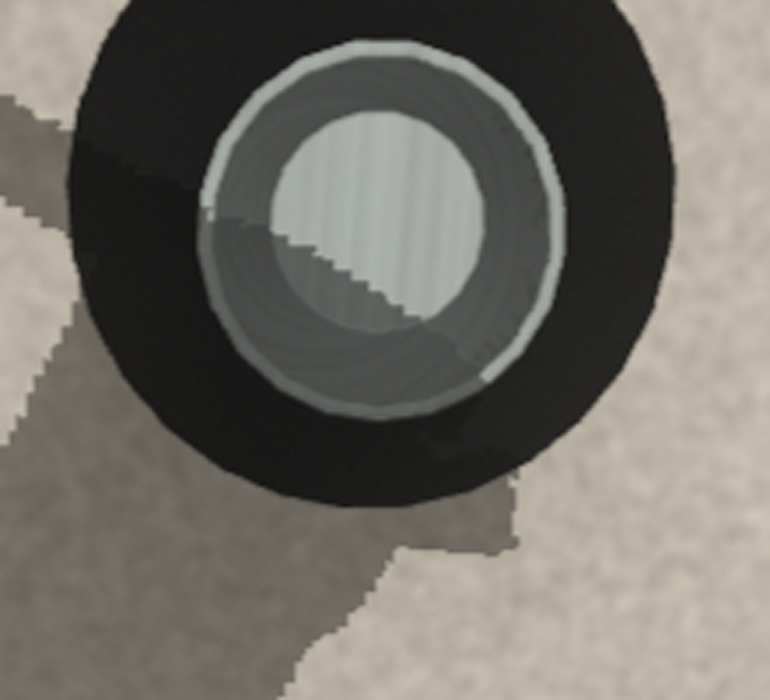

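Run:
```python
from h import *
w=np.load("w.npy",allow_pickle=True).item()
T=lambda p:(np.array(p)+.5)/3.5-.5+np.array([220,60])
for zb in(.024,.028):
  r=U(w,T((382,229)),zb+.05);f=U(w,T((377.5,220.5)),zb+.006);l=U(w,T((198,229)),zb+.05);q=U(w,T((566,229)),zb+.05)
  print(r,f,"tilt deg",np.degrees(np.linalg.norm((r-f)[:2])/.044),"dia",np.linalg.norm(l-q))
```

```text
[ 0.62200085 -0.21346727  0.074     ] [ 0.6221138  -0.21452671  0.03      ] tilt deg 1.3873980199850484 dia 0.06553519934792203
[ 0.62189112 -0.21322623  0.078     ] [ 0.62201763 -0.21430541  0.034     ] tilt deg 1.4148985397293745 dia 0.06459463942820078
```

```bash
python3 -m inch '[{"x":-1.5,"y":-3,"z":0,"wx":0,"wy":0,"wz":0,"jaw":0},{"x":-1.9,"y":-3.5,"z":0,"wx":0,"wy":0,"wz":0,"jaw":0},{"x":-1.9,"y":-3.5,"z":-1,"wx":0,"wy":0,"wz":0,"jaw":0},{"x":-1.9,"y":-3.5,"z":-2,"wx":0,"wy":0,"wz":0,"jaw":0},{"x":-1.7,"y":-3.4,"z":-3,"wx":0,"wy":0,"wz":0,"jaw":0},{"x":0,"y":0,"z":-3,"wx":0,"wy":0,"wz":0,"jaw":0},{"x":0,"y":0,"z":-2,"wx":0,"wy":0,"wz":0,"jaw":0},{"x":0,"y":0,"z":0,"wx":0,"wy":0,"wz":0,"jaw":0},{"x":0,"y":0,"z":0,"wx":0,"wy":0,"wz":0,"jaw":0},{"x":0,"y":0,"z":0,"wx":0,"wy":0,"wz":0,"jaw":0}]' 40
python3 look.py
python3 - <<'E'
from h import *
s=snapshot("scene");crop(s,160,130,270,220,7,"s8.png")
go((.533,-.450,.060),RR(5.3))
E
```

```text
time: 47.45
ee_pos: [0.5374, -0.4437, 0.1074]
orientation: [[-0.094, 0.996, 0.001], [0.996, 0.094, -0.001], [-0.001, 0.001, -1.0]]
contact_force: [0.7, -0.2, 1.6]
gripper_width: -0.0001
 d cm [-0.48 -0.66 -4.8 ] w [ 0.002  0.002 -0.002] n 2.0 per [-0.24  -0.328 -2.401] [ 0.0009  0.0009 -0.0012]
```

View pics/wq.png

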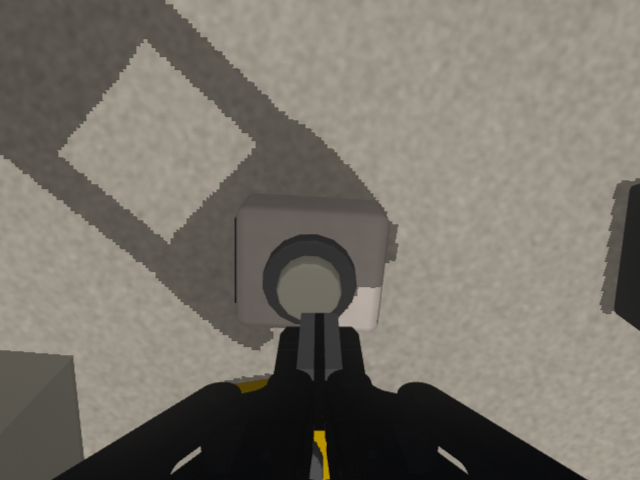

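View pics/s8.png

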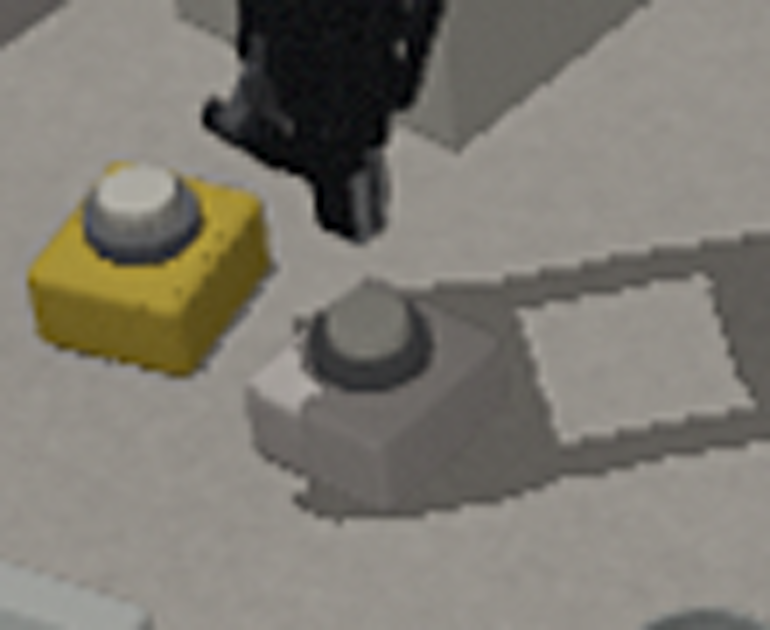

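Run:
```python
from h import *
w=np.load("w.npy",allow_pickle=True).item()
print(U(w,(309,289),.058),P(w,np.array([.533,-.45,.058])))
```

```text
[ 0.53306625 -0.44859568  0.058     ] [308.61795088 291.60108642]
```

```bash
python3 -m inch '[{"x":-0.5,"y":-0.5,"z":-1,"wx":0,"wy":0,"wz":0,"jaw":0},{"x":0,"y":0,"z":-2,"wx":0,"wy":0,"wz":0,"jaw":0},{"x":0,"y":0,"z":-1.4,"wx":0,"wy":0,"wz":0,"jaw":0},{"x":0,"y":0,"z":0,"wx":0,"wy":0,"wz":0,"jaw":0},{"x":0,"y":0,"z":0,"wx":0,"wy":0,"wz":0,"jaw":0}]' 40
python3 -m inch '[{"x":0,"y":0,"z":-0.4,"wx":0,"wy":0,"wz":0,"jaw":0},{"x":0,"y":0,"z":-0.4,"wx":0,"wy":0,"wz":0,"jaw":0},{"x":0,"y":0,"z":0,"wx":0,"wy":0,"wz":0,"jaw":0},{"x":0,"y":0,"z":0,"wx":0,"wy":0,"wz":0,"jaw":0}]' 40
```

```text
time: 48.07
ee_pos: [0.531, -0.4477, 0.0614]
orientation: [[-0.094, 0.996, -0.002], [0.996, 0.094, 0.001], [0.001, -0.002, -1.0]]
contact_force: [-1.3, 0.4, 1.9]
gripper_width: 0.0005
time: 48.4
ee_pos: [0.5321, -0.4485, 0.056]
orientation: [[-0.094, 0.996, 0.001], [0.996, 0.094, -0.001], [-0.001, 0.001, -1.0]]
contact_force: [-4.5, 1.8, 11.2]
gripper_width: -0.0002
```

```bash
python3 -m inch '[{"x":0,"y":0,"z":-0.1,"wx":0,"wy":0,"wz":0,"jaw":0},{"x":0,"y":0,"z":0,"wx":0,"wy":0,"wz":0,"jaw":0},{"x":0,"y":0,"z":0,"wx":0,"wy":0,"wz":0,"jaw":0}]' 40
python3 - <<'E'
from h import *
s=snapshot("scene");crop(s,160,130,270,220,7,"s9.png");print(ctrl.sense()["contact_force"])
E
```

```text
time: 48.65
ee_pos: [0.5322, -0.4485, 0.0559]
orientation: [[-0.094, 0.996, 0.001], [0.996, 0.094, -0.001], [-0.001, 0.001, -1.0]]
contact_force: [-5.7, 3.3, 18.8]
gripper_width: 0.0003
[-4.93003406  3.52052164 17.7438443 ]
```

View pics/s9.png

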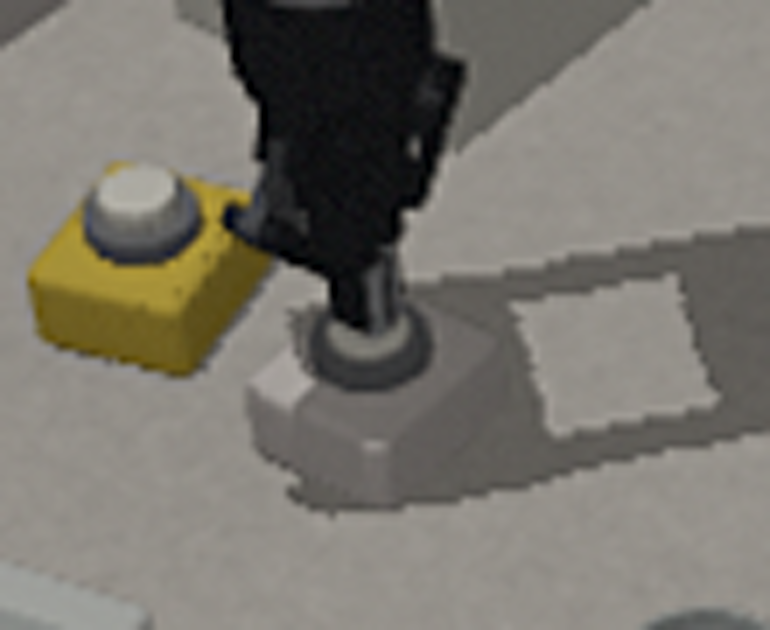

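```bash
python3 -m inch '[{"x":0,"y":0,"z":1,"wx":0,"wy":0,"wz":0,"jaw":0},{"x":0,"y":0,"z":3,"wx":0,"wy":0,"wz":0,"jaw":0},{"x":-1,"y":0,"z":4,"wx":0,"wy":0,"wz":0,"jaw":0},{"x":-3,"y":0,"z":3,"wx":0,"wy":0,"wz":0,"jaw":0},{"x":-4,"y":0,"z":1,"wx":0,"wy":0,"wz":0,"jaw":0},{"x":-4,"y":0,"z":0,"wx":0,"wy":0,"wz":0,"jaw":0},{"x":-3,"y":0,"z":0,"wx":0,"wy":0,"wz":0,"jaw":0},{"x":0,"y":0,"z":0,"wx":0,"wy":0,"wz":0,"jaw":0},{"x":0,"y":0,"z":0,"wx":0,"wy":0,"wz":0,"jaw":0},{"x":0,"y":0,"z":0,"wx":0,"wy":0,"wz":0,"jaw":0}]' 40
python3 - <<'E'
from h import *
s=snapshot("scene");crop(s,150,120,400,320,3,"sq.png");t=snapshot("top");cv2.imwrite("pics/tq.png",t["color"][:,:,::-1])
E
```

```text
time: 49.53
ee_pos: [0.3831, -0.4487, 0.1734]
orientation: [[-0.094, 0.996, 0.001], [0.996, 0.094, -0.001], [-0.001, 0.001, -1.0]]
contact_force: [0.5, -1.2, 0.4]
gripper_width: -0.0001
```

View pics/sq.png

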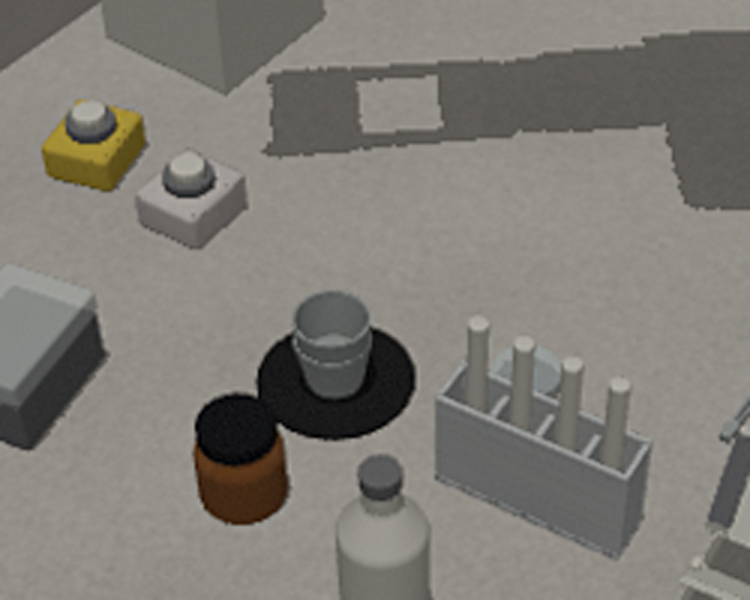

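View pics/tq.png

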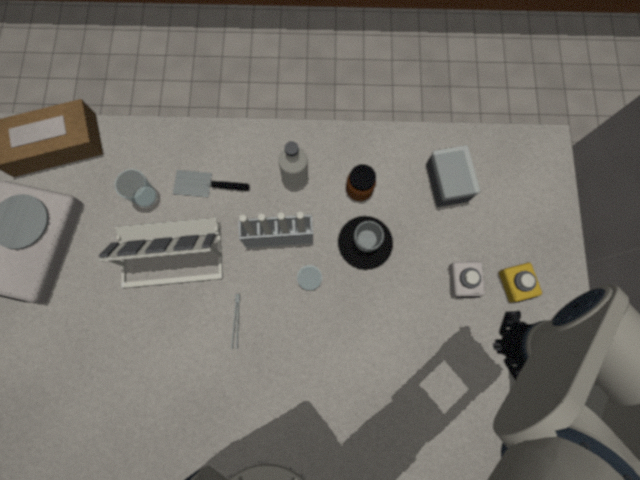

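```bash
python3 -c "
from station import ctrl
print(ctrl.hand_in())"
```

```text
the job is handed in; nothing more can be done
None
```

I finished the job and handed it in at about 50 s. All four rods stand tip down in the holder, one to a slot. The two cups present are nested upright on the mat. The white-pod button was pressed after that and let go; no verdict was reported.

- **Rods:** the last pictures show all four upright in their slots with their tops level along the holder rim. I judged the tip depth from the lowering height and the level tops, not from a direct view of the tips.
- **Cups:** one cup was knocked about 3 cm just before I grasped it, so I found it again and carried on. Lowering the second cup into the first met about 17 N. I backed off 3 mm and released it, and it settled in. The wrist picture then showed it about 1.4° off upright and within about 2 mm of the lower cup. One rough reading of the rim gap gave 23–25 mm instead of 20 mm, while the rim's apparent size fitted it being fully seated.
- **Button:** the force rose from 11 N to 19 N while the finger tips stayed at the same height, so it was against its stop. The last pictures show it up again, with the arm clear and touching nothing.
- **Other things:** the dish, bottle, jar, spatula, beaker and tweezers look unmoved in the last top view.

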